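Prop the dust lid, load the sensor rail, give it a puff

ROBOT

A 6-joint arm with a two-finger parallel gripper is mounted at the origin on the work surface. World frame = base frame: x ahead of the robot, y to its left, z up, the work surface at z = 0. Lengths are in m, angles in rad, forces in N, time in s.
With the tool pointing down it reaches from about 0.375 to 0.975 m from the base axis. Payload 3.8 kg.
Tool frame: the origin (TCP) lies at the very end of the fingers, on their centre line; the grasp point (between the pads) lies 19 mm behind it; y points along the fingers, x is the direction in which the jaws open and shut, and the axes are right-handed (so a half turn about y gives the same grasp; the last joint's range is limited). The gripper opens to 85 mm and grips with 20 to 120 N. Pads are 22 mm wide; open, the fingers measure 114 mm over their backs; the gripper's body (76 mm by 85 mm) begins 54 mm behind the grasp point. The pads swing forward as they close: fully open they stand 13 mm farther back than shut.
Start: joints at [1.286, 0.264, 1.604, -0, 1.274, -0.037], TCP at [0.166, 0.654, 0.21] pointing down, gripper open.
Joint ranges: [-2.63, 2.63], [-0.94, 2.18], [0.31, 2.57], [-1.31, 4.45], [0, 2.66], [-2.55, 2.55]. Speed limits (rad/s): [2.57, 2.57, 3.14, 3.14, 3.14, 3.14].

INTERFACE

Orientations are given as [roll, pitch, yaw] about the fixed x, y, z axes, in that order (R = Rz(yaw) Ry(pitch) Rx(roll)).
In Python, from station import env gives the robot as it stands. The module is installed in compiled form; this text tells all that it offers.
- The arm moves only by the tool servo_tool, never from a script. Its argument "targets" is a list of rows, each an object of numbers: "tx", "ty", "tz": the shift along the world's x, y, z in m; "rx", "ry", "rz": the turn, a rotation vector about the world's x, y, z in rad; "fingers": the closure in counts, from 0 (fully open) to 255 (shut). In form: [{"tx": .., "ty": .., "tz": .., "rx": .., "ry": .., "rz": .., "fingers": ..}, ...]. A call has 1 to 20 rows; each row is the pose to reach, as a shift and turn from the pose commanded when the call began; what a row does not reach only later rows make up. A row lasts 1/12 s, in which the tool goes at most 41.7 mm and 7.16 degrees, less where a joint would pass 70% of its speed; a pose out of reach is approached as far as the arm can. A call with a gripper value outside its range is refused whole. The fingers move at their own pace and stop on an object; "newtons" is the grip in N (left out, the last holds). Time passes only in rows, so rows that repeat a pose let the fingers close. It gives the time, the measured TCP pose, the force and the opening at its end, in the units of the state.
- env.read_state(): the state, without advancing time (a new reading comes with each control period).
- env.snapshot(name): name is "side" or "top" or "wrist"; returns the picture (480x640x3 uint8, red, green, blue); there is no depth.
- env.camera_info(name): a dict with "fovy" (degrees; the focal length in pixels is half the picture's height over the tangent of half this angle, whatever the lens; pixels are square), "cx", "cy" (the principal point, pixels), "view" (4x4, takes a point from world to camera coordinates); the wrist camera has in their place "mount" (4x4, takes a point from camera to tool coordinates, whose origin is the TCP and whose axes are the tool frame's). Camera axes: x right, y down, z forward; pixel columns grow to the right and rows downward; lengths in m; the calibration is good to about 2 mm. A picture is of the moment at which its call begins: read the wrist's pose just before it. camera_info takes no time and is no camera call.
- env.hand_in(): hands the job in, once; it reports no verdict.
Trained networks look in the newest picture that a camera, given by its name, has taken for a name from the list of things; names that differ only in an ending like _2 or _b are one class to them, and where a whole thing is asked for, a point or a joint stands for the part that bears it (a point fixed in the world has none). Each returns a list of dicts, best first, with "conf" (0 to 1); they miss things now and then, are a little off and sometimes report something else, mostly with a low value. They report only what shows in the picture. A call takes as long as a camera call. They do not tell look-alikes from the thing itself.
- env.find_in(camera, label): "extent" ([left, top, width, height] in pixels, round what is visible of it).
- env.cut_out(camera, label): "mask" (480x640 bool, what is visible of it) and "extent" ([left, top, width, height] in pixels, round what is visible of it).
- env.tip_of(camera, label): "at" ([column, row] in pixels: a listed point, or the origin of a listed thing).
The state is a dict: "t": time; "joint_positions": joint angles; "dq": joint speeds; "joint_torque": joint torques, N m; "position": TCP position; "ee_rot": TCP orientation; "force": force on the tool from outside, world axes, zero at the start; "torque": the same for the moment, N m; "gripper_width": finger opening in m.
Only numpy, scipy, OpenCV 4.12 (cv2) and the standard library are available. Lean on these libraries where they do the work, as an engineer would, in place of code of your own. Each camera call takes 0.05 s, during which the arm holds its last target.

TASK

Lift the clear lid of the inspection case and prop it open: flip up the steel stay inside and let the lid come to rest on it. Then put all the camera sensor bodies that lie on the bench into the tilted rail in the case, lens end leading downhill, so that they slide flat down the rail; when all are in, press the cap of the air duster can beside the case fully down once and let it spring back. Leave the lid propped and the other things on the bench where they are.

Things in the scene. Friction and masses are not known exactly. Their poses are not given: they have to be found in the camera images.
- case: White inspection case fixed to the bench, an open box 250 (x) x 210 (y) x 85 mm high, walls 5 mm, floor 6 mm thick. Origin: centre of its underside; front (-x) towards the robot, yaw up to 0.2 rad. The lid's hinge runs along y at the top of the far wall (x = 125, z = 85.5 mm). Inside: the stay at y = -55 mm, the rail along x at y = +35 mm.
- lid (a joint): Angle of the clear lid (250 x 210 x 8 mm, grey frame, 0.35 kg), rad: 0 shut, grows as its front edge lifts, stops at 1.35. Strongly damped hinge (9 N m s/rad): raise it at 0.2 to 0.3 rad/s (about 10 N at the tab); let go, it sinks slowly, some 20 s from 1.28 to 1.1. On the raised stay it rests at about 1.1. The stay's tip meets a rubber pad 25 mm thick under the lid, 127 to 167 mm from the hinge.
- lid_tab (a point): Centre of the black round tab on the middle of the lid's front edge: a disc 28 mm across, 14 mm thick along case y, 278 mm from the hinge axis, 28 mm beyond the lid's edge on a stem 12 mm wide. Pinched across y from above it turns between the pads while the tool stays upright. About 90 mm above the bench when shut, 350 mm at 1.25 rad.
- lid_hinge (a point): Middle of the lid's hinge axis, at the top of the case's far wall; x, y, z axes turn with the lid.
- stay (a joint): Angle of the stay, rad: 0 lying level in the case (tip towards the hinge), grows as its tip is lifted, up to its stop at 1.0 where it leans towards the lid. Its stiff pivot holds it wherever it is left (0.09 N m). The lid's pad pushes it against its stop.
- stay_pivot (a point): Pivot axis (along case y) of the stay, at case x = -60, y = -55, z = 45 mm.
- stay_grip (a point): Point on the centre line of the stay, 90 mm from its pivot, to be pinched across case y. The stay is a steel bar 12 x 12 mm, 182 mm long; 39 mm free to the case's side wall, 50 mm to the rail. With the lid raised, tilt the tool's top some 0.3 rad towards the robot so that the wrist clears the lid.
- stay_tip (a point): Round tip of the stay, 180 mm from its pivot.
- rail: Tilted slide rail in the case. Origin: middle of its floor, at the stop at its lower end (case x = 105, y = 35, z = 8 mm). +x runs uphill along the floor to the case's front, tilted 0.23 rad, thus heading against case x; z square to the floor, up. Slippery: sensors slide down on their own. Channel 48 mm wide; three sensors in line fill 180 mm, all 216 mm long.
- rail_mouth (a point): Point on the rail's floor 180 mm uphill of the stop, where sensors are set down: from 140 to 216 mm the channel is open, side walls 14 mm high, widening to 54 mm. Below 140 mm, lips overhang both sides (10 mm each, underside 16 and top 19 mm above the floor, slot 32 mm between): the flange slides under them, the block in the slot. Axes as the rail's.
- rail_ahead (a point): Point on the rail's line 20 mm beyond the stop, downhill: the lens ends must point towards it.
- sensor1: Camera sensor body, one of up to three alike (absent: None). Bottom: aluminium flange 60 (x) x 44 (y) x 12 mm (z). On it a black block to grip, 36 (x) x 24 (y) mm, z = 12 to 36 mm, centred at x = -10 mm; before it a dark round lens barrel 20 mm thick, x = 8 to 28 mm, axis at z = 22.5 mm. About 120 g. Origin: centre of the underside; +x is the lens end, z up. Starts flat on the bench, any yaw.
- sensor2: Camera sensor body, one of up to three alike (absent: None). Bottom: aluminium flange 60 (x) x 44 (y) x 12 mm (z). On it a black block to grip, 36 (x) x 24 (y) mm, z = 12 to 36 mm, centred at x = -10 mm; before it a dark round lens barrel 20 mm thick, x = 8 to 28 mm, axis at z = 22.5 mm. About 120 g. Origin: centre of the underside; +x is the lens end, z up. Starts flat on the bench, any yaw.
- sensor3: Camera sensor body, one of up to three alike (absent: None). Bottom: aluminium flange 60 (x) x 44 (y) x 12 mm (z). On it a black block to grip, 36 (x) x 24 (y) mm, z = 12 to 36 mm, centred at x = -10 mm; before it a dark round lens barrel 20 mm thick, x = 8 to 28 mm, axis at z = 22.5 mm. About 120 g. Origin: centre of the underside; +x is the lens end, z up. Starts flat on the bench, any yaw.
- can: Air duster can, aluminium, 54 mm across, clamped upright in a grey foot (90 x 75 mm) fixed to the bench at the case's left (+y) side; with its cap 166 mm high. Origin: centre of the foot's underside.
- cap (a joint): How far the can's white cap is pressed, m: 0 up, 0.008 fully down. Spring: 1.5 N to start, 5.5 N at the bottom; it springs back.
- cap_top (a point): Centre of the cap's top, 166 mm above the bench; the cap is 38 mm across, moves straight down.
- dish: White shallow dish 90 mm across, 18 mm high, loose; not to be moved. Origin: centre of its underside.
- jar: Amber glass jar, 56 mm across, 75 mm high, loose; not to be moved. Origin: centre of its underside.
- notebook: Blue notebook 150 x 105 x 14 mm, loose; not to be moved. Origin: centre of its underside.
- gauge: Steel gauge on a wooden bar, 120 x 35 x 18 mm, loose; not to be moved. Origin: centre of its underside.
- mug: White mug 80 mm across, 90 mm high, handle at its +y, loose; not to be moved. Origin: centre of its underside.
- driver: Screwdriver lying on the bench, loose; not to be moved. Origin: under its middle.
There are look-alikes about, which are no part of the job. Leave any blue or green look-alike of the sensor3 alone. Leave any blue look-alike of the can alone.

How it is judged:
On the way, in this order (a step that is already met when the one before it is completed fails the run):
1. the lid rests on the raised stay, let go (value of joint lid between 0.95 and 1.2 rad and value of joint stay above 0.85 rad and contact force between lid and stay above 0.2 N and contact force between the fingers and lid below 0.1 N and contact force between the fingers and stay below 0.1 N), for 0.5 s.
2. every sensor lies in the rail, lens end downhill (x of sensor1 in the frame of rail between 0 and 0.16 m and y of sensor1 in the frame of rail between -0.007 and 0.007 m and z of sensor1 in the frame of rail between -0.006 and 0.006 m and x of rail_ahead in the frame of sensor1 above 0.03 m and linear speed of each of sensor1, sensor2, sensor3 below 0.02 m/s and x of sensor2 in the frame of rail between 0 and 0.16 m and y of sensor2 in the frame of rail between -0.007 and 0.007 m and z of sensor2 in the frame of rail between -0.006 and 0.006 m and x of rail_ahead in the frame of sensor2 above 0.03 m and x of sensor3 in the frame of rail between 0 and 0.16 m and y of sensor3 in the frame of rail between -0.007 and 0.007 m and z of sensor3 in the frame of rail between -0.006 and 0.006 m and x of rail_ahead in the frame of sensor3 above 0.03 m), for 0.3 s.
3. the cap is pressed down (value of joint cap above 0.006 m), for 0.05 s.
At the end, for the whole second after the job is handed in: Lid resting on the raised stay (lid 0.95 to 1.2 rad, stay beyond 0.85, touching); every sensor at rest in the rail, lens end downhill, within 7 mm of its centre line and 6 mm of its floor, middle at most 160 mm from the stop; cap up again after being pressed over 6 mm (all of step 2 and value of joint lid between 0.95 and 1.2 rad and value of joint stay above 0.85 rad and contact force between lid and stay above 0.2 N and value of joint cap below 0.001 m).
It fails at once if one of the other things on the bench is moved more than 40 mm (distance of any of dish, jar, notebook, gauge, mug, driver from where it was at the start of the episode above 0.04 m).
It fails at once if the cap is pressed while the lid is still down (value of joint cap above 0.006 m and value of joint lid below 0.5 rad).
Of sensor1, sensor2, sensor3 only 2 to 3 are there at a start; the rules pass over those that are not, and their reading is None.
At some moment in a run one of sensor1, sensor2, sensor3 may be knocked a few centimetres aside while the robot is not near it.
It also fails if it takes over 210 s, if anything falls off the work surface, if the arm or the gripper's body presses on something with over 40 N, if the wrist force passes 120 N, or if a joint passes its speed limit or range.

## Working session

There is one attempt and no reset: what is moved stays moved. The work goes in short steps, Python scripts to look and compute and a tool call to move; the robot and the scene stay as the last step left them, time stands still between calls to the robot, and variables do not carry over. Pictures are saved under pics/ and viewed, and the job is handed in when it is done.

Besides the shell and the picture viewer there is one more tool, called after ">>>" as name(argument=value, ...), one argument or row to a line, values as JSON. servo_tool: Moves the arm, as the interface text tells. Its arguments: {"type":"object","properties":{"targets":{"type":"array"},"newtons":{"type":"number"}},"required":["targets"]}

```bash
mkdir -p pics; cat > h.py <<'E'
import numpy as np, cv2
from station import env
from scipy.spatial.transform import Rotation as R
def save(img,n): cv2.imwrite(f'pics/{n}.png',cv2.cvtColor(img,cv2.COLOR_RGB2BGR))
def K(c):
    i=env.camera_info(c); f=240/np.tan(np.radians(i['fovy'])/2); return f,i['cx'],i['cy']
def view(c,st=None):
    i=env.camera_info(c)
    if 'view' in i: return np.array(i['view'])
    T=np.eye(4);T[:3,:3]=R.from_euler('xyz',st['ee_rot']).as_matrix();T[:3,3]=st['position']
    return np.linalg.inv(T@np.array(i['mount']))
def proj(c,p,st=None):
    f,cx,cy=K(c);V=view(c,st);p=np.atleast_2d(p);q=p@V[:3,:3].T+V[:3,3]
    return np.c_[cx+f*q[:,0]/q[:,2],cy+f*q[:,1]/q[:,2]]
def ray(c,uv,st=None):
    f,cx,cy=K(c);V=np.linalg.inv(view(c,st));d=V[:3,:3]@np.array([(uv[0]-cx)/f,(uv[1]-cy)/f,1]);return V[:3,3],d
def atz(c,uv,z,st=None):
    o,d=ray(c,uv,st);return o+d*(z-o[2])/d[2]
E
python3 - <<'E'
from h import *
s=env.read_state();print(s)
for c in ['side','top','wrist']:
    save(env.snapshot(c),c+'0'); print(c,env.camera_info(c))
E
```

```text
{'t': 0.0, 'joint_positions': array([ 1.28607091e+00,  2.64764750e-01,  1.60538463e+00,  1.05441867e-05,
        1.27368617e+00, -3.69012565e-02]), 'dq': array([-1.97059206e-05, -2.49085417e-04, -9.35964551e-04, -4.47392587e-04,
        7.93335986e-04, -8.41501955e-05]), 'joint_torque': array([ 2.51902755e-03, -5.15090811e+01, -3.67334640e+01,  3.04502482e-04,
        1.25300739e-02,  8.82135623e-06]), 'position': array([0.16535397, 0.65362873, 0.20834852]), 'ee_rot': array([-1.57070351,  0.002241  ,  1.32296917]), 'force': array([ 0.38482212,  0.36639363, -0.36584833]), 'torque': array([ 0.0396132 ,  0.02180139, -0.05916097]), 'gripper_width': 0.08514315441366237}
side {'fovy': 56.665577208228314, 'cx': 313.8655715444178, 'cy': 232.3932375346755, 'view': array([[ 0.99418661, -0.10598357, -0.01898584, -0.50946598],
       [-0.09220736, -0.74701594, -0.65838058,  0.08785433],
       [ 0.0555948 ,  0.65630379, -0.75244572,  1.29593823],
       [ 0.        ,  0.        ,  0.        ,  1.        ]])}
top {'fovy': 49.83212281978562, 'cx': 328.8392209518801, 'cy': 240.02873430023516, 'view': array([[ 0.02736349, -0.99951572, -0.01481771, -0.05771977],
       [-0.99637027, -0.02607608, -0.0810328 ,  0.53013503],
       [ 0.08060717,  0.01698127, -0.99660128,  1.31271932],
       [ 0.        ,  0.        ,  0.        ,  1.        ]])}
wrist {'fovy': 58.401157780653, 'cx': 316.28740953350746, 'cy': 245.82756464878105, 'mount': array([[ 9.99999521e-01, -9.52808135e-04,  2.22763876e-04,
         2.55646724e-04],
       [-4.90385864e-04, -2.90994524e-01,  9.56724593e-01,
        -1.64507268e-01],
       [-8.46751906e-04, -9.56724244e-01, -2.90994852e-01,
         7.47453504e-02],
       [ 0.00000000e+00,  0.00000000e+00,  0.00000000e+00,
         1.00000000e+00]])}
```

View pics/top0.png

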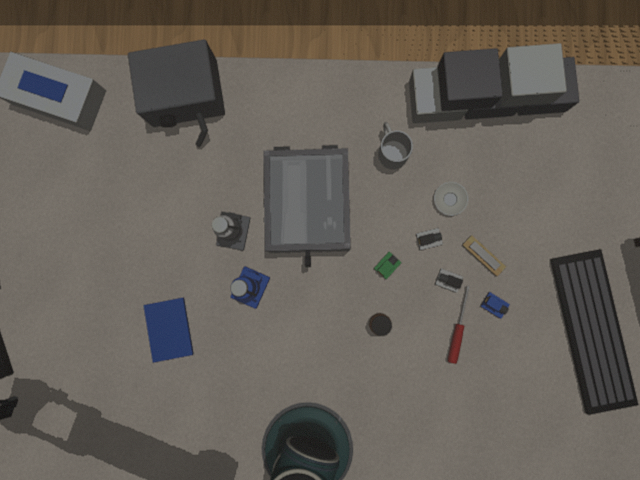

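View pics/side0.png

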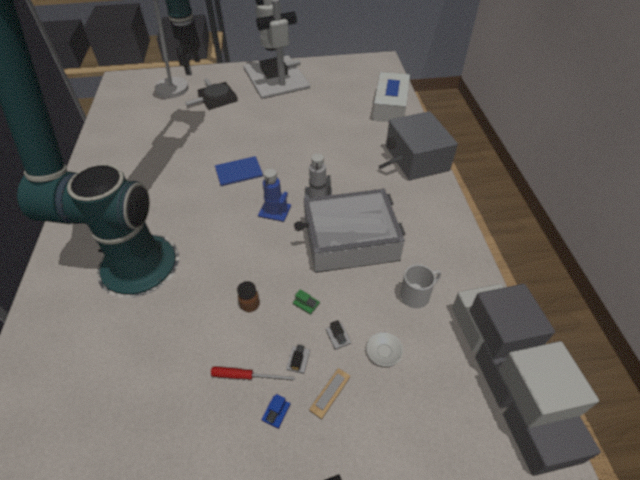

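View pics/wrist0.png

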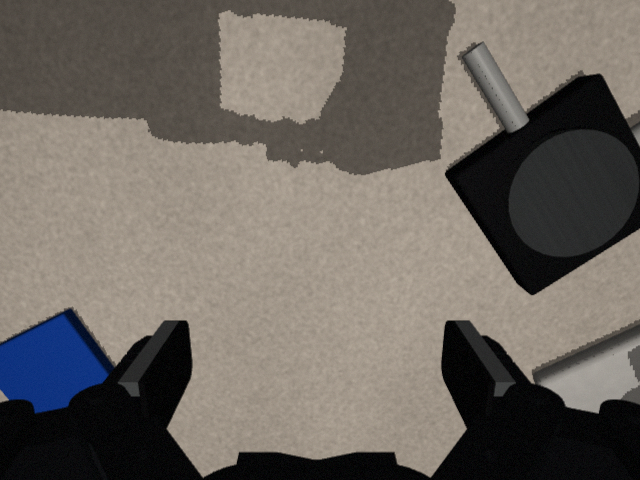

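The top view shows two aluminium sensors, at (429,239) and (449,280). The look-alikes are green at (388,265) and blue at (495,305). The aluminium can is at (225,228) and its blue look-alike at (245,288). The case tab is at (307,260).

```bash
python3 - <<'E'
from h import *
for c in ['top','side']:
    print(c,env.read_state()['t']); im=env.snapshot(c)
    for l in ['lid_tab','lid_hinge','case','rail','cap_top','can','sensor1','sensor2','stay_pivot','stay_tip','stay_grip','rail_mouth']:
        r=env.tip_of(c,l); print(l,[(np.round(x['at'],1).tolist(),round(x['conf'],2)) for x in r[:4]])
    if c=='top':
        im1=im
        a=cv2.resize(im[130:280,190:370],None,fx=4.4,fy=4,interpolation=cv2.INTER_CUBIC);save(np.clip(a*1.6,0,255).astype(np.uint8),'topcase')
        a=cv2.resize(im[215:315,370:520],None,fx=5,fy=5,interpolation=cv2.INTER_CUBIC);save(np.clip(a*1.6,0,255).astype(np.uint8),'topsens')
    else:
        a=cv2.resize(im[140:290,270:420],None,fx=4,fy=4,interpolation=cv2.INTER_CUBIC);save(np.clip(a*1.3,0,255).astype(np.uint8),'sidecase')
E
```

```text
top 0.15
lid_tab [([306.7, 259.5], 0.85), ([167.3, 330.3], 0.42)]
lid_hinge [([307.0, 147.2], 0.73)]
case [([309.6, 203.5], 0.9)]
rail []
cap_top [([241.3, 289.1], 0.77), ([217.7, 224.4], 0.56)]
can [([233.5, 231.8], 0.67), ([447.8, 201.0], 0.19)]
sensor1 [([449.4, 281.8], 0.91), ([494.4, 303.6], 0.84), ([387.8, 264.2], 0.67), ([425.0, 236.5], 0.63)]
sensor2 [([449.4, 281.8], 0.91), ([494.4, 303.6], 0.84), ([387.8, 264.2], 0.67), ([425.0, 236.5], 0.63)]
stay_pivot []
stay_tip []
stay_grip [([453.8, 279.1], 0.55), ([307.4, 259.6], 0.35)]
rail_mouth []
side 0.8
lid_tab [([296.7, 228.3], 0.62)]
lid_hinge [([394.1, 216.7], 0.86)]
case [([352.0, 242.8], 0.95)]
rail []
cap_top [([315.1, 157.9], 0.7), ([269.6, 171.1], 0.45), ([349.6, 234.3], 0.17)]
can [([320.1, 193.9], 0.69), ([272.3, 215.5], 0.65), ([352.3, 238.4], 0.4)]
sensor1 [([300.1, 363.0], 0.91), ([305.0, 301.7], 0.85), ([275.6, 415.2], 0.83), ([339.6, 335.8], 0.7)]
sensor2 [([300.1, 363.0], 0.91), ([305.0, 301.7], 0.85), ([275.6, 415.2], 0.83), ([339.6, 335.8], 0.7)]
stay_pivot []
stay_tip []
stay_grip [([237.6, 172.3], 0.49)]
rail_mouth []
```

View pics/topcase.png

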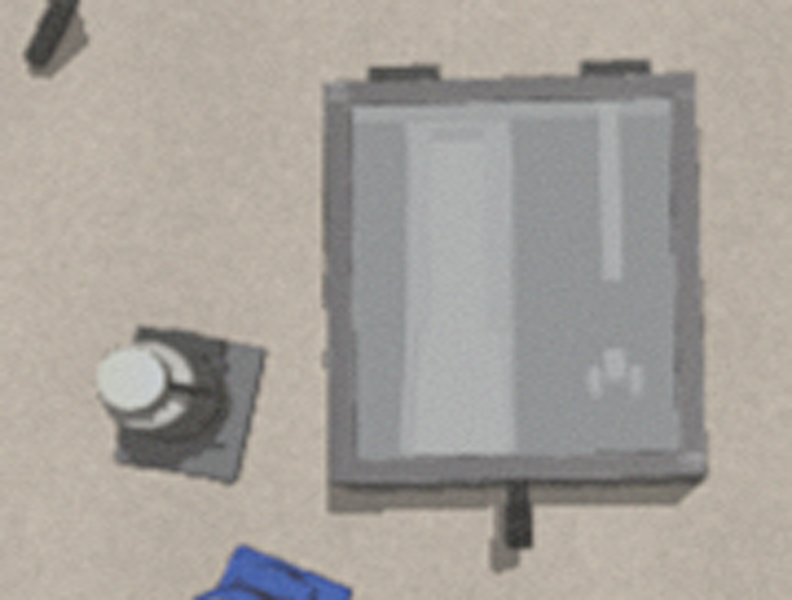

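View pics/topsens.png

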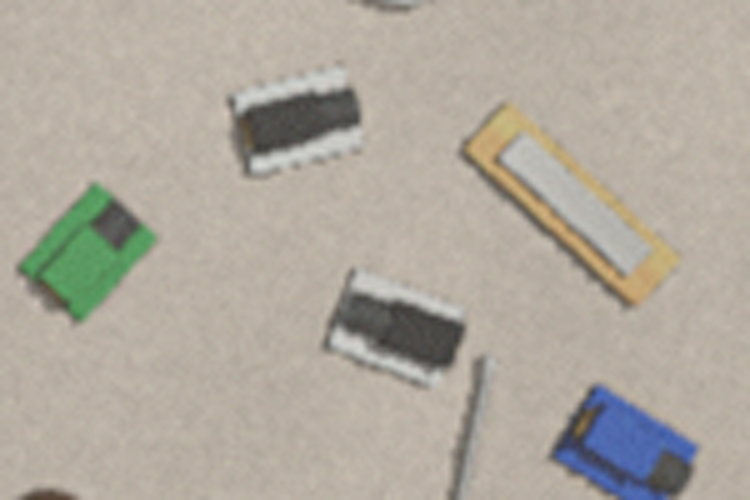

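View pics/sidecase.png

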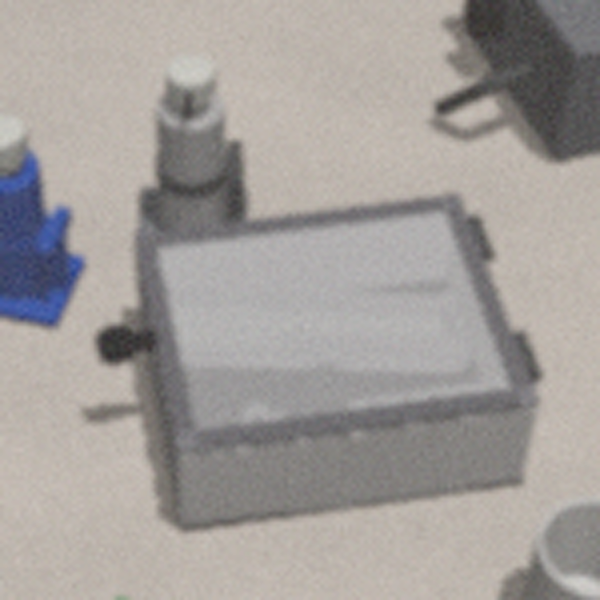

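```bash
cat > fit.py <<'E'
from h import *
from scipy.optimize import least_squares
zt=0.0
def W(P,x):
    P=np.atleast_2d(P);c,s=np.cos(x[2]),np.sin(x[2])
    return np.c_[x[0]+c*P[:,0]-s*P[:,1],x[1]+s*P[:,0]+c*P[:,1],P[:,2]]
E
python3 - <<'E'
from fit import *
top=[(263.6,150.5),(347.7,148.75),(350.7,248),(264.5,250)]
side=[(384.5,189.25),(403.75,238.75),(316.75,250.75),(305,197.5)]
lid=lambda z:np.array([[.125,.105,z],[.125,-.105,z],[-.125,-.105,z],[-.125,.105,z]])
bot=np.array([[-.125,-.105,0],[.125,-.105,0]]);sb=[(315.75,271.75),(400.75,261.25)]
def f(x):
    z=x[3]
    r=[proj('top',W(lid(z),x))-top,proj('side',W(lid(z),x))-side,proj('side',W(bot,x))-sb,
     proj('top',W([-.153,0,.0855],x))-[306.7,259.5],proj('side',W([-.153,0,.0855],x))-[296.7,228.3]]
    return np.concatenate(r).ravel()
s=least_squares(f,[.6,0,0,.09],loss='soft_l1');print(s.x);print(s.fun.reshape(-1,2).round(1))
x=s.x
print('tab',W([-.153,0,.0855],x),'pivot',W([-.06,-.055,.045],x),'mouth')
for t,sd in [((449.4,281.8),(300.1,363)),((425,236.5),(339.6,335.8))]:
    print('sensor',atz('top',t,0.0),atz('side',sd,0.0))
print('cap',atz('top',(217.7,224.4),.166),atz('side',(315.1,157.9),.166))
print('block px1', atz('top',(370+425/5,215+335/5),.036),'lens',atz('top',(370+365/5,215+313/5),.0325))
print('block px2', atz('top',(370+285/5,215+125/5),.036),'lens',atz('top',(370+340/5,215+105/5),.0325))
E
```

```text
[0.62602499 0.01366596 0.04777309 0.09306848]
[[-0.5 -0.7]
 [ 0.  -0.9]
 [-0.6  0.6]
 [-0.4  0.4]
 [ 1.  -1.5]
 [ 1.7  1.2]
 [-2.   1.3]
 [-1.2  0.3]
 [-0.4  0.8]
 [ 0.3 -0.4]
 [ 0.8  1.6]
 [ 2.6 -1.8]]
tab [[0.47319955 0.00635946 0.0855    ]] pivot [[ 0.56871997 -0.04413658  0.045     ]] mouth
sensor [ 0.43261032 -0.35909073  0.        ] [ 0.44016831 -0.36203881  0.        ]
sensor [ 0.54904044 -0.29447016  0.        ] [ 0.54601929 -0.30084833  0.        ]
cap [0.54930138 0.21204818 0.166     ] [0.54103581 0.2035361  0.166     ]
block px1 [ 0.43226219 -0.36538328  0.036     ] lens [ 0.44257846 -0.33577892  0.0325    ]
block px2 [ 0.53689491 -0.29356949  0.036     ] lens [ 0.54817453 -0.32204985  0.0325    ]
```

>>> servo_tool(
  targets=[
    {"tz": 0.05, "ty": -0.02},
    {"tx": 0.31, "ty": -0.645, "tz": 0.15, "rz": 0.296},
    {"tx": 0.31, "ty": -0.645, "tz": 0.15, "rz": 0.296},
    {"tx": 0.31, "ty": -0.645, "tz": 0.15, "rz": 0.296},
    {"tx": 0.31, "ty": -0.645, "tz": 0.15, "rz": 0.296},
    {"tx": 0.31, "ty": -0.645, "tz": 0.15, "rz": 0.296},
    {"tx": 0.31, "ty": -0.645, "tz": 0.15, "rz": 0.296},
    {"tx": 0.31, "ty": -0.645, "tz": 0.15, "rz": 0.296},
    {"tx": 0.31, "ty": -0.645, "tz": 0.15, "rz": 0.296},
    {"tx": 0.31, "ty": -0.645, "tz": 0.15, "rz": 0.296},
    {"tx": 0.31, "ty": -0.645, "tz": 0.15, "rz": 0.296},
    {"tx": 0.31, "ty": -0.645, "tz": 0.15, "rz": 0.296},
    {"tx": 0.31, "ty": -0.645, "tz": 0.15, "rz": 0.296},
    {"tx": 0.31, "ty": -0.645, "tz": 0.15, "rz": 0.296},
    {"tx": 0.31, "ty": -0.645, "tz": 0.15, "rz": 0.296},
    {"tx": 0.31, "ty": -0.645, "tz": 0.15, "rz": 0.296},
    {"tx": 0.31, "ty": -0.645, "tz": 0.15, "rz": 0.296},
    {"tx": 0.31, "ty": -0.645, "tz": 0.15, "rz": 0.296},
    {"tx": 0.31, "ty": -0.645, "tz": 0.15, "rz": 0.296},
    {"tx": 0.31, "ty": -0.645, "tz": 0.15, "rz": 0.296},
  ],
)

```text
schema error: expected keys tx, ty, tz, rx, ry, rz, fingers
```

>>> servo_tool(
  targets=[
    {"tx": 0.31, "ty": -0.645, "tz": 0.15, "rx": 0, "ry": 0, "rz": 0.296, "fingers": 0},
    {"tx": 0.31, "ty": -0.645, "tz": 0.15, "rx": 0, "ry": 0, "rz": 0.296, "fingers": 0},
    {"tx": 0.31, "ty": -0.645, "tz": 0.15, "rx": 0, "ry": 0, "rz": 0.296, "fingers": 0},
    {"tx": 0.31, "ty": -0.645, "tz": 0.15, "rx": 0, "ry": 0, "rz": 0.296, "fingers": 0},
    {"tx": 0.31, "ty": -0.645, "tz": 0.15, "rx": 0, "ry": 0, "rz": 0.296, "fingers": 0},
    {"tx": 0.31, "ty": -0.645, "tz": 0.15, "rx": 0, "ry": 0, "rz": 0.296, "fingers": 0},
    {"tx": 0.31, "ty": -0.645, "tz": 0.15, "rx": 0, "ry": 0, "rz": 0.296, "fingers": 0},
    {"tx": 0.31, "ty": -0.645, "tz": 0.15, "rx": 0, "ry": 0, "rz": 0.296, "fingers": 0},
    {"tx": 0.31, "ty": -0.645, "tz": 0.15, "rx": 0, "ry": 0, "rz": 0.296, "fingers": 0},
    {"tx": 0.31, "ty": -0.645, "tz": 0.15, "rx": 0, "ry": 0, "rz": 0.296, "fingers": 0},
    {"tx": 0.31, "ty": -0.645, "tz": 0.15, "rx": 0, "ry": 0, "rz": 0.296, "fingers": 0},
    {"tx": 0.31, "ty": -0.645, "tz": 0.15, "rx": 0, "ry": 0, "rz": 0.296, "fingers": 0},
    {"tx": 0.31, "ty": -0.645, "tz": 0.15, "rx": 0, "ry": 0, "rz": 0.296, "fingers": 0},
    {"tx": 0.31, "ty": -0.645, "tz": 0.15, "rx": 0, "ry": 0, "rz": 0.296, "fingers": 0},
    {"tx": 0.31, "ty": -0.645, "tz": 0.15, "rx": 0, "ry": 0, "rz": 0.296, "fingers": 0},
    {"tx": 0.31, "ty": -0.645, "tz": 0.15, "rx": 0, "ry": 0, "rz": 0.296, "fingers": 0},
    {"tx": 0.31, "ty": -0.645, "tz": 0.15, "rx": 0, "ry": 0, "rz": 0.296, "fingers": 0},
    {"tx": 0.31, "ty": -0.645, "tz": 0.15, "rx": 0, "ry": 0, "rz": 0.296, "fingers": 0},
    {"tx": 0.31, "ty": -0.645, "tz": 0.15, "rx": 0, "ry": 0, "rz": 0.296, "fingers": 0},
  ],
)

```text
t: 3.03
position: [0.4776, 0.0053, 0.3609]
ee_rot: [-1.573, 0.002, 1.614]
force: [0.7, 0.6, -0.1]
gripper_width: 0.0854
```

```bash
python3 - <<'E'
from h import *
s=env.read_state();print(s['t'],s['position'],s['ee_rot'])
im=env.snapshot('wrist');save(im,'w1')
for l in ['lid_tab','lid_hinge','cap_top']:
    print(l,[(np.round(x['at'],1).tolist(),round(x['conf'],2)) for x in env.tip_of('wrist',l)])
E
```

```text
3.0333 [0.47755915 0.00529191 0.36093224] [-1.57338334  0.00218789  1.61377885]
lid_tab [([320.0, 181.5], 0.69)]
lid_hinge [([322.8, 411.5], 0.62)]
cap_top [([515.3, 122.6], 0.86), ([540.3, 296.4], 0.64)]
```

View pics/w1.png

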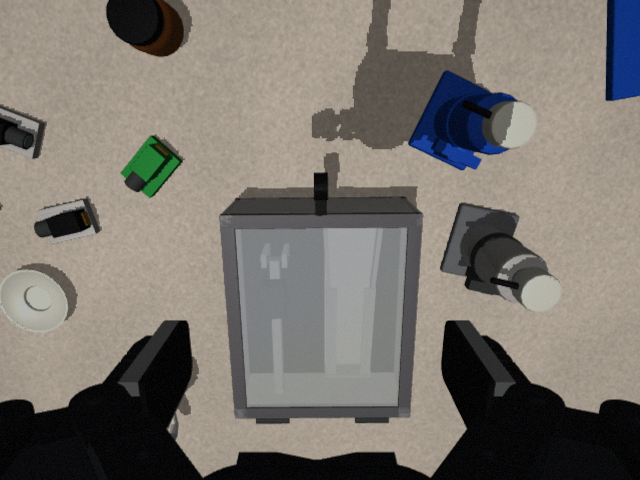

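```bash
python3 - <<'E'
from fit import *
st=dict(position=[0.47755915,0.00529191,0.36093224],ee_rot=[-1.57338334,0.00218789,1.61377885])
px=[(410,415),(235,416),(221,214),(421,214)]
lid=lambda z:np.array([[.125,.105,z],[.125,-.105,z],[-.125,-.105,z],[-.125,.105,z]])
def f(x):
    return np.r_[(proj('wrist',W(lid(x[3]),x),st)-px).ravel(),(proj('wrist',W([-.153,0,.0855],x),st)-[320.5,184]).ravel()]
s=least_squares(f,[.62,.01,.04,.09]);print(s.x,s.fun.round(1))
x=s.x
print('tab',W([-.153,0,.0855],x))
print('cap',atz('wrist',(540.5,293),.166,st)) 
print('canfoot', [atz('wrist',p,.0,st)[:2].round(3) for p in [(440,273)]])
E
```

```text
[0.625533   0.01744514 0.05047465 0.08935683] [-1.   0.   0.3  0.  -1.1 -0.   1.3 -1.6  0.4  1.7]
tab [[0.47272785 0.0097258  0.0855    ]]
cap [0.54874851 0.21143235 0.166     ]
canfoot [array([0.594, 0.171])]
```

>>> servo_tool(
  newtons=40,
  targets=[
    {"tx": -0.005, "ty": 0.005, "tz": -0.25, "rx": 0, "ry": 0, "rz": 0.006, "fingers": 0},
    {"tx": -0.005, "ty": 0.005, "tz": -0.25, "rx": 0, "ry": 0, "rz": 0.006, "fingers": 0},
    {"tx": -0.005, "ty": 0.005, "tz": -0.25, "rx": 0, "ry": 0, "rz": 0.006, "fingers": 0},
    {"tx": -0.005, "ty": 0.005, "tz": -0.25, "rx": 0, "ry": 0, "rz": 0.006, "fingers": 0},
    {"tx": -0.005, "ty": 0.005, "tz": -0.25, "rx": 0, "ry": 0, "rz": 0.006, "fingers": 0},
    {"tx": -0.005, "ty": 0.005, "tz": -0.25, "rx": 0, "ry": 0, "rz": 0.006, "fingers": 60},
    {"tx": -0.005, "ty": 0.005, "tz": -0.25, "rx": 0, "ry": 0, "rz": 0.006, "fingers": 60},
    {"tx": -0.005, "ty": 0.005, "tz": -0.27, "rx": 0, "ry": 0, "rz": 0.006, "fingers": 100},
    {"tx": -0.005, "ty": 0.005, "tz": -0.292, "rx": 0, "ry": 0, "rz": 0.006, "fingers": 100},
    {"tx": -0.005, "ty": 0.005, "tz": -0.292, "rx": 0, "ry": 0, "rz": 0.006, "fingers": 140},
    {"tx": -0.005, "ty": 0.005, "tz": -0.292, "rx": 0, "ry": 0, "rz": 0.006, "fingers": 140},
  ],
)

```text
t: 4.15
position: [0.4703, 0.0152, 0.0686]
ee_rot: [-1.57, -0.0, 1.626]
force: [-0.4, -0.1, 0.4]
gripper_width: 0.0385
```

```bash
python3 - <<'E'
from h import *
s=env.read_state();print(s['t'],s['position'],s['ee_rot'],s['gripper_width'])
im=env.snapshot('wrist');save(im,'w2')
E
```

```text
4.15 [0.47027807 0.01518424 0.06859961] [-1.56980297e+00 -1.64523933e-04  1.62640173e+00] 0.0384816063788299
```

View pics/w2.png

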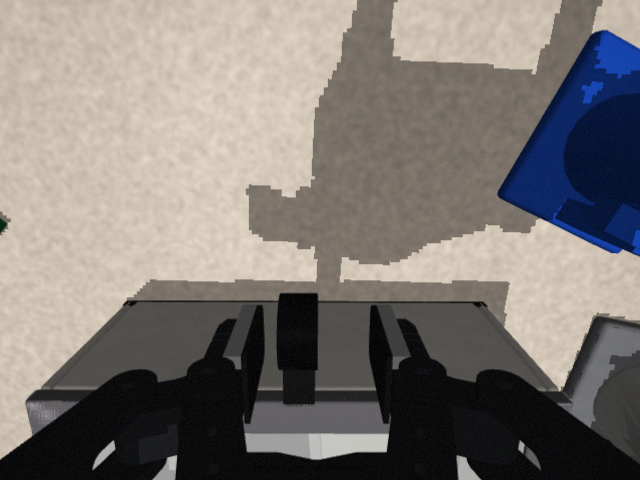

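>>> servo_tool(
  newtons=40,
  targets=[
    {"tx": 0, "ty": -0.005, "tz": 0, "rx": 0, "ry": 0, "rz": -0.004, "fingers": 150},
    {"tx": 0, "ty": -0.005, "tz": 0, "rx": 0, "ry": 0, "rz": -0.004, "fingers": 255},
    {"tx": 0, "ty": -0.005, "tz": 0, "rx": 0, "ry": 0, "rz": -0.004, "fingers": 255},
    {"tx": 0, "ty": -0.005, "tz": 0, "rx": 0, "ry": 0, "rz": -0.004, "fingers": 255},
    {"tx": 0, "ty": -0.005, "tz": 0, "rx": 0, "ry": 0, "rz": -0.004, "fingers": 255},
    {"tx": 0, "ty": -0.005, "tz": 0, "rx": 0, "ry": 0, "rz": -0.004, "fingers": 255},
  ],
)

```text
t: 4.7
position: [0.4721, 0.0086, 0.0697]
ee_rot: [-1.574, 0.001, 1.621]
force: [-1.1, -2.6, 5.3]
gripper_width: 0.013
```

```bash
python3 - <<'E'
from h import *
r=.278
for n,(a0,a1) in enumerate([(0,.45),(.45,.9),(.9,1.28)]):
    N=19
    A=np.linspace(a0,a1,N+1)[1:]
    dx=r*(np.cos(a0)-np.cos(A));dz=r*(np.sin(A)-np.sin(a0))
    print(n,[(round(x*np.cos(.05),4),round(x*np.sin(.05),4),round(z,4)) for x,z in zip(dx,dz)])
E
```

```text
0 [(np.float64(0.0001), np.float64(0.0), np.float64(0.0066)), (np.float64(0.0003), np.float64(0.0), np.float64(0.0132)), (np.float64(0.0007), np.float64(0.0), np.float64(0.0197)), (np.float64(0.0012), np.float64(0.0001), np.float64(0.0263)), (np.float64(0.0019), np.float64(0.0001), np.float64(0.0328)), (np.float64(0.0028), np.float64(0.0001), np.float64(0.0394)), (np.float64(0.0038), np.float64(0.0002), np.float64(0.0459)), (np.float64(0.005), np.float64(0.0002), np.float64(0.0524)), (np.float64(0.0063), np.float64(0.0003), np.float64(0.0588)), (np.float64(0.0078), np.float64(0.0004), np.float64(0.0652)), (np.float64(0.0094), np.float64(0.0005), np.float64(0.0716)), (np.float64(0.0111), np.float64(0.0006), np.float64(0.078)), (np.float64(0.0131), np.float64(0.0007), np.float64(0.0842)), (np.float64(0.0151), np.float64(0.0008), np.float64(0.0905)), (np.float64(0.0173), np.float64(0.0009), np.float64(0.0967)), (np.float64(0.0197), np.float64(0.001), np.float64(0.1028)), (np.float64(0.0222), np.float64(0.0011), np.float64(0.1089)), (np.float64(0.0249), np.float64(0.0012), np.float64(0.1
[... 1715 characters left out ...]
, np.float64(0.0247)), (np.float64(0.0417), np.float64(0.0021), np.float64(0.0274)), (np.float64(0.0466), np.float64(0.0023), np.float64(0.03)), (np.float64(0.0516), np.float64(0.0026), np.float64(0.0325)), (np.float64(0.0566), np.float64(0.0028), np.float64(0.0348)), (np.float64(0.0617), np.float64(0.0031), np.float64(0.0371)), (np.float64(0.0668), np.float64(0.0033), np.float64(0.0393)), (np.float64(0.072), np.float64(0.0036), np.float64(0.0413)), (np.float64(0.0772), np.float64(0.0039), np.float64(0.0433)), (np.float64(0.0824), np.float64(0.0041), np.float64(0.0452)), (np.float64(0.0877), np.float64(0.0044), np.float64(0.0469)), (np.float64(0.093), np.float64(0.0047), np.float64(0.0486))]
```

>>> servo_tool(
  newtons=60,
  targets=[
    {"tx": 0, "ty": 0, "tz": 0.004, "rx": 0, "ry": 0, "rz": 0, "fingers": 255},
    {"tx": 0, "ty": 0, "tz": 0.01, "rx": 0, "ry": 0, "rz": 0, "fingers": 255},
    {"tx": 0.0005, "ty": 0, "tz": 0.016, "rx": 0, "ry": 0, "rz": 0, "fingers": 255},
    {"tx": 0.001, "ty": 0, "tz": 0.022, "rx": 0, "ry": 0, "rz": 0, "fingers": 255},
    {"tx": 0.0015, "ty": 0, "tz": 0.028, "rx": 0, "ry": 0, "rz": 0, "fingers": 255},
    {"tx": 0.002, "ty": 0, "tz": 0.034, "rx": 0, "ry": 0, "rz": 0, "fingers": 255},
    {"tx": 0.003, "ty": 0, "tz": 0.04, "rx": 0, "ry": 0, "rz": 0, "fingers": 255},
    {"tx": 0.004, "ty": 0, "tz": 0.0459, "rx": 0, "ry": 0, "rz": 0, "fingers": 255},
    {"tx": 0.005, "ty": 0, "tz": 0.0524, "rx": 0, "ry": 0, "rz": 0, "fingers": 255},
    {"tx": 0.0063, "ty": 0, "tz": 0.0588, "rx": 0, "ry": 0, "rz": 0, "fingers": 255},
    {"tx": 0.0078, "ty": 0, "tz": 0.0652, "rx": 0, "ry": 0, "rz": 0, "fingers": 255},
    {"tx": 0.0094, "ty": 0, "tz": 0.0716, "rx": 0, "ry": 0, "rz": 0, "fingers": 255},
    {"tx": 0.0111, "ty": 0.001, "tz": 0.078, "rx": 0, "ry": 0, "rz": 0, "fingers": 255},
    {"tx": 0.0131, "ty": 0.001, "tz": 0.0842, "rx": 0, "ry": 0, "rz": 0, "fingers": 255},
    {"tx": 0.0151, "ty": 0.001, "tz": 0.0905, "rx": 0, "ry": 0, "rz": 0, "fingers": 255},
    {"tx": 0.0173, "ty": 0.001, "tz": 0.0967, "rx": 0, "ry": 0, "rz": 0, "fingers": 255},
    {"tx": 0.0197, "ty": 0.001, "tz": 0.1028, "rx": 0, "ry": 0, "rz": 0, "fingers": 255},
    {"tx": 0.0222, "ty": 0.001, "tz": 0.1089, "rx": 0, "ry": 0, "rz": 0, "fingers": 255},
    {"tx": 0.0249, "ty": 0.001, "tz": 0.115, "rx": 0, "ry": 0, "rz": 0, "fingers": 255},
    {"tx": 0.0276, "ty": 0.0015, "tz": 0.121, "rx": 0, "ry": 0, "rz": 0, "fingers": 255},
  ],
)

```text
t: 6.37
position: [0.4987, 0.0101, 0.1862]
ee_rot: [-1.571, 0.001, 1.621]
force: [8.3, -3.5, -15.8]
gripper_width: 0.0117
```

>>> servo_tool(
  newtons=60,
  targets=[
    {"tx": 0.003, "ty": 0, "tz": 0.006, "rx": 0, "ry": 0, "rz": 0, "fingers": 255},
    {"tx": 0.006, "ty": 0, "tz": 0.0117, "rx": 0, "ry": 0, "rz": 0, "fingers": 255},
    {"tx": 0.0092, "ty": 0.0005, "tz": 0.0175, "rx": 0, "ry": 0, "rz": 0, "fingers": 255},
    {"tx": 0.0125, "ty": 0.0005, "tz": 0.0231, "rx": 0, "ry": 0, "rz": 0, "fingers": 255},
    {"tx": 0.016, "ty": 0.001, "tz": 0.0287, "rx": 0, "ry": 0, "rz": 0, "fingers": 255},
    {"tx": 0.0196, "ty": 0.001, "tz": 0.0342, "rx": 0, "ry": 0, "rz": 0, "fingers": 255},
    {"tx": 0.0234, "ty": 0.001, "tz": 0.0397, "rx": 0, "ry": 0, "rz": 0, "fingers": 255},
    {"tx": 0.0272, "ty": 0.0015, "tz": 0.045, "rx": 0, "ry": 0, "rz": 0, "fingers": 255},
    {"tx": 0.0312, "ty": 0.0015, "tz": 0.0502, "rx": 0, "ry": 0, "rz": 0, "fingers": 255},
    {"tx": 0.0353, "ty": 0.002, "tz": 0.0554, "rx": 0, "ry": 0, "rz": 0, "fingers": 255},
    {"tx": 0.0395, "ty": 0.002, "tz": 0.0604, "rx": 0, "ry": 0, "rz": 0, "fingers": 255},
    {"tx": 0.0439, "ty": 0.002, "tz": 0.0653, "rx": 0, "ry": 0, "rz": 0, "fingers": 255},
    {"tx": 0.0484, "ty": 0.0025, "tz": 0.0702, "rx": 0, "ry": 0, "rz": 0, "fingers": 255},
    {"tx": 0.0529, "ty": 0.0025, "tz": 0.0749, "rx": 0, "ry": 0, "rz": 0, "fingers": 255},
    {"tx": 0.0576, "ty": 0.003, "tz": 0.0795, "rx": 0, "ry": 0, "rz": 0, "fingers": 255},
    {"tx": 0.0624, "ty": 0.003, "tz": 0.084, "rx": 0, "ry": 0, "rz": 0, "fingers": 255},
    {"tx": 0.0673, "ty": 0.0035, "tz": 0.0884, "rx": 0, "ry": 0, "rz": 0, "fingers": 255},
    {"tx": 0.0723, "ty": 0.0035, "tz": 0.0927, "rx": 0, "ry": 0, "rz": 0, "fingers": 255},
    {"tx": 0.0774, "ty": 0.004, "tz": 0.0968, "rx": 0, "ry": 0, "rz": 0, "fingers": 255},
  ],
)

```text
t: 7.95
position: [0.5742, 0.014, 0.2819]
ee_rot: [-1.565, 0.001, 1.621]
force: [3.9, -4.6, -22.1]
gripper_width: 0.0104
```

>>> servo_tool(
  newtons=60,
  targets=[
    {"tx": 0.0044, "ty": 0.0002, "tz": 0.0034, "rx": 0, "ry": 0, "rz": 0, "fingers": 255},
    {"tx": 0.0088, "ty": 0.0004, "tz": 0.0067, "rx": 0, "ry": 0, "rz": 0, "fingers": 255},
    {"tx": 0.0134, "ty": 0.0007, "tz": 0.01, "rx": 0, "ry": 0, "rz": 0, "fingers": 255},
    {"tx": 0.0179, "ty": 0.001, "tz": 0.0131, "rx": 0, "ry": 0, "rz": 0, "fingers": 255},
    {"tx": 0.0226, "ty": 0.001, "tz": 0.0162, "rx": 0, "ry": 0, "rz": 0, "fingers": 255},
    {"tx": 0.0273, "ty": 0.0015, "tz": 0.0191, "rx": 0, "ry": 0, "rz": 0, "fingers": 255},
    {"tx": 0.032, "ty": 0.0015, "tz": 0.022, "rx": 0, "ry": 0, "rz": 0, "fingers": 255},
    {"tx": 0.0369, "ty": 0.002, "tz": 0.0247, "rx": 0, "ry": 0, "rz": 0, "fingers": 255},
    {"tx": 0.0417, "ty": 0.002, "tz": 0.0274, "rx": 0, "ry": 0, "rz": 0, "fingers": 255},
    {"tx": 0.0466, "ty": 0.0025, "tz": 0.03, "rx": 0, "ry": 0, "rz": 0, "fingers": 255},
    {"tx": 0.0516, "ty": 0.0025, "tz": 0.0325, "rx": 0, "ry": 0, "rz": 0, "fingers": 255},
    {"tx": 0.0566, "ty": 0.003, "tz": 0.0348, "rx": 0, "ry": 0, "rz": 0, "fingers": 255},
    {"tx": 0.0617, "ty": 0.003, "tz": 0.0371, "rx": 0, "ry": 0, "rz": 0, "fingers": 255},
    {"tx": 0.0668, "ty": 0.0035, "tz": 0.0393, "rx": 0, "ry": 0, "rz": 0, "fingers": 255},
    {"tx": 0.072, "ty": 0.0035, "tz": 0.0413, "rx": 0, "ry": 0, "rz": 0, "fingers": 255},
    {"tx": 0.0772, "ty": 0.004, "tz": 0.0433, "rx": 0, "ry": 0, "rz": 0, "fingers": 255},
    {"tx": 0.0824, "ty": 0.004, "tz": 0.0452, "rx": 0, "ry": 0, "rz": 0, "fingers": 255},
    {"tx": 0.0877, "ty": 0.0045, "tz": 0.0469, "rx": 0, "ry": 0, "rz": 0, "fingers": 255},
    {"tx": 0.093, "ty": 0.0045, "tz": 0.0486, "rx": 0, "ry": 0, "rz": 0, "fingers": 255},
    {"tx": 0.096, "ty": 0.0045, "tz": 0.0486, "rx": 0, "ry": 0, "rz": 0, "fingers": 255},
  ],
)

```text
t: 9.62
position: [0.671, 0.0191, 0.3346]
ee_rot: [-1.568, 0.0, 1.621]
force: [-2.8, -4.9, -11.1]
gripper_width: 0.0093
```

```bash
python3 - <<'E'
from h import *
s=env.read_state();print(s['t'],s['position'],s['ee_rot'],s['gripper_width'],s['force'])
save(env.snapshot('wrist'),'w3');save(env.snapshot('side'),'s3');save(env.snapshot('top'),'t3')
for c in ['top','side','wrist']:
  for l in ['stay_pivot','stay_tip','stay_grip','rail_mouth','lid_hinge','lid_tab']:
        r=env.tip_of(c,l); print(c,l,[(np.round(x['at'],1).tolist(),round(x['conf'],2)) for x in r[:3]])
E
```

```text
9.6167 [0.67098594 0.0191218  0.33461573] [-1.56817100e+00  1.76685579e-04  1.62064157e+00] 0.009318509541421032 [ -2.81596034  -4.89914454 -11.05816783]
top stay_pivot [([323.7, 223.9], 0.69)]
top stay_tip []
top stay_grip [([329.6, 189.0], 0.67)]
top rail_mouth []
top lid_hinge []
top lid_tab [([298.5, 159.8], 0.57), ([394.3, 156.0], 0.18)]
side stay_pivot [([334.2, 244.1], 0.88), ([372.9, 143.0], 0.27)]
side stay_tip [([377.9, 223.1], 0.65), ([352.8, 237.4], 0.42)]
side stay_grip [([366.0, 241.3], 0.87), ([238.5, 173.7], 0.41)]
side rail_mouth [([326.9, 225.7], 0.9)]
side lid_hinge [([392.2, 215.7], 0.78)]
side lid_tab [([368.8, 143.4], 0.92), ([394.3, 237.5], 0.26)]
wrist stay_pivot [([262.6, 82.1], 0.95), ([317.1, 142.5], 0.43)]
wrist stay_tip [([265.4, 255.9], 0.64)]
wrist stay_grip [([264.4, 174.5], 0.75)]
wrist rail_mouth [([352.4, 71.4], 0.78)]
wrist lid_hinge [([264.9, 258.8], 0.54), ([591.3, 61.9], 0.37)]
wrist lid_tab [([313.0, 281.4], 0.67)]
```

View pics/s3.png

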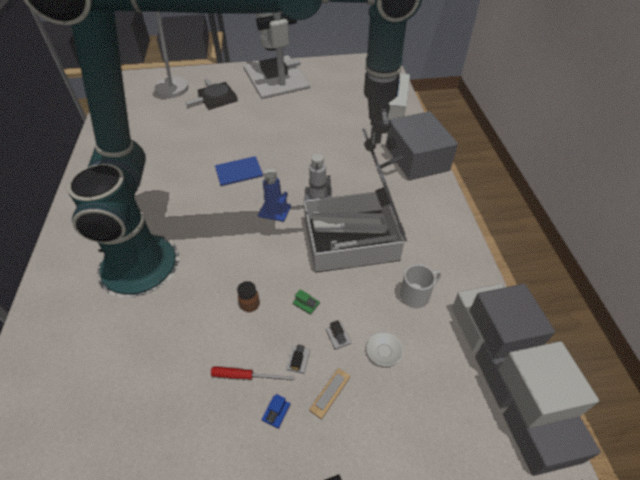

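View pics/w3.png

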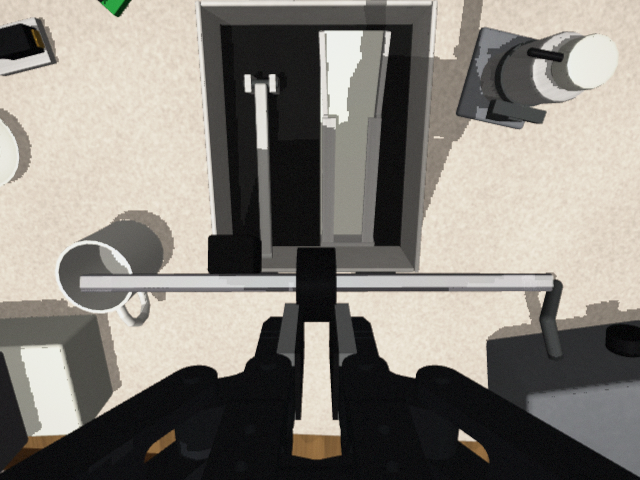

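```bash
python3 - <<'E'
from fit import *
st=dict(position=[0.67098594,0.0191218,0.33461573],ee_rot=[-1.56817100e+00,1.76685579e-04,1.62064157])
px=np.array([(199,3),(436,2)])
rim=np.array([[-.125,-.105,.085],[-.125,.105,.085]])
piv=np.array([[-.06,-.055,.045],[.03,-.055,.045],[.12,-.055,.045]]);pp=np.array([(262,82),(264,174.5),(265.5,256)])
mouth=np.array([[.105-.18*np.cos(.23),.035,.008+.18*np.sin(.23)]])
x1=np.array([.6255,.0174,.0505])
P=np.r_[rim,piv,mouth];Q=np.r_[px,pp,[(352.4,71.4)]]
f=lambda x:(proj('wrist',W(P,x),st)-Q).ravel()
s=least_squares(f,x1,loss='soft_l1');print(s.x,f(s.x).reshape(-1,2).round(1)); print(f(x1).reshape(-1,2).round(1))
x=s.x
for a in [1.1,1.15,1.2,1.25,1.28,1.3]:
    p=W([.125-.278*np.cos(a),0,.0855+.278*np.sin(a)],x)
    print(a,p.round(3),proj('wrist',p,st),proj('top',p),proj('side',p))
print('cap',atz('wrist',(586,61),.166,st))
E
```

```text
[0.62614798 0.01744    0.03951568] [[-3.6 -4.2]
 [ 3.8 -0.5]
 [-0.6  1.6]
 [-0.2  0.3]
 [ 0.4  0. ]
 [ 0.4  1.6]]
[[-5.1 -3.5]
 [ 2.3 -2.9]
 [-1.2  1.5]
 [ 0.1  0.2]
 [ 1.5  0. ]
 [-0.4  0.4]]
1.1 [[0.625 0.017 0.333]] [[316.54688515 192.17059645]] [[297.30580508 179.85827485]] [[356.19276888 149.93021849]]
1.15 [[0.638 0.018 0.339]] [[316.24495373 227.22263827]] [[297.0322323  173.03188296]] [[361.35766697 147.42731413]]
1.2 [[0.65  0.018 0.345]] [[315.92915609 263.34602865]] [[296.77958    166.06961385]] [[366.65162869 145.10582002]]
1.25 [[0.663 0.019 0.349]] [[315.60394309 300.01809956]] [[296.54923959 159.00079589]] [[372.05504448 142.97630415]]
1.28 [[0.671 0.019 0.352]] [[315.40630082 322.05513456]] [[296.42228037 154.72105014]] [[375.34115215 141.79481086]]
1.3 [[0.677 0.019 0.353]] [[315.27415839 336.68570803]] [[296.34248499 151.85603907]] [[377.5474558  141.04844653]]
cap [0.54934927 0.20743617 0.166     ]
```

View pics/t3.png

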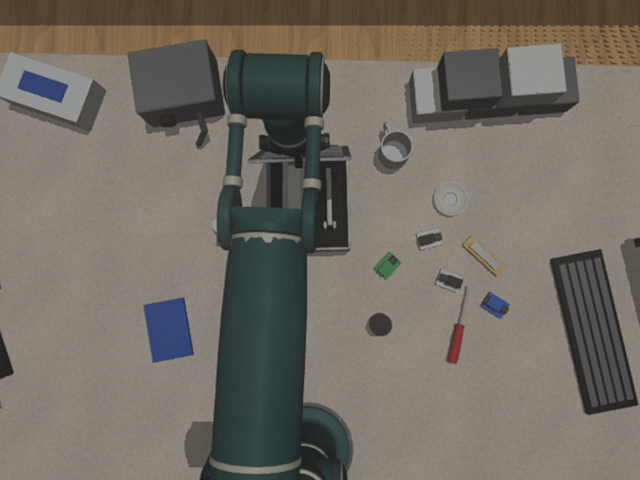

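>>> servo_tool(
  newtons=60,
  targets=[
    {"tx": 0, "ty": 0, "tz": 0, "rx": 0, "ry": 0, "rz": 0, "fingers": 150},
    {"tx": 0, "ty": 0, "tz": 0, "rx": 0, "ry": 0, "rz": 0, "fingers": 150},
    {"tx": -0.006, "ty": -0.001, "tz": -0.004, "rx": 0, "ry": 0, "rz": 0, "fingers": 150},
    {"tx": -0.012, "ty": -0.001, "tz": -0.007, "rx": 0, "ry": 0, "rz": 0, "fingers": 255},
    {"tx": -0.012, "ty": -0.001, "tz": -0.007, "rx": 0, "ry": 0, "rz": 0, "fingers": 255},
    {"tx": -0.012, "ty": -0.001, "tz": -0.007, "rx": 0, "ry": 0, "rz": 0, "fingers": 255},
    {"tx": -0.012, "ty": -0.001, "tz": -0.007, "rx": 0, "ry": 0, "rz": 0, "fingers": 255},
    {"tx": -0.008, "ty": -0.001, "tz": -0.006, "rx": 0, "ry": 0, "rz": 0, "fingers": 255},
    {"tx": -0.003, "ty": 0, "tz": -0.004, "rx": 0, "ry": 0, "rz": 0, "fingers": 255},
    {"tx": 0.002, "ty": 0, "tz": -0.002, "rx": 0, "ry": 0, "rz": 0, "fingers": 255},
    {"tx": 0.007, "ty": 0, "tz": -0.001, "rx": 0, "ry": 0, "rz": 0, "fingers": 255},
    {"tx": 0.01, "ty": 0, "tz": 0, "rx": 0, "ry": 0, "rz": 0, "fingers": 255},
    {"tx": 0.012, "ty": 0, "tz": 0, "rx": 0, "ry": 0, "rz": 0, "fingers": 255},
    {"tx": 0.012, "ty": 0, "tz": 0, "rx": 0, "ry": 0, "rz": 0, "fingers": 255},
  ],
)

```text
t: 11.83
position: [0.6828, 0.0196, 0.3356]
ee_rot: [-1.57, -0.0, 1.621]
force: [-5.1, -0.2, 5.5]
gripper_width: 0.012
```

```bash
python3 - <<'E'
from fit import *
s=env.read_state();print(s['t'],s['position'],s['ee_rot'],s['gripper_width'],s['force'])
save(env.snapshot('wrist'),'w4')
x=[.626,.0174,.045]
for a in [1.2,1.25,1.28,1.3,1.35]:
    p=W([.125-.278*np.cos(a),0,.0855+.278*np.sin(a)],x)
    print(a,p.round(3),proj('wrist',p,s))
E
```

```text
11.8333 [0.68276585 0.0195602  0.33562995] [-1.56977390e+00 -4.67338899e-04  1.62056034e+00] 0.012044769534418324 [-5.14376014 -0.20584922  5.49668117]
1.2 [[0.65  0.018 0.345]] [[316.56737451 232.45576301]]
1.25 [[0.663 0.019 0.349]] [[316.44294248 269.56360569]]
1.28 [[0.671 0.019 0.352]] [[316.36568643 291.92094943]]
1.3 [[0.677 0.02  0.353]] [[316.31336127 306.7876244 ]]
1.35 [[0.69  0.02  0.357]] [[316.18062858 343.55345869]]
```

View pics/w4.png

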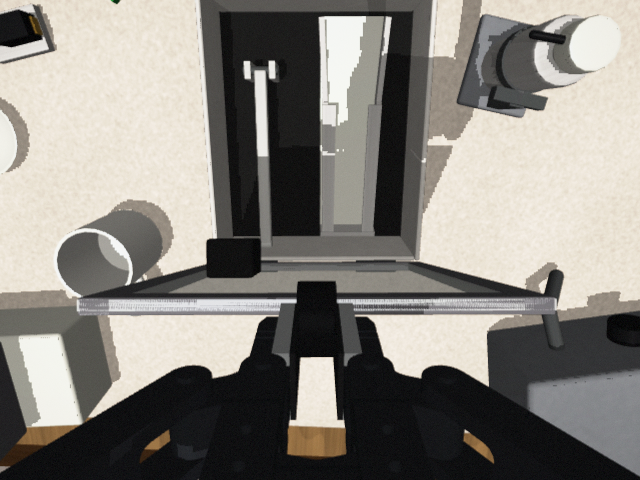

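>>> servo_tool(
  newtons=20,
  targets=[
    {"tx": 0, "ty": 0, "tz": 0, "rx": 0, "ry": 0, "rz": 0, "fingers": 140},
    {"tx": 0, "ty": 0, "tz": 0, "rx": 0, "ry": 0, "rz": 0, "fingers": 140},
    {"tx": 0, "ty": 0, "tz": 0, "rx": 0, "ry": 0, "rz": 0, "fingers": 140},
    {"tx": 0, "ty": 0, "tz": 0.03, "rx": 0, "ry": 0, "rz": 0, "fingers": 150},
    {"tx": 0, "ty": 0, "tz": 0.055, "rx": 0, "ry": 0, "rz": 0, "fingers": 150},
    {"tx": -0.04, "ty": -0.02, "tz": 0.055, "rx": 0.005, "ry": -0.1, "rz": 0, "fingers": 150},
    {"tx": -0.078, "ty": -0.04, "tz": 0.05, "rx": 0.01, "ry": -0.2, "rz": 0, "fingers": 150},
    {"tx": -0.078, "ty": -0.056, "tz": 0.01, "rx": 0.014, "ry": -0.3, "rz": 0, "fingers": 150},
    {"tx": -0.078, "ty": -0.056, "tz": -0.03, "rx": 0.014, "ry": -0.3, "rz": 0, "fingers": 150},
    {"tx": -0.078, "ty": -0.056, "tz": -0.07, "rx": 0.014, "ry": -0.3, "rz": 0, "fingers": 150},
    {"tx": -0.078, "ty": -0.056, "tz": -0.118, "rx": 0.014, "ry": -0.3, "rz": 0, "fingers": 150},
    {"tx": -0.078, "ty": -0.056, "tz": -0.118, "rx": 0.014, "ry": -0.3, "rz": 0, "fingers": 150},
    {"tx": -0.078, "ty": -0.056, "tz": -0.118, "rx": 0.014, "ry": -0.3, "rz": 0, "fingers": 150},
  ],
)

```text
t: 12.97
position: [0.6025, -0.0362, 0.2115]
ee_rot: [-1.863, -0.001, 1.621]
force: [-0.4, 0.1, 0.1]
gripper_width: 0.0354
```

```bash
python3 - <<'E'
from fit import *
s=env.read_state();print(s['t'],s['position'],s['ee_rot'],s['gripper_width'],s['force'])
save(env.snapshot('wrist'),'w5')
for l in ['stay_pivot','stay_tip','stay_grip']:
    r=env.tip_of('wrist',l); print(l,[(np.round(q['at'],1).tolist(),round(q['conf'],2),atz('wrist',q['at'],.045,s).round(4)) for q in r[:3]])
x=[.626,.0174,.045]
P=W([[-.06,-.055,.045],[.03,-.055,.045],[.12,-.055,.045]],x);print(P,proj('wrist',P,s))
E
```

```text
12.9667 [ 0.60247164 -0.0362215   0.21147654] [-1.86292601e+00 -5.94735853e-04  1.62071925e+00] 0.03537904217415068 [-0.40488913  0.07534264  0.07076087]
stay_pivot [([313.9, 105.2], 0.78, array([ 0.5679, -0.039 ,  0.045 ]))]
stay_tip [([314.4, 305.1], 0.86, array([ 0.7516, -0.0301,  0.045 ]))]
stay_grip [([312.6, 217.9], 0.78, array([ 0.6581, -0.0359,  0.045 ]))]
[[ 0.5685349  -0.04024341  0.045     ]
 [ 0.65844379 -0.03619478  0.045     ]
 [ 0.74835269 -0.03214614  0.045     ]] [[312.12604526 106.04543477]
 [312.27035382 218.27420532]
 [312.37854373 302.4135028 ]]
```

View pics/w5.png

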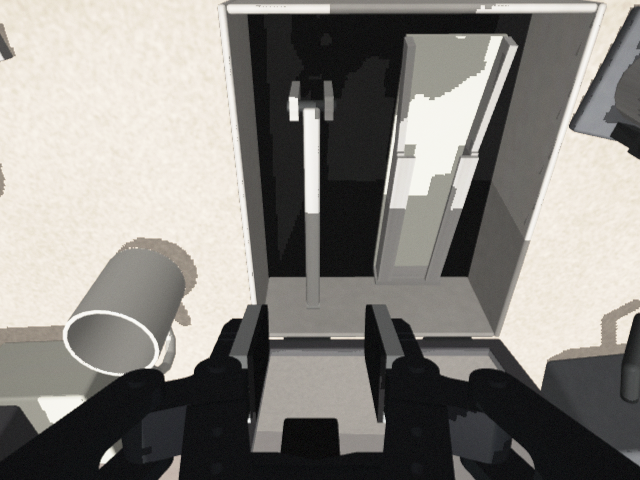

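```bash
python3 - <<'E'
from h import *
for k in range(1,19):
    th=1.03*k/18; t=.3+.3*k/18
    dx=.09*(np.cos(th)-1)+.019*(np.sin(t)-np.sin(.3)); dz=.09*np.sin(th)-.019*(np.cos(t)-np.cos(.3))
    print(k,round(dx,4),round(dz,4),round(t-.3,3))
E
```

```text
1 0.0002 0.0052 0.017
2 0.0 0.0105 0.033
3 -0.0004 0.0157 0.05
4 -0.0012 0.0208 0.067
5 -0.0022 0.0259 0.083
6 -0.0035 0.0309 0.1
7 -0.005 0.0359 0.117
8 -0.0069 0.0407 0.133
9 -0.009 0.0454 0.15
10 -0.0114 0.0499 0.167
11 -0.014 0.0543 0.183
12 -0.0169 0.0585 0.2
13 -0.02 0.0626 0.217
14 -0.0233 0.0664 0.233
15 -0.0269 0.0701 0.25
16 -0.0306 0.0735 0.267
17 -0.0345 0.0767 0.283
18 -0.0386 0.0796 0.3
```

>>> servo_tool(
  newtons=25,
  targets=[
    {"tx": 0.0125, "ty": 0, "tz": -0.038, "rx": 0, "ry": 0, "rz": 0, "fingers": 150},
    {"tx": 0.025, "ty": 0, "tz": -0.076, "rx": 0, "ry": 0, "rz": 0, "fingers": 150},
    {"tx": 0.0375, "ty": 0, "tz": -0.114, "rx": 0, "ry": 0, "rz": 0, "fingers": 150},
    {"tx": 0.05, "ty": 0, "tz": -0.15, "rx": 0, "ry": 0, "rz": 0, "fingers": 150},
    {"tx": 0.0605, "ty": 0, "tz": -0.1845, "rx": 0, "ry": 0, "rz": 0, "fingers": 150},
    {"tx": 0.0605, "ty": 0, "tz": -0.1845, "rx": 0, "ry": 0, "rz": 0, "fingers": 180},
    {"tx": 0.0605, "ty": 0, "tz": -0.1845, "rx": 0, "ry": 0, "rz": 0, "fingers": 255},
    {"tx": 0.0605, "ty": 0, "tz": -0.1845, "rx": 0, "ry": 0, "rz": 0, "fingers": 255},
    {"tx": 0.0605, "ty": 0, "tz": -0.1845, "rx": 0, "ry": 0, "rz": 0, "fingers": 255},
    {"tx": 0.0605, "ty": 0, "tz": -0.1845, "rx": 0, "ry": 0, "rz": 0, "fingers": 255},
  ],
)

```text
t: 14.0
position: [0.6668, -0.0365, 0.0344]
ee_rot: [-1.874, 0.001, 1.621]
force: [-3.2, 1.8, -0.4]
gripper_width: 0.0102
```

>>> servo_tool(
  newtons=25,
  targets=[
    {"tx": 0, "ty": 0, "tz": 0.005, "rx": 0, "ry": -0.017, "rz": 0, "fingers": 255},
    {"tx": 0, "ty": 0, "tz": 0.0105, "rx": 0.001, "ry": -0.033, "rz": 0, "fingers": 255},
    {"tx": -0.0004, "ty": 0, "tz": 0.0157, "rx": 0.002, "ry": -0.05, "rz": 0, "fingers": 255},
    {"tx": -0.0012, "ty": 0, "tz": 0.0208, "rx": 0.003, "ry": -0.067, "rz": 0, "fingers": 255},
    {"tx": -0.0022, "ty": 0, "tz": 0.0259, "rx": 0.004, "ry": -0.083, "rz": 0, "fingers": 255},
    {"tx": -0.0035, "ty": 0, "tz": 0.0309, "rx": 0.005, "ry": -0.1, "rz": 0, "fingers": 255},
    {"tx": -0.005, "ty": 0, "tz": 0.0359, "rx": 0.006, "ry": -0.117, "rz": 0, "fingers": 255},
    {"tx": -0.0069, "ty": -0.0003, "tz": 0.0407, "rx": 0.006, "ry": -0.133, "rz": 0, "fingers": 255},
    {"tx": -0.009, "ty": -0.0004, "tz": 0.0454, "rx": 0.007, "ry": -0.15, "rz": 0, "fingers": 255},
    {"tx": -0.0114, "ty": -0.0005, "tz": 0.05, "rx": 0.008, "ry": -0.167, "rz": 0, "fingers": 255},
    {"tx": -0.014, "ty": -0.0006, "tz": 0.0543, "rx": 0.009, "ry": -0.183, "rz": 0, "fingers": 255},
    {"tx": -0.0169, "ty": -0.0008, "tz": 0.0585, "rx": 0.01, "ry": -0.2, "rz": 0, "fingers": 255},
    {"tx": -0.02, "ty": -0.001, "tz": 0.0626, "rx": 0.01, "ry": -0.217, "rz": 0, "fingers": 255},
    {"tx": -0.0233, "ty": -0.001, "tz": 0.0664, "rx": 0.011, "ry": -0.233, "rz": 0, "fingers": 255},
    {"tx": -0.0269, "ty": -0.0013, "tz": 0.07, "rx": 0.012, "ry": -0.25, "rz": 0, "fingers": 255},
    {"tx": -0.0306, "ty": -0.0015, "tz": 0.0735, "rx": 0.013, "ry": -0.267, "rz": 0, "fingers": 255},
    {"tx": -0.0345, "ty": -0.0017, "tz": 0.0767, "rx": 0.014, "ry": -0.283, "rz": 0, "fingers": 255},
    {"tx": -0.0386, "ty": -0.0019, "tz": 0.0796, "rx": 0.015, "ry": -0.3, "rz": 0, "fingers": 255},
    {"tx": -0.0386, "ty": -0.0019, "tz": 0.0796, "rx": 0.015, "ry": -0.3, "rz": 0, "fingers": 255},
  ],
)

```text
t: 15.58
position: [0.6265, -0.0386, 0.1115]
ee_rot: [-2.173, 0.001, 1.62]
force: [-0.4, 0.4, 0.3]
gripper_width: -0.0003
```

```bash
python3 - <<'E'
from fit import *
s=env.read_state();print(s['t'],s['position'],s['ee_rot'],s['gripper_width'],s['force'])
save(env.snapshot('wrist'),'w6')
im=env.snapshot('side');save(cv2.resize(im[120:280,290:450],None,fx=3.7,fy=3.7),'s6')
for c in ['wrist','side']:
  for l in ['stay_pivot','stay_tip','stay_grip']:
    r=env.tip_of(c,l); print(c,l,[(np.round(q['at'],1).tolist(),round(q['conf'],2)) for q in r[:3]])
x=[.626,.0174,.048]
for a in [.8,.9,1.]:
  P=W([[-.06+.18*np.cos(a),-.055,.045+.18*np.sin(a)]],x);print(a,P,proj('wrist',P,s),proj('side',P))
E
```

```text
15.5833 [ 0.6264947  -0.0386153   0.11152007] [-2.17287489e+00  1.10732434e-03  1.62005011e+00] -0.0002926642350241585 [-0.3682358   0.38650134  0.27325637]
wrist stay_pivot [([317.7, 84.9], 0.56)]
wrist stay_tip [([315.2, 428.0], 0.57)]
wrist stay_grip [([316.4, 284.1], 0.67)]
side stay_pivot [([332.0, 243.6], 0.64)]
side stay_tip [([391.5, 216.3], 0.68)]
side stay_grip [([359.5, 231.0], 0.56)]
0.8 [[ 0.69397086 -0.03439831  0.1741241 ]] [[317.57474011 500.07577991]] [[382.01718059 207.86355633]]
0.9 [[ 0.68046902 -0.0350469   0.18599884]] [[317.70108159 528.26879329]] [[377.44290545 205.33694725]]
1.0 [[ 0.66585049 -0.03574913  0.19646478]] [[317.86008089 557.98722949]] [[372.32713275 203.20108565]]
```

View pics/w6.png

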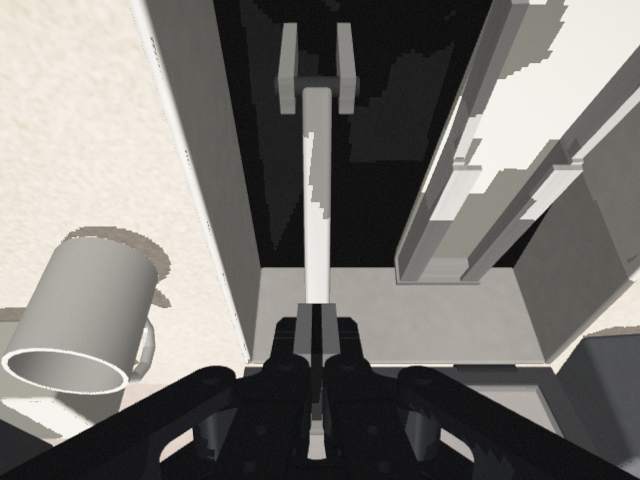

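View pics/s6.png

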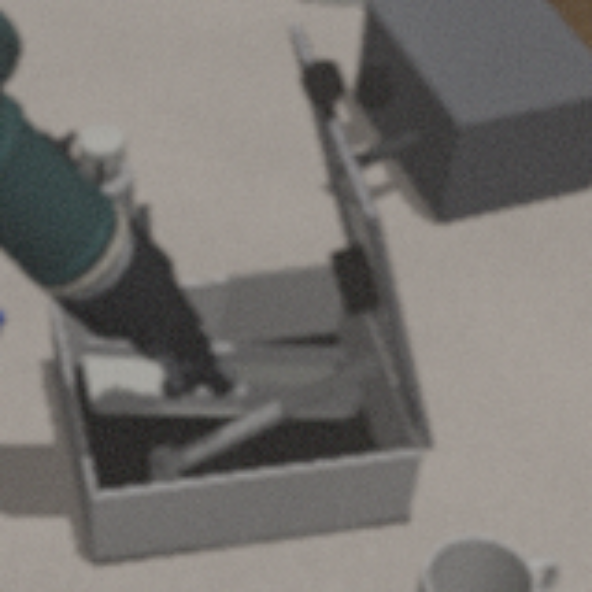

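```bash
python3 - <<'E'
from fit import *
s=env.read_state()
x=[.626,.0174,.048]
for a in [0,.2,.3,.4,.5,.6]:
  P=W([[-.06+r*np.cos(a),-.055,.045+r*np.sin(a)] for r in (.09,.18)],x);print(a,P[0],proj('wrist',P,s)[0],proj('side',P).ravel())
im=env.snapshot('side');save(cv2.resize(np.clip(im[190:260,320:410].astype(float)*1.7,0,255).astype(np.uint8),None,fx=8,fy=8,interpolation=cv2.INTER_CUBIC),'s7')
E
```

```text
0 [ 0.65860443 -0.03609721  0.045     ] [317.37509554 229.63186697] [365.63219484 240.93397701 396.16825337 236.88636795]
0.2 [ 0.65681249 -0.03618328  0.06288024] [317.41531363 252.51021811] [365.44550644 236.95304232 396.45513962 228.80011267]
0.3 [ 0.65458935 -0.03629008  0.07159682] [317.44452927 263.06302125] [364.88427464 235.04260569 395.65850567 224.85205099]
0.4 [ 0.65150811 -0.03643809  0.08004765] [317.48049303 272.90743409] [364.01099451 233.21302671 394.21664852 221.02593128]
0.5 [ 0.64759955 -0.03662585  0.0881483 ] [317.52380724 281.92748827] [362.82981388 231.48471981 392.12430312 217.36755893]
0.6 [ 0.64290274 -0.03685147  0.09581782] [317.57515171 289.9800173 ] [361.34846976 229.87760081 389.38423427 213.92349901]
```

View pics/s7.png

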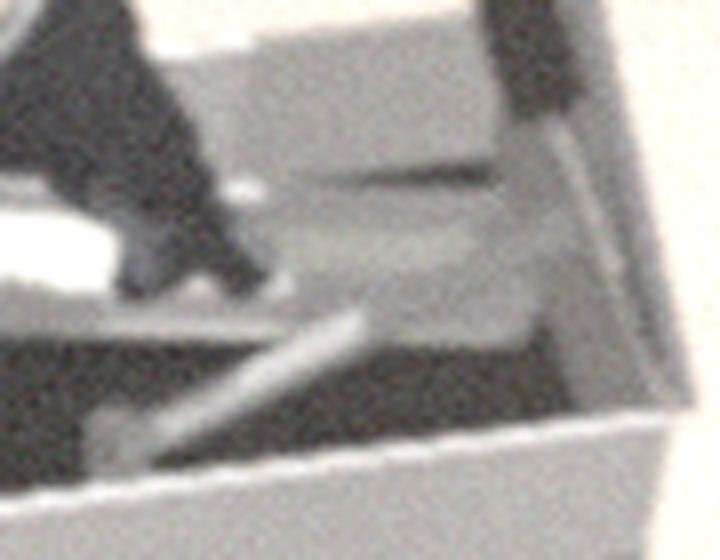

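>>> servo_tool(
  newtons=60,
  targets=[
    {"tx": -0.017, "ty": 0.001, "tz": 0.025, "rx": 0, "ry": 0, "rz": 0, "fingers": 150},
    {"tx": -0.017, "ty": 0.002, "tz": 0.025, "rx": 0, "ry": 0, "rz": 0, "fingers": 150},
    {"tx": -0.017, "ty": 0.002, "tz": 0.025, "rx": 0, "ry": 0, "rz": 0, "fingers": 150},
    {"tx": -0.017, "ty": 0.002, "tz": 0.025, "rx": 0, "ry": 0, "rz": 0, "fingers": 150},
    {"tx": 0.01, "ty": 0.002, "tz": -0.008, "rx": 0, "ry": 0, "rz": 0, "fingers": 150},
    {"tx": 0.0335, "ty": 0.002, "tz": -0.0415, "rx": 0, "ry": 0, "rz": 0, "fingers": 150},
    {"tx": 0.0335, "ty": 0.002, "tz": -0.0415, "rx": 0, "ry": 0, "rz": 0, "fingers": 150},
    {"tx": 0.0335, "ty": 0.002, "tz": -0.0415, "rx": 0, "ry": 0, "rz": 0, "fingers": 150},
  ],
)

```text
t: 16.7
position: [0.658, -0.0358, 0.0626]
ee_rot: [-2.16, -0.002, 1.621]
force: [-0.6, -0.6, 0.2]
gripper_width: 0.0352
```

```bash
python3 - <<'E'
from fit import *
s=env.read_state();print(s['t'],s['position'],s['ee_rot'],s['gripper_width'],s['force'])
save(env.snapshot('wrist'),'w8')
im=env.snapshot('side');save(cv2.resize(im[120:280,290:450],None,fx=3.7,fy=3.7),'s8')
E
```

```text
16.7 [ 0.65804445 -0.03576673  0.06255019] [-2.16049388e+00 -1.58947111e-03  1.62079483e+00] 0.035201824095939666 [-0.5816157  -0.55796624  0.22730203]
```

View pics/w8.png

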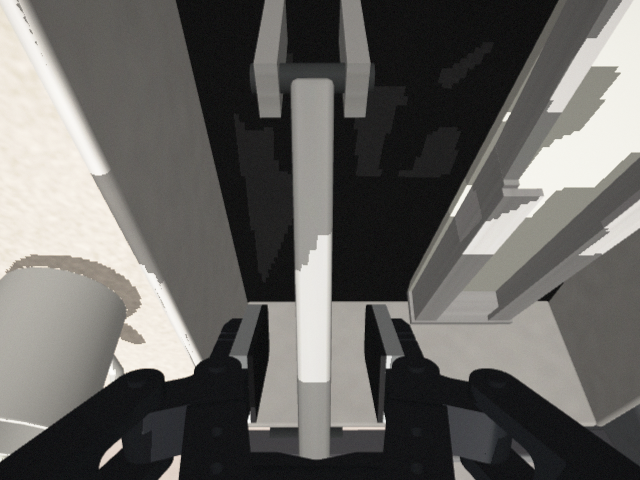

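View pics/s8.png

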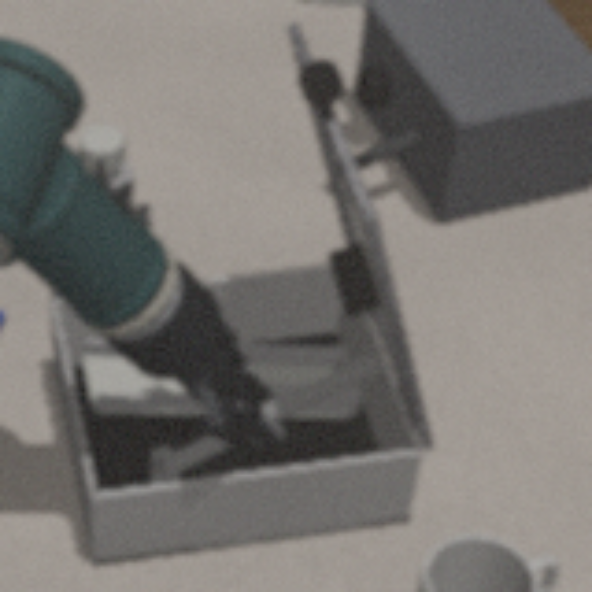

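```bash
python3 - <<'E'
from h import *
N=12
for k in range(1,N+1):
    th=.5+.53*k/N; t=.6+.27*k/N
    print(k,round(.09*(np.cos(th)-np.cos(.5))+.022*(np.sin(t)-np.sin(.6)),4),round(.09*(np.sin(th)-np.sin(.5))-.022*(np.cos(t)-np.cos(.6))+.004,4),round(t-.6,3))
E
```

```text
1 -0.0016 0.0077 0.022
2 -0.0033 0.0114 0.045
3 -0.0052 0.0149 0.068
4 -0.0072 0.0184 0.09
5 -0.0094 0.0218 0.113
6 -0.0117 0.025 0.135
7 -0.0142 0.0282 0.157
8 -0.0168 0.0312 0.18
9 -0.0195 0.0341 0.203
10 -0.0223 0.0368 0.225
11 -0.0252 0.0395 0.248
12 -0.0283 0.042 0.27
```

>>> servo_tool(
  newtons=60,
  targets=[
    {"tx": 0, "ty": 0, "tz": 0.004, "rx": 0, "ry": 0, "rz": 0, "fingers": 255},
    {"tx": 0, "ty": 0, "tz": 0.004, "rx": 0, "ry": 0, "rz": 0, "fingers": 255},
    {"tx": 0, "ty": 0, "tz": 0.004, "rx": 0, "ry": 0, "rz": 0, "fingers": 255},
    {"tx": 0, "ty": 0, "tz": 0.004, "rx": 0, "ry": 0, "rz": 0, "fingers": 255},
    {"tx": -0.0016, "ty": 0, "tz": 0.0077, "rx": 0.001, "ry": -0.022, "rz": 0, "fingers": 255},
    {"tx": -0.0033, "ty": 0, "tz": 0.0114, "rx": 0.002, "ry": -0.045, "rz": 0, "fingers": 255},
    {"tx": -0.0052, "ty": 0, "tz": 0.015, "rx": 0.003, "ry": -0.068, "rz": 0, "fingers": 255},
    {"tx": -0.0072, "ty": -0.0003, "tz": 0.0184, "rx": 0.004, "ry": -0.09, "rz": 0, "fingers": 255},
    {"tx": -0.0094, "ty": -0.0004, "tz": 0.0218, "rx": 0.005, "ry": -0.113, "rz": 0, "fingers": 255},
    {"tx": -0.0117, "ty": -0.0005, "tz": 0.025, "rx": 0.006, "ry": -0.135, "rz": 0, "fingers": 255},
    {"tx": -0.0142, "ty": -0.0006, "tz": 0.0282, "rx": 0.007, "ry": -0.157, "rz": 0, "fingers": 255},
    {"tx": -0.0168, "ty": -0.0008, "tz": 0.0312, "rx": 0.008, "ry": -0.18, "rz": 0, "fingers": 255},
    {"tx": -0.0195, "ty": -0.0009, "tz": 0.0341, "rx": 0.009, "ry": -0.203, "rz": 0, "fingers": 255},
    {"tx": -0.0223, "ty": -0.001, "tz": 0.0368, "rx": 0.01, "ry": -0.225, "rz": 0, "fingers": 255},
    {"tx": -0.0252, "ty": -0.0012, "tz": 0.0395, "rx": 0.011, "ry": -0.248, "rz": 0, "fingers": 255},
    {"tx": -0.0283, "ty": -0.0014, "tz": 0.042, "rx": 0.012, "ry": -0.27, "rz": 0, "fingers": 255},
    {"tx": -0.0283, "ty": -0.0014, "tz": 0.042, "rx": 0.012, "ry": -0.27, "rz": 0, "fingers": 255},
  ],
)

```text
t: 18.22
position: [0.6285, -0.018, 0.1429]
ee_rot: [-2.389, 0.028, 1.586]
force: [-0.6, 0.8, -0.8]
gripper_width: -0.0007
```

```bash
python3 - <<'E'
from fit import *
s=env.read_state();print(s['t'],s['position'],s['ee_rot'],s['gripper_width'],s['force'],s['joint_positions'])
save(env.snapshot('wrist'),'w9')
im=env.snapshot('side');save(cv2.resize(im[120:280,290:450],None,fx=3.7,fy=3.7),'s9')
for c in ['wrist','side']:
  for l in ['stay_pivot','stay_tip','stay_grip']:
    r=env.tip_of(c,l); print(c,l,[(np.round(q['at'],1).tolist(),round(q['conf'],2)) for q in r[:3]])
x=[.626,.0174,.048]
for a in [.8,.9,1.]:
  P=W([[-.06+.18*np.cos(a),-.055,.045+.18*np.sin(a)]],x);print(a,P,proj('wrist',P,s),proj('side',P))
E
```

```text
18.2167 [ 0.62850783 -0.01798138  0.14287189] [-2.38906489  0.02804659  1.58636541] -0.0006530646356616598 [-0.56234168  0.75027215 -0.78555451] [-0.1114373  -0.14959247  2.4136305   0.87571006  0.09578254 -2.55162075]
wrist stay_pivot [([268.6, 11.7], 0.61), ([369.2, 283.3], 0.45)]
wrist stay_tip []
wrist stay_grip [([269.0, 237.2], 0.6)]
side stay_pivot [([353.5, 239.8], 0.72), ([335.3, 246.2], 0.71), ([392.8, 213.4], 0.28)]
side stay_tip [([374.1, 205.0], 0.53)]
side stay_grip [([351.7, 222.5], 0.64)]
0.8 [[ 0.69397086 -0.03439831  0.1741241 ]] [[280.84309404 398.04473798]] [[382.01718059 207.86355633]]
0.9 [[ 0.68046902 -0.0350469   0.18599884]] [[276.25535954 420.52723412]] [[377.44290545 205.33694725]]
1.0 [[ 0.66585049 -0.03574913  0.19646478]] [[270.73953025 443.5420055 ]] [[372.32713275 203.20108565]]
```

View pics/w9.png

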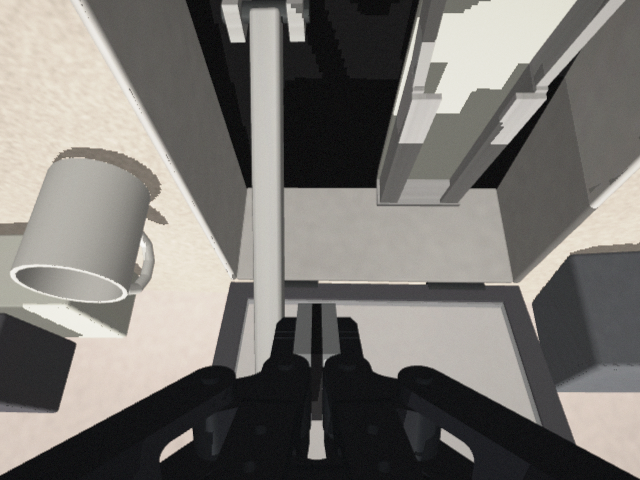

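View pics/s9.png

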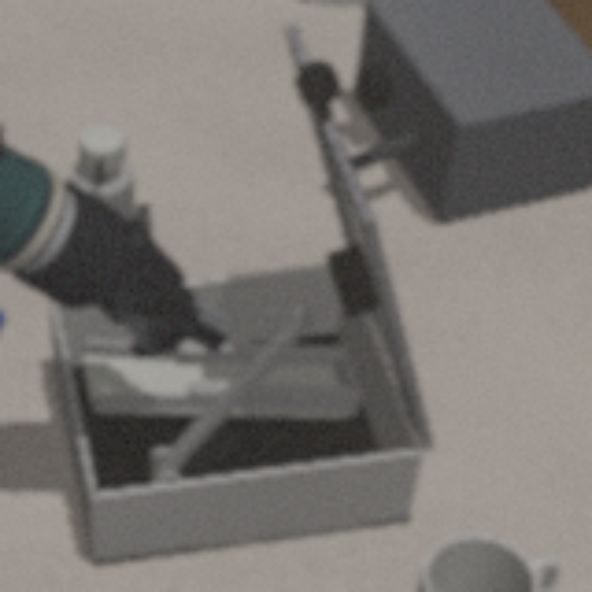

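>>> servo_tool(
  newtons=40,
  targets=[
    {"tx": -0.005, "ty": 0.002, "tz": 0.005, "rx": -0.005, "ry": 0.08, "rz": 0, "fingers": 255},
    {"tx": -0.015, "ty": 0.004, "tz": 0.02, "rx": -0.01, "ry": 0.17, "rz": 0, "fingers": 255},
    {"tx": -0.03, "ty": 0.006, "tz": 0.04, "rx": -0.015, "ry": 0.27, "rz": 0, "fingers": 255},
    {"tx": -0.05, "ty": 0.008, "tz": 0.07, "rx": -0.02, "ry": 0.38, "rz": 0, "fingers": 255},
    {"tx": -0.07, "ty": 0.01, "tz": 0.1, "rx": -0.025, "ry": 0.48, "rz": 0, "fingers": 255},
    {"tx": -0.09, "ty": 0.01, "tz": 0.13, "rx": -0.025, "ry": 0.5, "rz": 0, "fingers": 255},
    {"tx": -0.1, "ty": 0.01, "tz": 0.15, "rx": -0.025, "ry": 0.5, "rz": 0, "fingers": 100},
    {"tx": -0.1, "ty": 0.01, "tz": 0.15, "rx": -0.025, "ry": 0.5, "rz": 0, "fingers": 100},
  ],
)

```text
t: 19.28
position: [0.5322, -0.0084, 0.3001]
ee_rot: [-1.892, 0.043, 1.603]
force: [1.7, -0.1, 1.3]
gripper_width: 0.0231
```

```bash
python3 - <<'E'
from fit import *
s=env.read_state();print(s['t'],s['position'],s['ee_rot'],s['gripper_width'],s['force'],s['joint_positions'])
save(env.snapshot('wrist'),'w10')
im=env.snapshot('side');save(cv2.resize(im[120:280,290:450],None,fx=3.7,fy=3.7),'s10')
for c in ['wrist','side']:
  for l in ['stay_pivot','stay_tip','lid_tab']:
    r=env.tip_of(c,l); print(c,l,[(np.round(q['at'],1).tolist(),round(q['conf'],2)) for q in r[:3]])
x=[.626,.0174,.048]
for a in [.8,.9,1.]:
  P=W([[-.06+.18*np.cos(a),-.055,.045+.18*np.sin(a)]],x);print(a,P,proj('wrist',P,s),proj('side',P))
E
```

```text
19.2833 [ 0.53218173 -0.00842827  0.30006733] [-1.89186148  0.04304356  1.6030725 ] 0.02307038723299078 [ 1.72068712 -0.06157274  1.25638564] [-0.05306282 -0.28518716  2.01841849 -0.01558972  1.08485607 -1.65807454]
wrist stay_pivot [([296.2, 145.8], 0.71)]
wrist stay_tip [([280.6, 337.0], 0.62), ([374.2, 260.4], 0.39)]
wrist lid_tab []
side stay_pivot [([334.2, 244.8], 0.87)]
side stay_tip []
side lid_tab [([375.8, 145.1], 0.65)]
0.8 [[ 0.69397086 -0.03439831  0.1741241 ]] [[286.59085582 338.49367353]] [[382.01718059 207.86355633]]
0.9 [[ 0.68046902 -0.0350469   0.18599884]] [[284.26867778 338.01394218]] [[377.44290545 205.33694725]]
1.0 [[ 0.66585049 -0.03574913  0.19646478]] [[281.81140042 335.17946893]] [[372.32713275 203.20108565]]
```

View pics/w10.png

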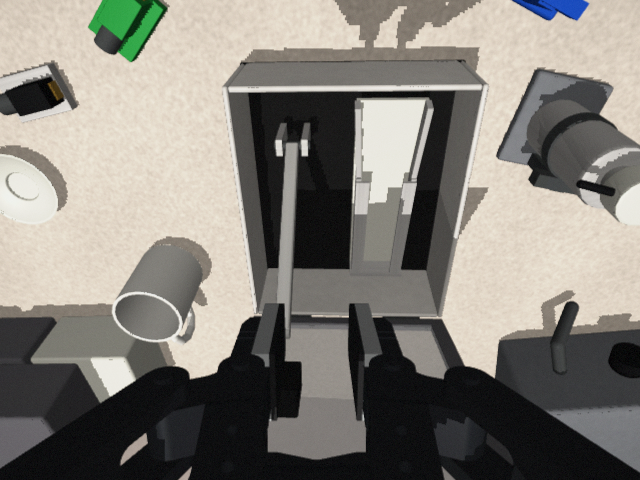

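View pics/s10.png

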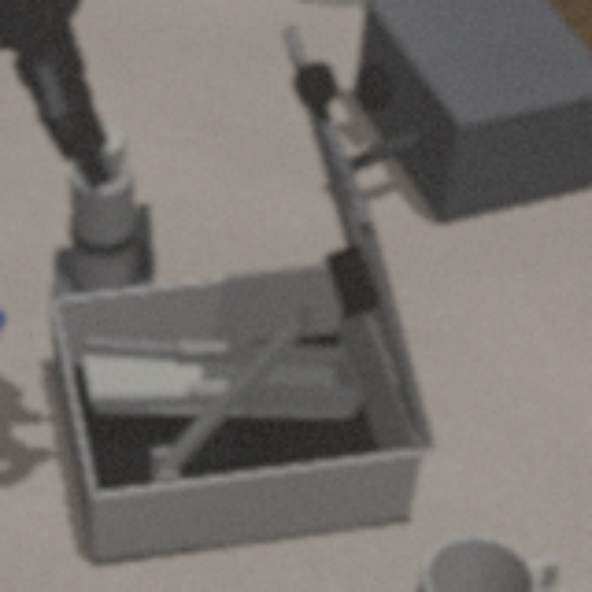

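```bash
cat >> h.py <<'E'
def rot(yaw,tilt=0,ax=0):
    # tool down, yaw of tool x; tilt: tool top leans by tilt towards horizontal heading ax
    B=R.from_euler('xyz',[-np.pi/2,0,yaw])
    return R.from_rotvec(tilt*np.array([-np.sin(ax),np.cos(ax),0]))*B
def go(pos,rt):
    s=env.read_state(); d=(rt*R.from_euler('xyz',s['ee_rot']).inv()).as_rotvec()
    print('t',round(s['t'],2),'shift',np.round(np.array(pos)-s['position'],4),'rv',np.round(d,3),'rows',round(max(np.linalg.norm(np.array(pos)-s['position'])/.0417,np.degrees(np.linalg.norm(d))/7.16),1))
E
python3 - <<'E'
from h import *
go([.47,-.33,.30],rot(.38))
E
```

```text
t 19.68 shift [-0.0578 -0.3216  0.0116] rv [ 0.217  0.254 -1.219] rows 10.1
```

>>> servo_tool(
  newtons=40,
  targets=[
    {"tx": -0.058, "ty": -0.322, "tz": 0.02, "rx": 0.217, "ry": 0.254, "rz": -1.219, "fingers": 60},
    {"tx": -0.058, "ty": -0.322, "tz": 0.02, "rx": 0.217, "ry": 0.254, "rz": -1.219, "fingers": 60},
    {"tx": -0.058, "ty": -0.322, "tz": 0.02, "rx": 0.217, "ry": 0.254, "rz": -1.219, "fingers": 60},
    {"tx": -0.058, "ty": -0.322, "tz": 0.02, "rx": 0.217, "ry": 0.254, "rz": -1.219, "fingers": 60},
    {"tx": -0.058, "ty": -0.322, "tz": 0.02, "rx": 0.217, "ry": 0.254, "rz": -1.219, "fingers": 60},
    {"tx": -0.058, "ty": -0.322, "tz": 0.02, "rx": 0.217, "ry": 0.254, "rz": -1.219, "fingers": 60},
    {"tx": -0.058, "ty": -0.322, "tz": 0.02, "rx": 0.217, "ry": 0.254, "rz": -1.219, "fingers": 60},
    {"tx": -0.058, "ty": -0.322, "tz": 0.02, "rx": 0.217, "ry": 0.254, "rz": -1.219, "fingers": 60},
    {"tx": -0.058, "ty": -0.322, "tz": 0.02, "rx": 0.217, "ry": 0.254, "rz": -1.219, "fingers": 60},
    {"tx": -0.058, "ty": -0.322, "tz": 0.02, "rx": 0.217, "ry": 0.254, "rz": -1.219, "fingers": 60},
    {"tx": -0.058, "ty": -0.322, "tz": 0.02, "rx": 0.217, "ry": 0.254, "rz": -1.219, "fingers": 60},
    {"tx": -0.058, "ty": -0.322, "tz": 0.02, "rx": 0.217, "ry": 0.254, "rz": -1.219, "fingers": 60},
    {"tx": -0.058, "ty": -0.322, "tz": 0.02, "rx": 0.217, "ry": 0.254, "rz": -1.219, "fingers": 60},
  ],
)

```text
t: 20.77
position: [0.4707, -0.33, 0.3101]
ee_rot: [-1.574, 0.001, 0.383]
force: [0.6, 0.5, 0.3]
gripper_width: 0.0652
```

```bash
python3 - <<'E'
from fit import *
s=env.read_state();print(s['t'],s['position'],s['ee_rot'],s['gripper_width'],s['joint_positions'].round(2))
save(env.snapshot('wrist'),'w11')
for l in ['sensor1']:
    r=env.tip_of('wrist',l); print(l,[(np.round(q['at'],1).tolist(),round(q['conf'],2),atz('wrist',q['at'],0,s).round(4)) for q in r[:5]])
E
```

```text
20.7667 [ 0.47071971 -0.32995182  0.31014854] [-1.57361055e+00  1.47030993e-03  3.83293226e-01] 0.06518745564024794 [-0.65  0.03  1.69 -0.    1.42 -1.04]
sensor1 [([368.3, 61.8], 0.74, array([ 0.4723, -0.1933,  0.    ])), ([194.3, 265.1], 0.69, array([ 0.3725, -0.4708,  0.    ])), ([389.7, 184.0], 0.67, array([ 0.545 , -0.2988,  0.    ]))]
```

View pics/w11.png

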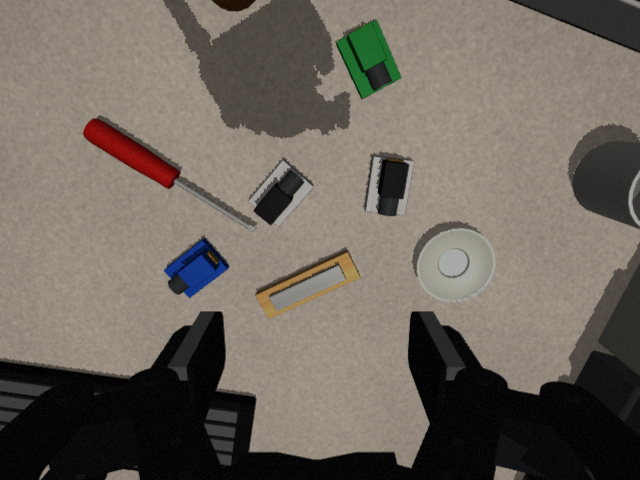

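```bash
python3 - <<'E'
import cv2
im=cv2.imread('pics/w11.png')
a=cv2.resize(im[145:225,240:320],None,fx=5,fy=5,interpolation=cv2.INTER_CUBIC)
b=cv2.resize(im[145:225,350:430],None,fx=5,fy=5,interpolation=cv2.INTER_CUBIC)
import numpy as np
cv2.imwrite('pics/c11.png',np.hstack([a,b]))
E
```

```text
(no output)
```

View pics/c11.png

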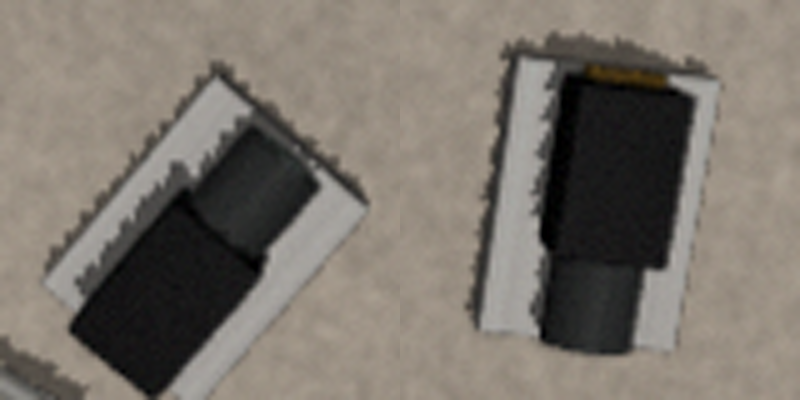

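```bash
cat > sens.py <<'E'
from fit import *
def fs(P,Q,st,x0):
    P=np.array(P)/1000.
    r=least_squares(lambda x:(proj('wrist',W(P,x),st)-Q).ravel(),x0,loss='soft_l1')
    return r.x,np.abs(r.fun).max()
E
python3 - <<'E'
from sens import *
st=dict(position=[0.47071971,-0.32995182,0.31014854],ee_rot=[-1.57361055,1.47030993e-03,3.83293226e-01])
PA=[(30,22,12),(30,-22,12),(-30,22,12),(8,12,36),(8,-12,36),(-28,12,36),(-28,-12,36)]
QA=np.array([(218,78),(367,207),(48,283),(185,205),(262,267),(72,325),(155,395)])/5+[240,145]
print('A',fs(PA,QA,st,[.43,-.36,1.2]))
PB=[(30,22,12),(30,-22,12),(-30,-22,12),(-30,22,12),(-28,12,36),(8,12,36)]
QB=(np.array([(678,350),(480,330),(520,58),(718,78),(693,95),(665,268)])-[400,0])/5+[350,145]
print('B',fs(PB,QB,st,[.54,-.3,-1.2]))
E
```

```text
A (array([ 0.43795418, -0.3513897 ,  1.2365334 ]), np.float64(1.5483467398323114))
B (array([ 0.54320416, -0.30020424, -1.28261907]), np.float64(1.0999670513253932))
```

```bash
cat >> h.py <<'E'
def pick(x,tilt,sgn,back=0,zt=.0185):
    ps=x[2]; h=np.array([np.cos(ps),np.sin(ps)])
    p=np.r_[np.array(x[:2])+h*(-.010+(.027-zt)*np.tan(tilt)),zt]
    d=np.r_[np.sin(tilt)*h,-np.cos(tilt)]
    return p-back*d, rot(ps+sgn*np.pi/2,tilt,ps+np.pi)
E
python3 - <<'E'
from h import *
B=[.5432,-.3002,-1.283]
for b in (.1,0): p,r=pick(B,.33,1,b); print(p.round(4)); go(p,r)
E
```

```text
[ 0.532  -0.2623  0.1131]
t 20.87 shift [ 0.0612  0.0673 -0.1979] rv [-0.308 -0.108 -0.094] rows 5.2
[ 0.5412 -0.2934  0.0185]
t 20.87 shift [ 0.0704  0.0363 -0.2925] rv [-0.308 -0.108 -0.094] rows 7.3
```

>>> servo_tool(
  newtons=40,
  targets=[
    {"tx": 0.061, "ty": 0.067, "tz": -0.198, "rx": -0.308, "ry": -0.108, "rz": -0.094, "fingers": 130},
    {"tx": 0.061, "ty": 0.067, "tz": -0.198, "rx": -0.308, "ry": -0.108, "rz": -0.094, "fingers": 130},
    {"tx": 0.061, "ty": 0.067, "tz": -0.198, "rx": -0.308, "ry": -0.108, "rz": -0.094, "fingers": 130},
    {"tx": 0.061, "ty": 0.067, "tz": -0.198, "rx": -0.308, "ry": -0.108, "rz": -0.094, "fingers": 130},
    {"tx": 0.061, "ty": 0.067, "tz": -0.198, "rx": -0.308, "ry": -0.108, "rz": -0.094, "fingers": 130},
    {"tx": 0.061, "ty": 0.067, "tz": -0.198, "rx": -0.308, "ry": -0.108, "rz": -0.094, "fingers": 130},
    {"tx": 0.061, "ty": 0.067, "tz": -0.198, "rx": -0.308, "ry": -0.108, "rz": -0.094, "fingers": 130},
    {"tx": 0.061, "ty": 0.067, "tz": -0.198, "rx": -0.308, "ry": -0.108, "rz": -0.094, "fingers": 130},
  ],
)

```text
t: 21.53
position: [0.5324, -0.2635, 0.1144]
ee_rot: [-1.902, -0.001, 0.287]
force: [0.3, -0.3, 0.1]
gripper_width: 0.0419
```

```bash
python3 - <<'E'
from sens import *
s=env.read_state();print(s['t'],s['position'],s['ee_rot'],s['gripper_width'])
save(env.snapshot('wrist'),'w12')
B=[.5432,-.3002,-1.283]
P=np.array([(30,22,12),(30,-22,12),(-30,-22,12),(-30,22,12),(-28,12,36),(8,12,36),(8,-12,36),(-28,-12,36)])/1000.
print(proj('wrist',W(P,B),s).round(1))
p,r=pick(B,.33,1,0); go(p,r)
E
```

```text
21.5333 [ 0.53240426 -0.26351017  0.1143584 ] [-1.90185354e+00 -5.50601497e-04  2.87146208e-01] 0.04188475324046144
[[348.1 272.5]
 [285.6 272.7]
 [281.4 198. ]
 [352.1 197.9]
 [337.6 221.4]
 [336.  269.8]
 [297.8 269.8]
 [296.1 221.5]]
t 21.58 shift [ 0.0077 -0.029  -0.0975] rv [0.002 0.004 0.002] rows 2.4
```

View pics/w12.png

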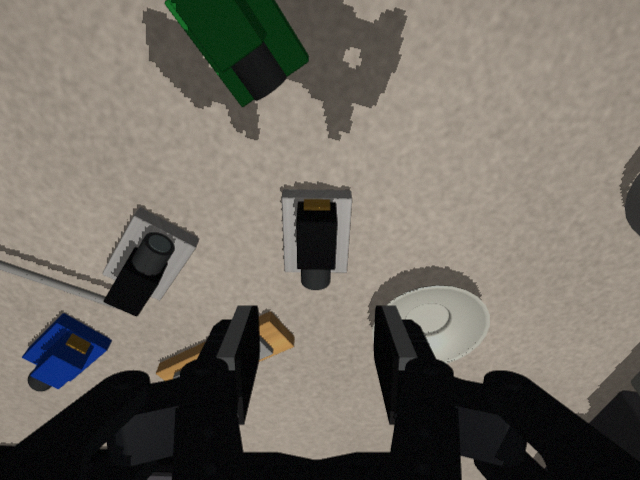

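>>> servo_tool(
  newtons=40,
  targets=[
    {"tx": 0.003, "ty": -0.011, "tz": -0.037, "rx": 0, "ry": 0, "rz": 0, "fingers": 130},
    {"tx": 0.006, "ty": -0.022, "tz": -0.073, "rx": 0, "ry": 0, "rz": 0, "fingers": 130},
    {"tx": 0.008, "ty": -0.029, "tz": -0.0965, "rx": 0, "ry": 0, "rz": 0, "fingers": 130},
    {"tx": 0.008, "ty": -0.029, "tz": -0.0965, "rx": 0, "ry": 0, "rz": 0, "fingers": 130},
    {"tx": 0.008, "ty": -0.029, "tz": -0.0965, "rx": 0, "ry": 0, "rz": 0, "fingers": 160},
    {"tx": 0.008, "ty": -0.029, "tz": -0.0965, "rx": 0, "ry": 0, "rz": 0, "fingers": 255},
    {"tx": 0.008, "ty": -0.029, "tz": -0.0965, "rx": 0, "ry": 0, "rz": 0, "fingers": 255},
    {"tx": 0.008, "ty": -0.029, "tz": -0.0965, "rx": 0, "ry": 0, "rz": 0, "fingers": 255},
    {"tx": 0.008, "ty": -0.029, "tz": -0.0965, "rx": 0, "ry": 0, "rz": 0, "fingers": 255},
  ],
)

```text
t: 22.33
position: [0.5415, -0.2928, 0.0191]
ee_rot: [-1.903, -0.003, 0.286]
force: [0.0, 0.3, 0.4]
gripper_width: -0.0
```

```bash
python3 - <<'E'
from sens import *
s=env.read_state();print(s['t'],s['position'],s['ee_rot'],s['gripper_width'],s['force'])
save(env.snapshot('wrist'),'w13')
B=[.5432,-.3002,-1.283]
p,r=pick(B,.33,1,0); go(p,r)
E
```

```text
22.3333 [ 0.54146024 -0.29281816  0.01913549] [-1.90333063 -0.00343839  0.2856102 ] -2.3256966440858695e-05 [0.04989925 0.31384387 0.42446107]
t 22.38 shift [ 0.0001 -0.0008 -0.0001] rv [0.001 0.003 0.002] rows 0.0
```

View pics/w13.png

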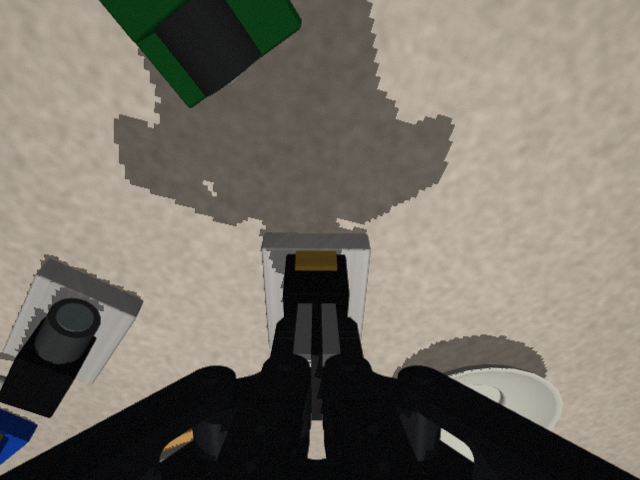

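```bash
python3 - <<'E'
from sens import *
s=env.read_state()
B=[.5432,-.3002,-1.283]
P=np.array([(30,22,12),(30,-22,12),(-30,-22,12),(-30,22,12),(-30,-22,0),(-28,12,36),(8,12,36),(8,-12,36),(-28,-12,36)])/1000.
print(proj('wrist',W(P,B),s).round(1))
print(proj('wrist',s['position'],s))
im=cv2.imread('pics/w13.png');cv2.imwrite('pics/c13.png',cv2.resize(im[220:420,230:400],None,fx=3.5,fy=2.9))
im=env.snapshot('side');save(cv2.resize(im[250:400,260:440],None,fx=4,fy=4),'s13')
E
```

```text
[[362.8 350.1]
 [271.5 350.5]
 [261.8 250.3]
 [371.9 249.9]
 [264.6 233.4]
 [350.8 294.4]
 [346.9 360.3]
 [287.8 360.6]
 [283.6 294.7]]
[[317.32879333 302.1143812 ]]
```

View pics/c13.png

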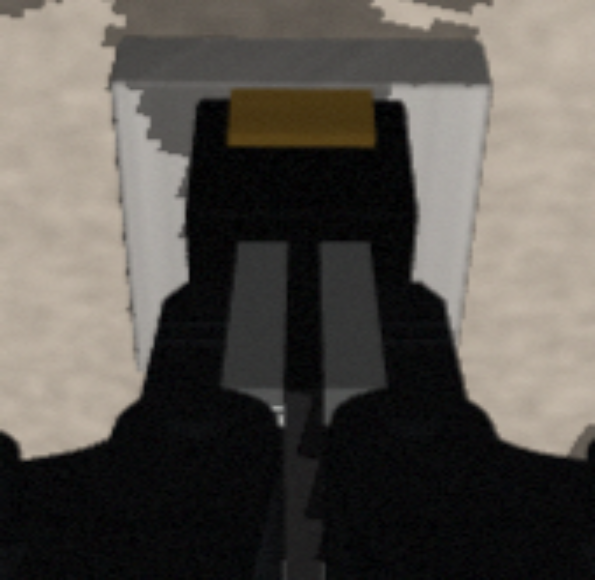

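View pics/s13.png

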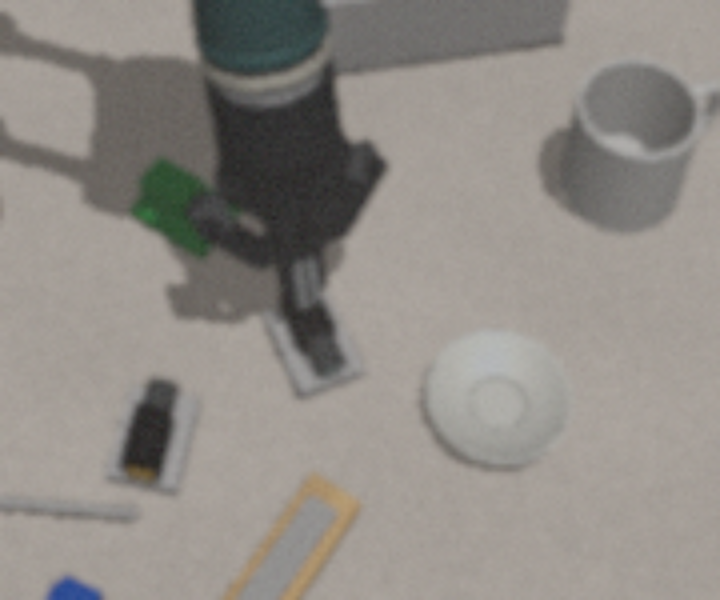

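```bash
python3 - <<'E'
from sens import *
s=env.read_state()
B=[.5432,-.3002,-1.283]
P=np.array([(30,22,12),(30,-22,12),(-30,-22,12),(-30,22,12),(-28,12,36),(8,12,36),(8,-12,36),(-28,-12,36)])/1000.
f=lambda q:((q-[260,250])*4).round(0)
print(f(proj('side',W(P,B))))
d=np.array(s['position']);print('tcp',f(proj('side',d)))
ax=R.from_euler('xyz',s['ee_rot']).as_matrix()[:,1];print(ax)
for b in (.01,.02,.03,.05): print(b,f(proj('side',d-ax*b)))
# also wrist
P2=np.array([(-28,12,12),(-28,12,36)])/1000.;print(proj('wrist',W(P2,B),s))
im=env.snapshot('side');save(cv2.resize(im[290:350,310:370],None,fx=10,fy=10,interpolation=cv2.INTER_CUBIC),'s14')
E
```

```text
[[367. 361.]
 [302. 387.]
 [263. 307.]
 [326. 283.]
 [314. 271.]
 [338. 318.]
 [303. 332.]
 [279. 285.]]
tcp [[309. 318.]]
[ 0.0937489  -0.31171851 -0.94553832]
0.01 [[307. 306.]]
0.02 [[305. 295.]]
0.03 [[303. 283.]]
0.05 [[299. 258.]]
[[347.32120592 255.05226636]
 [351.43330169 295.68662535]]
```

View pics/s14.png

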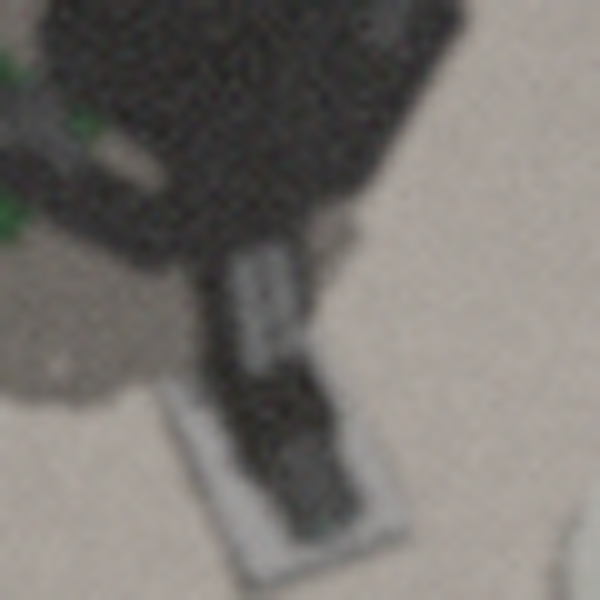

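```bash
python3 - <<'E'
from sens import *
s=env.read_state();M=R.from_euler('xyz',s['ee_rot']).as_matrix()
for z in (-.011,0,.011):
  for b in (0,.01,.015,.02): 
    P=np.array([[-.004,-b,z],[.004,-b,z]])
    print(z,b,proj('wrist',s['position']+P@M.T,s).round(1).tolist())
E
```

```text
-0.011 0 [[307.9, 325.9], [326.8, 325.9]]
-0.011 0.01 [[307.5, 337.6], [327.3, 337.6]]
-0.011 0.015 [[307.2, 343.9], [327.6, 343.9]]
-0.011 0.02 [[306.9, 350.6], [328.0, 350.6]]
0 0 [[307.7, 302.1], [326.9, 302.1]]
0 0.01 [[307.3, 312.7], [327.5, 312.6]]
0 0.015 [[307.0, 318.4], [327.8, 318.4]]
0 0.02 [[306.7, 324.4], [328.2, 324.4]]
0.011 0 [[307.6, 277.5], [327.1, 277.5]]
0.011 0.01 [[307.1, 286.8], [327.7, 286.8]]
0.011 0.015 [[306.8, 291.9], [328.0, 291.8]]
0.011 0.02 [[306.5, 297.2], [328.4, 297.2]]
```

>>> servo_tool(
  newtons=40,
  targets=[
    {"tx": -0.001, "ty": 0.003, "tz": 0.009, "rx": 0, "ry": 0, "rz": 0, "fingers": 120},
    {"tx": -0.001, "ty": 0.003, "tz": 0.009, "rx": 0, "ry": 0, "rz": 0, "fingers": 120},
    {"tx": -0.001, "ty": 0.003, "tz": 0.009, "rx": 0, "ry": 0, "rz": 0, "fingers": 120},
    {"tx": -0.001, "ty": 0.003, "tz": 0.009, "rx": 0, "ry": 0, "rz": 0, "fingers": 120},
    {"tx": 0, "ty": 0, "tz": 0, "rx": 0, "ry": 0, "rz": 0, "fingers": 120},
    {"tx": 0.001, "ty": -0.003, "tz": -0.009, "rx": 0, "ry": 0, "rz": 0, "fingers": 120},
    {"tx": 0.0017, "ty": -0.0056, "tz": -0.016, "rx": 0, "ry": 0, "rz": 0, "fingers": 120},
    {"tx": 0.0017, "ty": -0.0056, "tz": -0.016, "rx": 0, "ry": 0, "rz": 0, "fingers": 120},
    {"tx": 0.0017, "ty": -0.0056, "tz": -0.016, "rx": 0, "ry": 0, "rz": 0, "fingers": 120},
  ],
)

```text
t: 23.23
position: [0.5405, -0.2979, -0.0009]
ee_rot: [-1.899, 0.002, 0.285]
force: [0.1, -0.0, -0.4]
gripper_width: 0.0453
```

```bash
python3 - <<'E'
from sens import *
s=env.read_state();print(s['t'],s['position'],s['ee_rot'],s['gripper_width'],s['force'])
save(env.snapshot('wrist'),'w15')
E
```

```text
23.2333 [ 0.54048884 -0.29790618 -0.00087422] [-1.89926709e+00  1.65974398e-03  2.84778514e-01] 0.045319603166304644 [ 0.10067298 -0.02368873 -0.37608117]
```

View pics/w15.png

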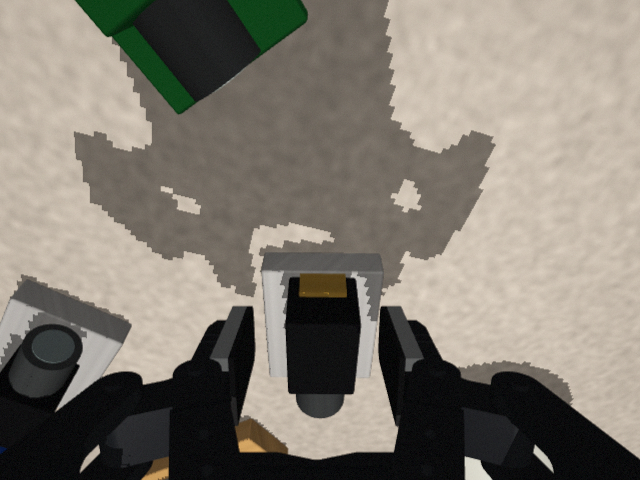

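>>> servo_tool(
  newtons=40,
  targets=[
    {"tx": 0, "ty": 0, "tz": 0, "rx": 0, "ry": 0, "rz": 0, "fingers": 255},
    {"tx": 0, "ty": 0, "tz": 0, "rx": 0, "ry": 0, "rz": 0, "fingers": 255},
    {"tx": 0, "ty": 0, "tz": 0, "rx": 0, "ry": 0, "rz": 0, "fingers": 255},
    {"tx": 0, "ty": 0, "tz": 0, "rx": 0, "ry": 0, "rz": 0, "fingers": 255},
  ],
)

```text
t: 23.62
position: [0.542, -0.2981, 0.0013]
ee_rot: [-1.902, -0.001, 0.285]
force: [0.1, -0.0, -0.3]
gripper_width: 0.0232
```

```bash
python3 - <<'E'
from sens import *
s=env.read_state();print(s['t'],s['position'],s['ee_rot'],s['gripper_width'],s['force'])
save(env.snapshot('wrist'),'w16')
im=env.snapshot('side');save(cv2.resize(im[120:280,290:450],None,fx=3.7,fy=3.7),'s16')
print(env.tip_of('side','lid_tab'))
x=[.626,.0174,.048]
for a in [1.05,1.1,1.15,1.2,1.25]:
    p=W([.125-.278*np.cos(a),0,.0855+.278*np.sin(a)],x);print(a,proj('side',p))
E
```

```text
23.6167 [ 0.54202467 -0.29808142  0.00128735] [-1.90153594e+00 -1.35908532e-03  2.85305236e-01] 0.023187640742921928 [ 0.12731773 -0.03466238 -0.28069914]
[{'at': [372.1, 143.4], 'conf': 0.71}]
1.05 [[351.12804573 152.64708049]]
1.1 [[356.13663398 149.94773073]]
1.15 [[361.29201174 147.41790368]]
1.2 [[366.57553039 145.06903151]]
1.25 [[371.96756892 142.91175803]]
```

View pics/w16.png

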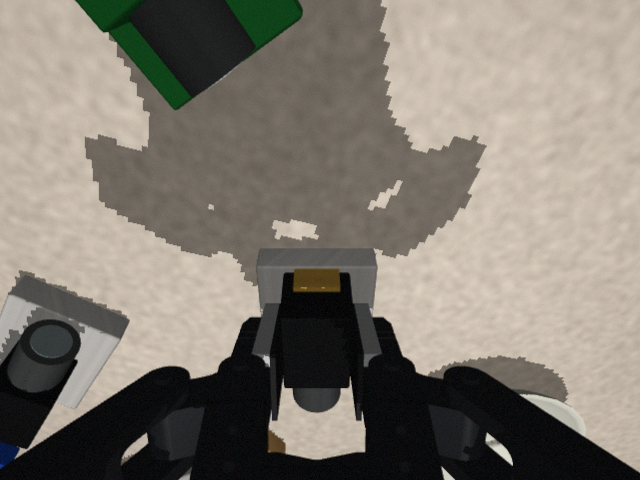

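View pics/s16.png

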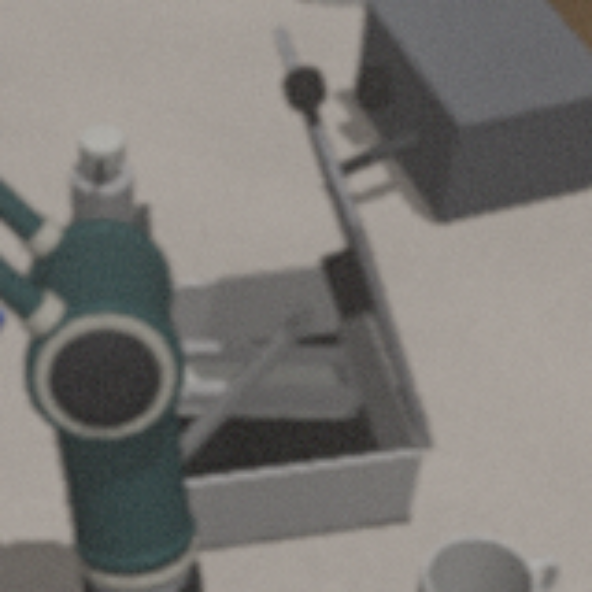

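```bash
cat >> h.py <<'E'
CASE=[.626,.0174,.048]
def place(tx,tz,pitchtool,s=.185,up=.004,sgn=1,case=CASE):
    # tx,tz: TCP in sensor frame (x,z); pitchtool: tool lean to sensor rear
    a=.23; xs=np.array([np.cos(a),0,-np.sin(a)]);zs=np.array([np.sin(a),0,np.cos(a)])
    P=np.array([.105,.035,.008])-s*xs+up*zs+tx*xs+tz*zs
    c,sn=np.cos(case[2]),np.sin(case[2]);M=np.array([[c,-sn,0],[sn,c,0],[0,0,1]])
    return M@P+[case[0],case[1],0], rot(case[2]+sgn*np.pi/2,pitchtool-a,case[2]+np.pi)
E
python3 - <<'E'
from h import *
p,r=place(-.0023,.0013,.3307);print(p,r.as_euler('xyz'))
go(p+[0,0,.15],r)
E
```

```text
[0.54824893 0.04870544 0.05586062] [-1.67149633  0.          1.61879633]
t 23.77 shift [0.0062 0.3468 0.2046] rv [0.143 0.203 1.327] rows 10.8
```

>>> servo_tool(
  newtons=40,
  targets=[
    {"tx": 0, "ty": 0, "tz": 0.03, "rx": 0, "ry": 0, "rz": 0, "fingers": 255},
    {"tx": 0, "ty": 0.01, "tz": 0.07, "rx": 0, "ry": 0, "rz": 0, "fingers": 255},
    {"tx": 0, "ty": 0.03, "tz": 0.11, "rx": 0, "ry": 0, "rz": 0.1, "fingers": 255},
    {"tx": 0.006, "ty": 0.06, "tz": 0.15, "rx": 0.02, "ry": 0.03, "rz": 0.2, "fingers": 255},
    {"tx": 0.006, "ty": 0.09, "tz": 0.18, "rx": 0.035, "ry": 0.05, "rz": 0.32, "fingers": 255},
    {"tx": 0.006, "ty": 0.12, "tz": 0.205, "rx": 0.047, "ry": 0.066, "rz": 0.44, "fingers": 255},
    {"tx": 0.006, "ty": 0.155, "tz": 0.205, "rx": 0.06, "ry": 0.085, "rz": 0.56, "fingers": 255},
    {"tx": 0.006, "ty": 0.19, "tz": 0.205, "rx": 0.073, "ry": 0.104, "rz": 0.68, "fingers": 255},
    {"tx": 0.006, "ty": 0.225, "tz": 0.205, "rx": 0.086, "ry": 0.122, "rz": 0.8, "fingers": 255},
    {"tx": 0.006, "ty": 0.26, "tz": 0.205, "rx": 0.1, "ry": 0.14, "rz": 0.92, "fingers": 255},
    {"tx": 0.006, "ty": 0.295, "tz": 0.205, "rx": 0.112, "ry": 0.16, "rz": 1.04, "fingers": 255},
    {"tx": 0.006, "ty": 0.325, "tz": 0.205, "rx": 0.125, "ry": 0.18, "rz": 1.16, "fingers": 255},
    {"tx": 0.006, "ty": 0.347, "tz": 0.205, "rx": 0.143, "ry": 0.203, "rz": 1.28, "fingers": 255},
    {"tx": 0.006, "ty": 0.347, "tz": 0.205, "rx": 0.143, "ry": 0.203, "rz": 1.327, "fingers": 255},
    {"tx": 0.006, "ty": 0.347, "tz": 0.205, "rx": 0.143, "ry": 0.203, "rz": 1.327, "fingers": 255},
    {"tx": 0.006, "ty": 0.347, "tz": 0.205, "rx": 0.143, "ry": 0.203, "rz": 1.327, "fingers": 255},
  ],
)

```text
t: 25.1
position: [0.5472, 0.0488, 0.2053]
ee_rot: [-1.67, 0.001, 1.617]
force: [-0.1, -0.0, -2.5]
gripper_width: 0.0228
```

```bash
python3 - <<'E'
from fit import *
from h import *
s=env.read_state();print(s['t'],s['position'],s['ee_rot'],s['gripper_width'],s['force'])
save(env.snapshot('wrist'),'w17')
im=env.snapshot('side');save(cv2.resize(im[120:280,290:450],None,fx=3.7,fy=3.7),'s17')
a=.23
def rl(u,y,h): return [.105-u*np.cos(a)+h*np.sin(a),.035+y,.008+u*np.sin(a)+h*np.cos(a)]
P=[rl(.216,.027,.014),rl(.216,-.027,.014),rl(.14,.024,.019),rl(.14,-.024,.019),rl(.14,.014,.019),rl(.14,-.014,.019),rl(0.0,.014,.019),rl(0.0,-.014,.019),[-.125,-.105,.085],[-.125,.105,.085]]
print(proj('wrist',W(P,CASE),s).round(0))
p,r=place(-.0023,.0013,.3307);go(p,r)
E
```

```text
25.1 [0.54718213 0.0488202  0.20528507] [-1.66958174e+00  1.03922438e-03  1.61714222e+00] 0.02280645960484733 [-0.12480737 -0.04975693 -2.48220713]
[[355. 171.]
 [276. 171.]
 [347. 263.]
 [285. 263.]
 [334. 263.]
 [298. 263.]
 [331. 377.]
 [302. 377.]
 [ 94. 141.]
 [426. 140.]]
t 25.2 shift [ 0.001   0.0002 -0.1496] rv [ 0.001 -0.002  0.002] rows 3.6
```

View pics/w17.png

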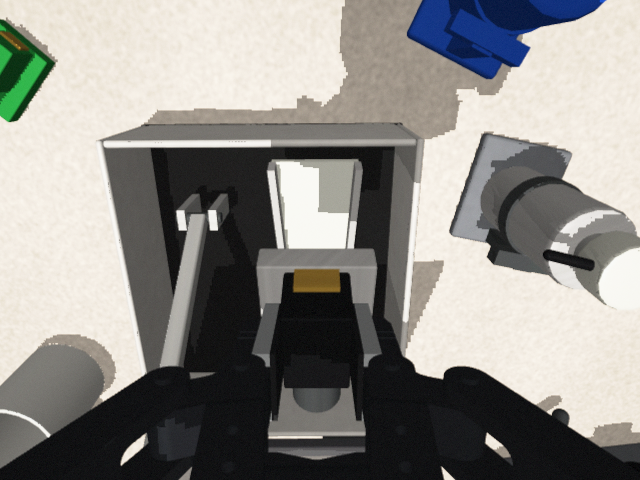

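View pics/s17.png

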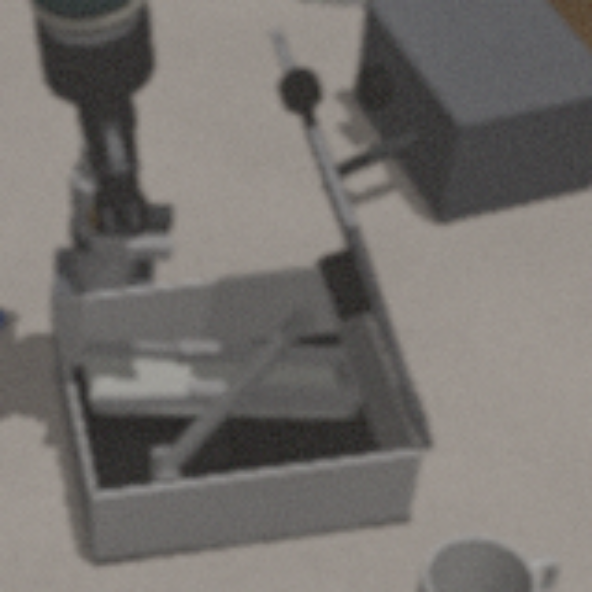

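>>> servo_tool(
  newtons=40,
  targets=[
    {"tx": 0.001, "ty": 0, "tz": -0.035, "rx": 0, "ry": 0, "rz": 0, "fingers": 255},
    {"tx": 0.001, "ty": 0, "tz": -0.07, "rx": 0, "ry": 0, "rz": 0, "fingers": 255},
    {"tx": 0.001, "ty": 0, "tz": -0.1, "rx": 0, "ry": 0, "rz": 0, "fingers": 255},
    {"tx": 0.001, "ty": 0, "tz": -0.12, "rx": 0, "ry": 0, "rz": 0, "fingers": 255},
    {"tx": 0.001, "ty": 0, "tz": -0.135, "rx": 0, "ry": 0, "rz": 0, "fingers": 255},
    {"tx": 0.001, "ty": 0, "tz": -0.144, "rx": 0, "ry": 0, "rz": 0, "fingers": 255},
    {"tx": 0.001, "ty": 0, "tz": -0.149, "rx": 0, "ry": 0, "rz": 0, "fingers": 255},
    {"tx": 0.001, "ty": 0, "tz": -0.149, "rx": 0, "ry": 0, "rz": 0, "fingers": 255},
    {"tx": 0.001, "ty": 0, "tz": -0.149, "rx": 0, "ry": 0, "rz": 0, "fingers": 255},
  ],
)

```text
t: 25.95
position: [0.5495, 0.0488, 0.0577]
ee_rot: [-1.672, 0.001, 1.618]
force: [-0.6, 0.1, -1.0]
gripper_width: 0.023
```

```bash
python3 - <<'E'
from fit import *
s=env.read_state();print(s['t'],s['position'],s['ee_rot'],s['gripper_width'],s['force'])
save(env.snapshot('wrist'),'w18')
im=env.snapshot('side');save(cv2.resize(im[120:280,290:450],None,fx=3.7,fy=3.7),'s18')
E
```

```text
25.95 [0.54945058 0.0487632  0.05768694] [-1.67193910e+00  5.99338531e-04  1.61786325e+00] 0.02298414446009674 [-0.56294681  0.09062255 -0.98827391]
```

View pics/w18.png

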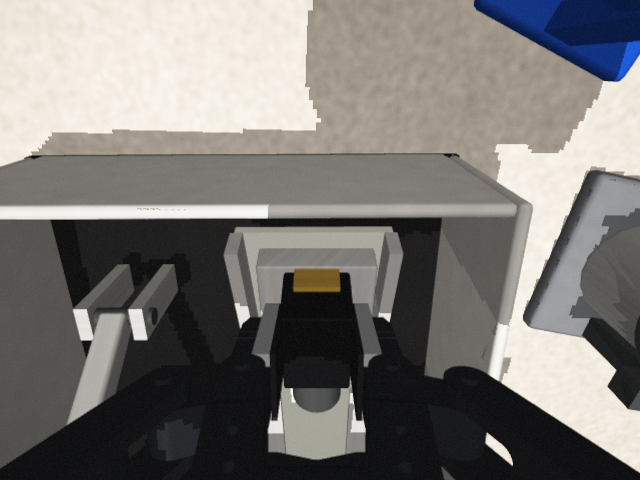

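View pics/s18.png

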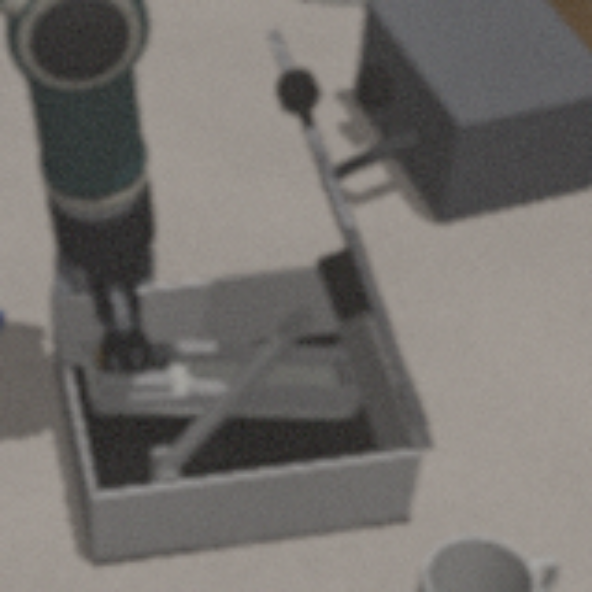

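>>> servo_tool(
  newtons=40,
  targets=[
    {"tx": 0, "ty": 0, "tz": 0, "rx": 0, "ry": 0, "rz": 0, "fingers": 155},
    {"tx": 0, "ty": 0, "tz": 0, "rx": 0, "ry": 0, "rz": 0, "fingers": 155},
    {"tx": 0, "ty": 0, "tz": 0, "rx": 0, "ry": 0, "rz": 0, "fingers": 155},
    {"tx": 0, "ty": 0, "tz": 0, "rx": 0, "ry": 0, "rz": 0, "fingers": 150},
    {"tx": 0, "ty": 0, "tz": 0.02, "rx": 0, "ry": 0, "rz": 0, "fingers": 150},
    {"tx": 0, "ty": 0, "tz": 0.06, "rx": 0, "ry": 0, "rz": 0, "fingers": 150},
    {"tx": 0, "ty": 0, "tz": 0.1, "rx": 0, "ry": 0, "rz": 0, "fingers": 150},
    {"tx": -0.02, "ty": 0, "tz": 0.14, "rx": 0, "ry": 0, "rz": 0, "fingers": 120},
    {"tx": -0.04, "ty": 0, "tz": 0.16, "rx": 0, "ry": 0, "rz": 0, "fingers": 120},
    {"tx": -0.04, "ty": 0, "tz": 0.16, "rx": 0, "ry": 0, "rz": 0, "fingers": 120},
  ],
)

```text
t: 26.88
position: [0.5103, 0.0493, 0.2242]
ee_rot: [-1.681, 0.0, 1.619]
force: [1.0, 0.0, 0.1]
gripper_width: 0.045
```

```bash
python3 - <<'E'
from fit import *
s=env.read_state();print(s['t'],s['position'],s['ee_rot'],s['gripper_width'],s['force'])
save(env.snapshot('wrist'),'w19')
im=env.snapshot('side');save(cv2.resize(im[120:280,290:450],None,fx=3.7,fy=3.7),'s19')
im=env.snapshot('top');save(im,'t19')
E
```

```text
26.8833 [0.51026186 0.0492707  0.22421276] [-1.68101591e+00  4.61875016e-04  1.61874102e+00] 0.04496593257962299 [1.04786416 0.03993358 0.08568836]
```

View pics/w19.png

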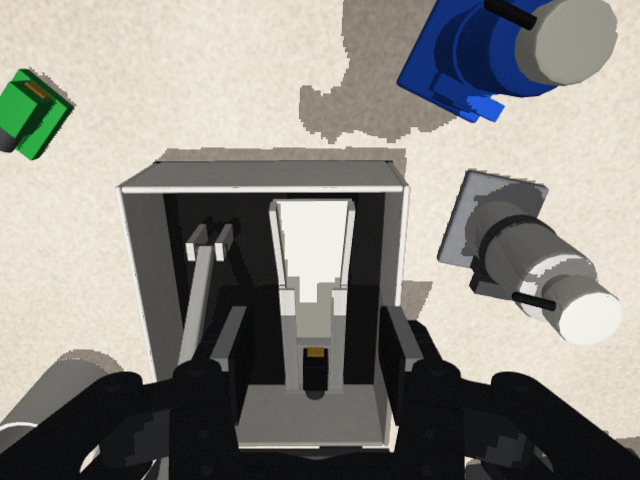

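View pics/s19.png

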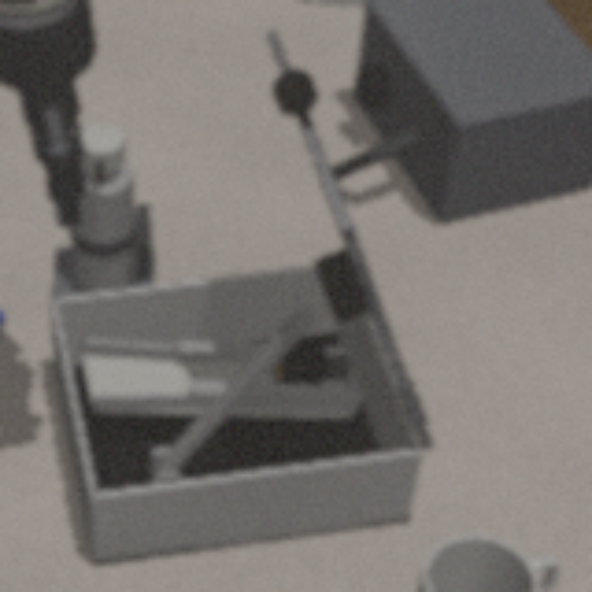

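View pics/t19.png

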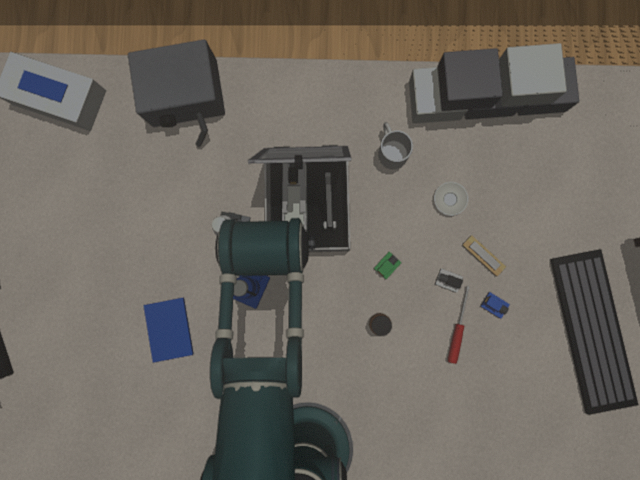

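```bash
python3 - <<'E'
from h import *
A=[.438,-.3514,1.2365]
for b in (.16,.13): p,r=pick(A,.33,-1,b,zt=0.0); print(p.round(4)); go(p,r)
E
```

```text
[ 0.4207 -0.4011  0.1514]
t 27.03 shift [-0.0879 -0.4501 -0.0654] rv [ 0.406  0.303 -1.918] rows 15.9
[ 0.4239 -0.3919  0.123 ]
t 27.03 shift [-0.0848 -0.4409 -0.0937] rv [ 0.406  0.303 -1.918] rows 15.9
```

>>> servo_tool(
  newtons=40,
  targets=[
    {"tx": -0.03, "ty": -0.03, "tz": 0.02, "rx": 0.025, "ry": 0.019, "rz": -0.12, "fingers": 120},
    {"tx": -0.05, "ty": -0.06, "tz": 0.02, "rx": 0.05, "ry": 0.038, "rz": -0.24, "fingers": 120},
    {"tx": -0.06, "ty": -0.09, "tz": 0.02, "rx": 0.076, "ry": 0.057, "rz": -0.36, "fingers": 120},
    {"tx": -0.07, "ty": -0.12, "tz": 0.02, "rx": 0.102, "ry": 0.076, "rz": -0.48, "fingers": 120},
    {"tx": -0.08, "ty": -0.15, "tz": 0.02, "rx": 0.127, "ry": 0.095, "rz": -0.6, "fingers": 120},
    {"tx": -0.088, "ty": -0.18, "tz": 0.02, "rx": 0.152, "ry": 0.114, "rz": -0.72, "fingers": 120},
    {"tx": -0.088, "ty": -0.21, "tz": 0.02, "rx": 0.178, "ry": 0.133, "rz": -0.84, "fingers": 120},
    {"tx": -0.088, "ty": -0.24, "tz": 0.02, "rx": 0.203, "ry": 0.152, "rz": -0.96, "fingers": 120},
    {"tx": -0.088, "ty": -0.27, "tz": 0.02, "rx": 0.228, "ry": 0.17, "rz": -1.08, "fingers": 120},
    {"tx": -0.088, "ty": -0.3, "tz": 0.02, "rx": 0.254, "ry": 0.19, "rz": -1.2, "fingers": 120},
    {"tx": -0.088, "ty": -0.33, "tz": 0.01, "rx": 0.28, "ry": 0.208, "rz": -1.32, "fingers": 120},
    {"tx": -0.088, "ty": -0.36, "tz": 0, "rx": 0.305, "ry": 0.228, "rz": -1.44, "fingers": 120},
    {"tx": -0.088, "ty": -0.39, "tz": -0.02, "rx": 0.33, "ry": 0.246, "rz": -1.56, "fingers": 120},
    {"tx": -0.088, "ty": -0.42, "tz": -0.04, "rx": 0.356, "ry": 0.265, "rz": -1.68, "fingers": 120},
    {"tx": -0.088, "ty": -0.45, "tz": -0.055, "rx": 0.38, "ry": 0.284, "rz": -1.8, "fingers": 120},
    {"tx": -0.088, "ty": -0.45, "tz": -0.065, "rx": 0.406, "ry": 0.303, "rz": -1.918, "fingers": 120},
    {"tx": -0.088, "ty": -0.45, "tz": -0.065, "rx": 0.406, "ry": 0.303, "rz": -1.918, "fingers": 120},
    {"tx": -0.088, "ty": -0.45, "tz": -0.065, "rx": 0.406, "ry": 0.303, "rz": -1.918, "fingers": 120},
  ],
)

```text
t: 28.53
position: [0.4193, -0.3999, 0.1484]
ee_rot: [-1.236, 0.005, -0.332]
force: [-0.3, 0.7, -0.2]
gripper_width: 0.045
```

```bash
python3 - <<'E'
from sens import *
from h import *
s=env.read_state();print(s['t'],s['position'],s['ee_rot'],s['gripper_width'],s['joint_positions'].round(2))
save(env.snapshot('wrist'),'w20')
A=[.438,-.3514,1.2365]
P=np.array([(30,22,12),(30,-22,12),(-30,-22,12),(-30,22,12),(-28,12,36),(8,12,36),(8,-12,36),(-28,-12,36)])/1000.
print(proj('wrist',W(P,A),s).round(1))
p,r=pick(A,.33,-1,0,zt=0.0); go(p,r)
E
```

```text
28.5333 [ 0.41925487 -0.39991605  0.1483999 ] [-1.23590151  0.00476158 -0.33235271] 0.045044860269073325 [-0.97  0.26  1.76  0.27  1.33 -0.73]
[[290.9 174.5]
 [350.2 174.5]
 [350.3 255.4]
 [290.6 255.3]
 [303.  251.8]
 [303.1 199.1]
 [338.2 199.2]
 [338.3 251.8]]
t 28.58 shift [ 0.0176  0.0479 -0.1501] rv [-0.004 -0.001 -0.003] rows 3.8
```

View pics/w20.png

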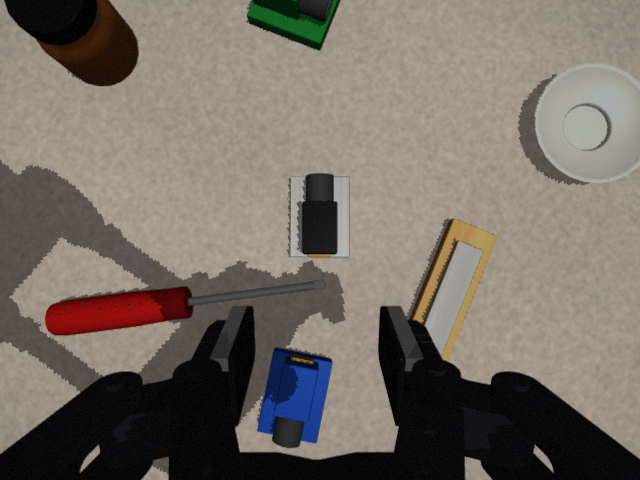

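>>> servo_tool(
  newtons=40,
  targets=[
    {"tx": 0.0047, "ty": 0.0127, "tz": -0.0397, "rx": 0, "ry": 0, "rz": 0, "fingers": 120},
    {"tx": 0.0094, "ty": 0.0255, "tz": -0.079, "rx": 0, "ry": 0, "rz": 0, "fingers": 120},
    {"tx": 0.014, "ty": 0.038, "tz": -0.118, "rx": 0, "ry": 0, "rz": 0, "fingers": 120},
    {"tx": 0.016, "ty": 0.043, "tz": -0.135, "rx": 0, "ry": 0, "rz": 0, "fingers": 120},
    {"tx": 0.0176, "ty": 0.0479, "tz": -0.1485, "rx": 0, "ry": 0, "rz": 0, "fingers": 120},
    {"tx": 0.0176, "ty": 0.0479, "tz": -0.1485, "rx": 0, "ry": 0, "rz": 0, "fingers": 130},
    {"tx": 0.0176, "ty": 0.0479, "tz": -0.1485, "rx": 0, "ry": 0, "rz": 0, "fingers": 255},
    {"tx": 0.0176, "ty": 0.0479, "tz": -0.1485, "rx": 0, "ry": 0, "rz": 0, "fingers": 255},
    {"tx": 0.0176, "ty": 0.0479, "tz": -0.1485, "rx": 0, "ry": 0, "rz": 0, "fingers": 255},
    {"tx": 0.0176, "ty": 0.0479, "tz": -0.1485, "rx": 0, "ry": 0, "rz": 0, "fingers": 255},
    {"tx": 0.0176, "ty": 0.0479, "tz": -0.1485, "rx": 0, "ry": 0, "rz": 0, "fingers": 255},
  ],
)

```text
t: 29.5
position: [0.4391, -0.3545, 0.0049]
ee_rot: [-1.241, -0.003, -0.334]
force: [-0.4, -0.9, 3.5]
gripper_width: 0.0229
```

```bash
python3 - <<'E'
from sens import *
from h import *
s=env.read_state();print(s['t'],s['position'],s['ee_rot'],s['gripper_width'],s['force'])
save(env.snapshot('wrist'),'w21')
A=[.438,-.3514,1.2365]
h=np.array([np.cos(A[2]),np.sin(A[2])]);tx=(s['position'][:2]-A[:2])@h
print('tx',tx)
r0=R.from_euler('xyz',s['ee_rot']);tool=-r0.as_matrix()[:,1];tilt=np.arccos(tool[2]);print(tilt)
p,r=place(tx,s['position'][2],tilt,sgn=-1);print(p);go(p+[0,0,.15],r)
print(env.tip_of('side','lid_tab') if env.snapshot('side') is not None else 0)
x=[.626,.0174,.048]
for a in [1.05,1.1,1.15,1.2,1.25]:
    p=W([.125-.278*np.cos(a),0,.0855+.278*np.sin(a)],x);print(a,proj('side',p))
E
```

```text
29.5 [ 0.43914609 -0.35445538  0.0049006 ] [-1.24132161 -0.00262674 -0.33425388] 0.02292660697214499 [-0.38597824 -0.9027971   3.50333609]
tx -0.002510204208940099
0.3294848062736242
[0.54886441 0.048735   0.05941433]
t 29.55 shift [0.1097 0.4032 0.2045] rv [-0.144  0.197 -1.183] rows 11.2
[{'at': [365.5, 147.8], 'conf': 0.88}, {'at': [300.5, 360.6], 'conf': 0.22}]
1.05 [[351.12804573 152.64708049]]
1.1 [[356.13663398 149.94773073]]
1.15 [[361.29201174 147.41790368]]
1.2 [[366.57553039 145.06903151]]
1.25 [[371.96756892 142.91175803]]
```

View pics/w21.png

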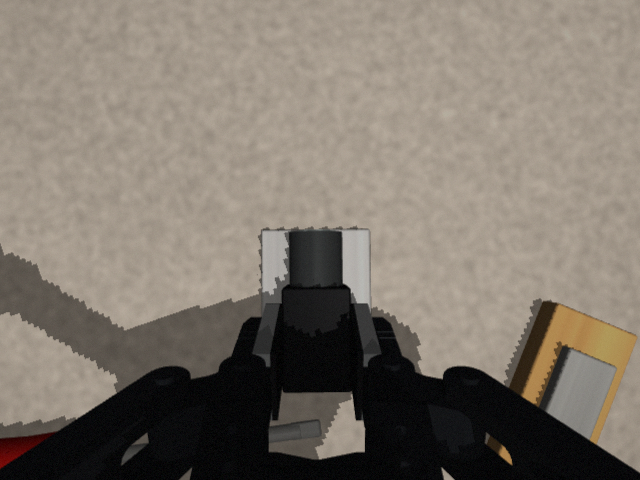

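>>> servo_tool(
  newtons=40,
  targets=[
    {"tx": 0, "ty": 0, "tz": 0.03, "rx": 0, "ry": 0, "rz": 0, "fingers": 255},
    {"tx": 0, "ty": 0, "tz": 0.07, "rx": 0, "ry": 0, "rz": 0, "fingers": 255},
    {"tx": 0.01, "ty": 0.02, "tz": 0.105, "rx": -0.012, "ry": 0.017, "rz": -0.1, "fingers": 255},
    {"tx": 0.02, "ty": 0.04, "tz": 0.14, "rx": -0.024, "ry": 0.034, "rz": -0.2, "fingers": 255},
    {"tx": 0.03, "ty": 0.06, "tz": 0.175, "rx": -0.036, "ry": 0.051, "rz": -0.3, "fingers": 255},
    {"tx": 0.035, "ty": 0.09, "tz": 0.2, "rx": -0.049, "ry": 0.067, "rz": -0.4, "fingers": 255},
    {"tx": 0.04, "ty": 0.125, "tz": 0.21, "rx": -0.061, "ry": 0.083, "rz": -0.5, "fingers": 255},
    {"tx": 0.045, "ty": 0.16, "tz": 0.21, "rx": -0.073, "ry": 0.1, "rz": -0.6, "fingers": 255},
    {"tx": 0.05, "ty": 0.195, "tz": 0.21, "rx": -0.085, "ry": 0.117, "rz": -0.7, "fingers": 255},
    {"tx": 0.055, "ty": 0.23, "tz": 0.21, "rx": -0.097, "ry": 0.133, "rz": -0.8, "fingers": 255},
    {"tx": 0.06, "ty": 0.265, "tz": 0.21, "rx": -0.11, "ry": 0.15, "rz": -0.9, "fingers": 255},
    {"tx": 0.07, "ty": 0.3, "tz": 0.21, "rx": -0.122, "ry": 0.167, "rz": -1.0, "fingers": 255},
    {"tx": 0.08, "ty": 0.335, "tz": 0.21, "rx": -0.134, "ry": 0.183, "rz": -1.1, "fingers": 255},
    {"tx": 0.09, "ty": 0.37, "tz": 0.21, "rx": -0.144, "ry": 0.197, "rz": -1.183, "fingers": 255},
    {"tx": 0.1, "ty": 0.4, "tz": 0.21, "rx": -0.144, "ry": 0.197, "rz": -1.183, "fingers": 255},
    {"tx": 0.11, "ty": 0.403, "tz": 0.2045, "rx": -0.144, "ry": 0.197, "rz": -1.183, "fingers": 255},
    {"tx": 0.11, "ty": 0.403, "tz": 0.2045, "rx": -0.144, "ry": 0.197, "rz": -1.183, "fingers": 255},
    {"tx": 0.11, "ty": 0.403, "tz": 0.2045, "rx": -0.144, "ry": 0.197, "rz": -1.183, "fingers": 255},
  ],
)

```text
t: 31.15
position: [0.5476, 0.0511, 0.2067]
ee_rot: [-1.472, 0.002, -1.52]
force: [-0.1, -1.1, -2.3]
gripper_width: 0.0228
```

```bash
python3 - <<'E'
from sens import *
from h import *
s=env.read_state();print(s['t'],s['position'],s['ee_rot'],s['gripper_width'],s['force'])
save(env.snapshot('wrist'),'w22')
im=env.snapshot('side');save(cv2.resize(im[120:280,290:450],None,fx=3.7,fy=3.7),'s22')
p,r=place(-.0025,.0049,.3295,sgn=-1);go(p,r)
a=.23
def rl(u,y,h): return [.105-u*np.cos(a)+h*np.sin(a),.035+y,.008+u*np.sin(a)+h*np.cos(a)]
P=[rl(.14,.024,.019),rl(.14,-.024,.019),rl(.14,.014,.019),rl(.14,-.014,.019),rl(0.0,.014,.019),rl(0.0,-.014,.019)]
print(proj('wrist',W(P,CASE),s).round(0))
E
```

```text
31.15 [0.54763753 0.05111045 0.20670219] [-1.47241059  0.00242978 -1.51979172] 0.02279369054020677 [-0.12830352 -1.09661716 -2.31728044]
t 31.25 shift [ 0.0015 -0.0006 -0.1477] rv [-0.002 -0.    -0.   ] rows 3.5
[[288. 171.]
 [354. 171.]
 [302. 171.]
 [340. 171.]
 [303. -16.]
 [340. -16.]]
```

View pics/w22.png

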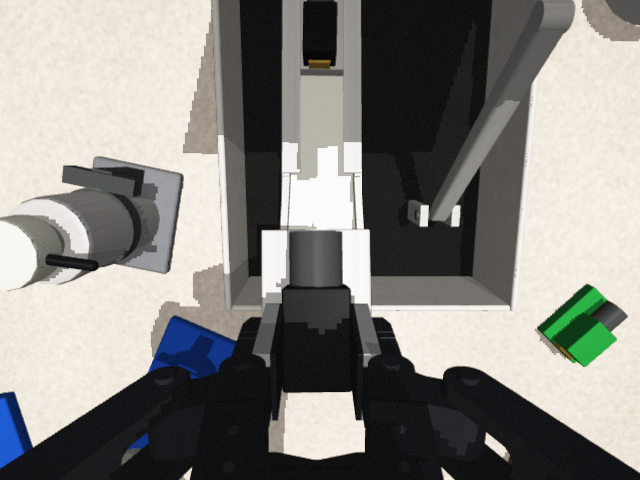

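View pics/s22.png

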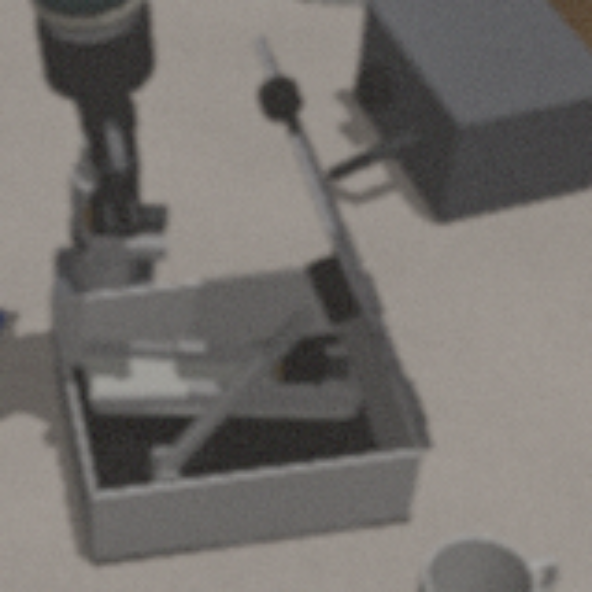

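>>> servo_tool(
  targets=[
    {"tx": 0, "ty": 0, "tz": 0, "rx": 0, "ry": 0, "rz": 0, "fingers": 255},
    {"tx": 0, "ty": 0, "tz": 0, "rx": 0, "ry": 0, "rz": 0, "fingers": 255},
    {"tx": 0, "ty": 0, "tz": 0, "rx": 0, "ry": 0, "rz": 0, "fingers": 255},
    {"tx": 0, "ty": 0, "tz": 0, "rx": 0, "ry": 0, "rz": 0, "fingers": 255},
    {"tx": 0, "ty": 0, "tz": 0, "rx": 0, "ry": 0, "rz": 0, "fingers": 255},
    {"tx": 0, "ty": 0, "tz": 0, "rx": 0, "ry": 0, "rz": 0, "fingers": 255},
    {"tx": 0, "ty": 0, "tz": 0, "rx": 0, "ry": 0, "rz": 0, "fingers": 255},
    {"tx": 0, "ty": 0, "tz": 0, "rx": 0, "ry": 0, "rz": 0, "fingers": 255},
    {"tx": 0, "ty": 0, "tz": 0, "rx": 0, "ry": 0, "rz": 0, "fingers": 255},
    {"tx": 0, "ty": 0, "tz": 0, "rx": 0, "ry": 0, "rz": 0, "fingers": 255},
    {"tx": 0, "ty": 0, "tz": 0, "rx": 0, "ry": 0, "rz": 0, "fingers": 255},
    {"tx": 0, "ty": 0, "tz": 0, "rx": 0, "ry": 0, "rz": 0, "fingers": 255},
    {"tx": 0, "ty": 0, "tz": 0, "rx": 0, "ry": 0, "rz": 0, "fingers": 255},
    {"tx": 0, "ty": 0, "tz": 0, "rx": 0, "ry": 0, "rz": 0, "fingers": 255},
    {"tx": 0, "ty": 0, "tz": 0, "rx": 0, "ry": 0, "rz": 0, "fingers": 255},
    {"tx": 0, "ty": 0, "tz": 0, "rx": 0, "ry": 0, "rz": 0, "fingers": 255},
    {"tx": 0, "ty": 0, "tz": 0, "rx": 0, "ry": 0, "rz": 0, "fingers": 255},
    {"tx": 0, "ty": 0, "tz": 0, "rx": 0, "ry": 0, "rz": 0, "fingers": 255},
    {"tx": 0, "ty": 0, "tz": 0, "rx": 0, "ry": 0, "rz": 0, "fingers": 255},
    {"tx": 0, "ty": 0, "tz": 0, "rx": 0, "ry": 0, "rz": 0, "fingers": 255},
  ],
)

```text
t: 32.92
position: [0.5483, 0.0498, 0.2079]
ee_rot: [-1.47, 0.003, -1.523]
force: [0.2, -0.2, -1.5]
gripper_width: 0.023
```

>>> servo_tool(
  targets=[
    {"tx": 0, "ty": 0, "tz": 0, "rx": 0, "ry": 0, "rz": 0, "fingers": 255},
    {"tx": 0, "ty": 0, "tz": 0, "rx": 0, "ry": 0, "rz": 0, "fingers": 255},
    {"tx": 0, "ty": 0, "tz": 0, "rx": 0, "ry": 0, "rz": 0, "fingers": 255},
    {"tx": 0, "ty": 0, "tz": 0, "rx": 0, "ry": 0, "rz": 0, "fingers": 255},
    {"tx": 0, "ty": 0, "tz": 0, "rx": 0, "ry": 0, "rz": 0, "fingers": 255},
    {"tx": 0, "ty": 0, "tz": 0, "rx": 0, "ry": 0, "rz": 0, "fingers": 255},
    {"tx": 0, "ty": 0, "tz": 0, "rx": 0, "ry": 0, "rz": 0, "fingers": 255},
    {"tx": 0, "ty": 0, "tz": 0, "rx": 0, "ry": 0, "rz": 0, "fingers": 255},
    {"tx": 0, "ty": 0, "tz": 0, "rx": 0, "ry": 0, "rz": 0, "fingers": 255},
    {"tx": 0, "ty": 0, "tz": 0, "rx": 0, "ry": 0, "rz": 0, "fingers": 255},
    {"tx": 0, "ty": 0, "tz": 0, "rx": 0, "ry": 0, "rz": 0, "fingers": 255},
    {"tx": 0, "ty": 0, "tz": 0, "rx": 0, "ry": 0, "rz": 0, "fingers": 255},
    {"tx": 0, "ty": 0, "tz": 0, "rx": 0, "ry": 0, "rz": 0, "fingers": 255},
    {"tx": 0, "ty": 0, "tz": 0, "rx": 0, "ry": 0, "rz": 0, "fingers": 255},
    {"tx": 0, "ty": 0, "tz": 0, "rx": 0, "ry": 0, "rz": 0, "fingers": 255},
    {"tx": 0, "ty": 0, "tz": 0, "rx": 0, "ry": 0, "rz": 0, "fingers": 255},
    {"tx": 0, "ty": 0, "tz": 0, "rx": 0, "ry": 0, "rz": 0, "fingers": 255},
    {"tx": 0, "ty": 0, "tz": 0, "rx": 0, "ry": 0, "rz": 0, "fingers": 255},
    {"tx": 0, "ty": 0, "tz": 0, "rx": 0, "ry": 0, "rz": 0, "fingers": 255},
    {"tx": 0, "ty": 0, "tz": 0, "rx": 0, "ry": 0, "rz": 0, "fingers": 255},
  ],
)

```text
t: 34.58
position: [0.5483, 0.0498, 0.2079]
ee_rot: [-1.47, 0.003, -1.523]
force: [-1.2, 0.3, -2.0]
gripper_width: 0.0228
```

>>> servo_tool(
  targets=[
    {"tx": 0, "ty": 0, "tz": 0, "rx": 0, "ry": 0, "rz": 0, "fingers": 255},
    {"tx": 0, "ty": 0, "tz": 0, "rx": 0, "ry": 0, "rz": 0, "fingers": 255},
    {"tx": 0, "ty": 0, "tz": 0, "rx": 0, "ry": 0, "rz": 0, "fingers": 255},
    {"tx": 0, "ty": 0, "tz": 0, "rx": 0, "ry": 0, "rz": 0, "fingers": 255},
    {"tx": 0, "ty": 0, "tz": 0, "rx": 0, "ry": 0, "rz": 0, "fingers": 255},
    {"tx": 0, "ty": 0, "tz": 0, "rx": 0, "ry": 0, "rz": 0, "fingers": 255},
    {"tx": 0, "ty": 0, "tz": 0, "rx": 0, "ry": 0, "rz": 0, "fingers": 255},
    {"tx": 0, "ty": 0, "tz": 0, "rx": 0, "ry": 0, "rz": 0, "fingers": 255},
    {"tx": 0, "ty": 0, "tz": 0, "rx": 0, "ry": 0, "rz": 0, "fingers": 255},
    {"tx": 0, "ty": 0, "tz": 0, "rx": 0, "ry": 0, "rz": 0, "fingers": 255},
    {"tx": 0, "ty": 0, "tz": 0, "rx": 0, "ry": 0, "rz": 0, "fingers": 255},
    {"tx": 0, "ty": 0, "tz": 0, "rx": 0, "ry": 0, "rz": 0, "fingers": 255},
    {"tx": 0, "ty": 0, "tz": 0, "rx": 0, "ry": 0, "rz": 0, "fingers": 255},
    {"tx": 0, "ty": 0, "tz": 0, "rx": 0, "ry": 0, "rz": 0, "fingers": 255},
    {"tx": 0, "ty": 0, "tz": 0, "rx": 0, "ry": 0, "rz": 0, "fingers": 255},
    {"tx": 0, "ty": 0, "tz": 0, "rx": 0, "ry": 0, "rz": 0, "fingers": 255},
    {"tx": 0, "ty": 0, "tz": 0, "rx": 0, "ry": 0, "rz": 0, "fingers": 255},
    {"tx": 0, "ty": 0, "tz": 0, "rx": 0, "ry": 0, "rz": 0, "fingers": 255},
    {"tx": 0, "ty": 0, "tz": 0, "rx": 0, "ry": 0, "rz": 0, "fingers": 255},
    {"tx": 0, "ty": 0, "tz": 0, "rx": 0, "ry": 0, "rz": 0, "fingers": 255},
  ],
)

```text
t: 36.25
position: [0.5483, 0.0499, 0.2079]
ee_rot: [-1.47, 0.003, -1.523]
force: [-0.3, -0.5, -1.1]
gripper_width: 0.0227
```

```bash
python3 - <<'E'
from sens import *
print(env.read_state()['t'])
im=env.snapshot('side');save(cv2.resize(im[120:280,290:450],None,fx=3.7,fy=3.7),'s23');print(env.tip_of('side','lid_tab'))
np.save('side23.npy',im)
E
```

```text
36.25
[{'at': [358.9, 148.6], 'conf': 0.61}]
```

View pics/s23.png

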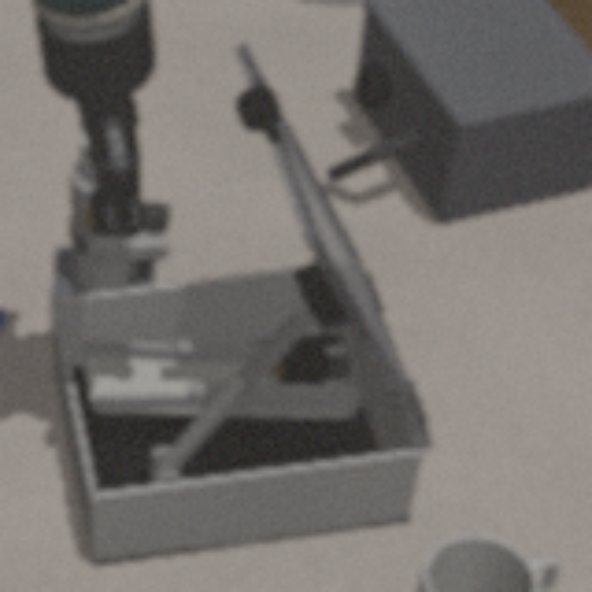

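>>> servo_tool(
  targets=[
    {"tx": 0, "ty": 0, "tz": 0, "rx": 0, "ry": 0, "rz": 0, "fingers": 255},
    {"tx": 0, "ty": 0, "tz": 0, "rx": 0, "ry": 0, "rz": 0, "fingers": 255},
    {"tx": 0, "ty": 0, "tz": 0, "rx": 0, "ry": 0, "rz": 0, "fingers": 255},
    {"tx": 0, "ty": 0, "tz": 0, "rx": 0, "ry": 0, "rz": 0, "fingers": 255},
    {"tx": 0, "ty": 0, "tz": 0, "rx": 0, "ry": 0, "rz": 0, "fingers": 255},
    {"tx": 0, "ty": 0, "tz": 0, "rx": 0, "ry": 0, "rz": 0, "fingers": 255},
    {"tx": 0, "ty": 0, "tz": 0, "rx": 0, "ry": 0, "rz": 0, "fingers": 255},
    {"tx": 0, "ty": 0, "tz": 0, "rx": 0, "ry": 0, "rz": 0, "fingers": 255},
    {"tx": 0, "ty": 0, "tz": 0, "rx": 0, "ry": 0, "rz": 0, "fingers": 255},
    {"tx": 0, "ty": 0, "tz": 0, "rx": 0, "ry": 0, "rz": 0, "fingers": 255},
    {"tx": 0, "ty": 0, "tz": 0, "rx": 0, "ry": 0, "rz": 0, "fingers": 255},
    {"tx": 0, "ty": 0, "tz": 0, "rx": 0, "ry": 0, "rz": 0, "fingers": 255},
    {"tx": 0, "ty": 0, "tz": 0, "rx": 0, "ry": 0, "rz": 0, "fingers": 255},
    {"tx": 0, "ty": 0, "tz": 0, "rx": 0, "ry": 0, "rz": 0, "fingers": 255},
    {"tx": 0, "ty": 0, "tz": 0, "rx": 0, "ry": 0, "rz": 0, "fingers": 255},
    {"tx": 0, "ty": 0, "tz": 0, "rx": 0, "ry": 0, "rz": 0, "fingers": 255},
    {"tx": 0, "ty": 0, "tz": 0, "rx": 0, "ry": 0, "rz": 0, "fingers": 255},
    {"tx": 0, "ty": 0, "tz": 0, "rx": 0, "ry": 0, "rz": 0, "fingers": 255},
    {"tx": 0, "ty": 0, "tz": 0, "rx": 0, "ry": 0, "rz": 0, "fingers": 255},
    {"tx": 0, "ty": 0, "tz": 0, "rx": 0, "ry": 0, "rz": 0, "fingers": 255},
  ],
)

```text
t: 38.02
position: [0.5483, 0.0499, 0.2079]
ee_rot: [-1.47, 0.003, -1.523]
force: [-0.9, 0.9, -1.8]
gripper_width: 0.0228
```

>>> servo_tool(
  targets=[
    {"tx": 0, "ty": 0, "tz": 0, "rx": 0, "ry": 0, "rz": 0, "fingers": 255},
    {"tx": 0, "ty": 0, "tz": 0, "rx": 0, "ry": 0, "rz": 0, "fingers": 255},
    {"tx": 0, "ty": 0, "tz": 0, "rx": 0, "ry": 0, "rz": 0, "fingers": 255},
    {"tx": 0, "ty": 0, "tz": 0, "rx": 0, "ry": 0, "rz": 0, "fingers": 255},
    {"tx": 0, "ty": 0, "tz": 0, "rx": 0, "ry": 0, "rz": 0, "fingers": 255},
    {"tx": 0, "ty": 0, "tz": 0, "rx": 0, "ry": 0, "rz": 0, "fingers": 255},
    {"tx": 0, "ty": 0, "tz": 0, "rx": 0, "ry": 0, "rz": 0, "fingers": 255},
    {"tx": 0, "ty": 0, "tz": 0, "rx": 0, "ry": 0, "rz": 0, "fingers": 255},
    {"tx": 0, "ty": 0, "tz": 0, "rx": 0, "ry": 0, "rz": 0, "fingers": 255},
    {"tx": 0, "ty": 0, "tz": 0, "rx": 0, "ry": 0, "rz": 0, "fingers": 255},
    {"tx": 0, "ty": 0, "tz": 0, "rx": 0, "ry": 0, "rz": 0, "fingers": 255},
    {"tx": 0, "ty": 0, "tz": 0, "rx": 0, "ry": 0, "rz": 0, "fingers": 255},
    {"tx": 0, "ty": 0, "tz": 0, "rx": 0, "ry": 0, "rz": 0, "fingers": 255},
    {"tx": 0, "ty": 0, "tz": 0, "rx": 0, "ry": 0, "rz": 0, "fingers": 255},
    {"tx": 0, "ty": 0, "tz": 0, "rx": 0, "ry": 0, "rz": 0, "fingers": 255},
    {"tx": 0, "ty": 0, "tz": 0, "rx": 0, "ry": 0, "rz": 0, "fingers": 255},
    {"tx": 0, "ty": 0, "tz": 0, "rx": 0, "ry": 0, "rz": 0, "fingers": 255},
    {"tx": 0, "ty": 0, "tz": 0, "rx": 0, "ry": 0, "rz": 0, "fingers": 255},
    {"tx": 0, "ty": 0, "tz": 0, "rx": 0, "ry": 0, "rz": 0, "fingers": 255},
    {"tx": 0, "ty": 0, "tz": 0, "rx": 0, "ry": 0, "rz": 0, "fingers": 255},
  ],
)

```text
t: 39.68
position: [0.5483, 0.0498, 0.2078]
ee_rot: [-1.47, 0.003, -1.523]
force: [-0.4, -0.5, -1.2]
gripper_width: 0.0225
```

```bash
python3 - <<'E'
from sens import *
print(env.read_state()['t'])
im=env.snapshot('side');save(cv2.resize(im[120:280,290:450],None,fx=3.7,fy=3.7),'s24');print(env.tip_of('side','lid_tab'))
np.save('side24.npy',im)
E
```

```text
39.6833
[{'at': [374.5, 205.7], 'conf': 0.61}, {'at': [359.9, 152.4], 'conf': 0.6}]
```

>>> servo_tool(
  targets=[
    {"tx": 0, "ty": 0, "tz": 0, "rx": 0, "ry": 0, "rz": 0, "fingers": 255},
    {"tx": 0, "ty": 0, "tz": 0, "rx": 0, "ry": 0, "rz": 0, "fingers": 255},
    {"tx": 0, "ty": 0, "tz": 0, "rx": 0, "ry": 0, "rz": 0, "fingers": 255},
    {"tx": 0, "ty": 0, "tz": 0, "rx": 0, "ry": 0, "rz": 0, "fingers": 255},
    {"tx": 0, "ty": 0, "tz": 0, "rx": 0, "ry": 0, "rz": 0, "fingers": 255},
    {"tx": 0, "ty": 0, "tz": 0, "rx": 0, "ry": 0, "rz": 0, "fingers": 255},
    {"tx": 0, "ty": 0, "tz": 0, "rx": 0, "ry": 0, "rz": 0, "fingers": 255},
    {"tx": 0, "ty": 0, "tz": 0, "rx": 0, "ry": 0, "rz": 0, "fingers": 255},
    {"tx": 0, "ty": 0, "tz": 0, "rx": 0, "ry": 0, "rz": 0, "fingers": 255},
    {"tx": 0, "ty": 0, "tz": 0, "rx": 0, "ry": 0, "rz": 0, "fingers": 255},
    {"tx": 0, "ty": 0, "tz": 0, "rx": 0, "ry": 0, "rz": 0, "fingers": 255},
    {"tx": 0, "ty": 0, "tz": 0, "rx": 0, "ry": 0, "rz": 0, "fingers": 255},
    {"tx": 0, "ty": 0, "tz": 0, "rx": 0, "ry": 0, "rz": 0, "fingers": 255},
    {"tx": 0, "ty": 0, "tz": 0, "rx": 0, "ry": 0, "rz": 0, "fingers": 255},
    {"tx": 0, "ty": 0, "tz": 0, "rx": 0, "ry": 0, "rz": 0, "fingers": 255},
    {"tx": 0, "ty": 0, "tz": 0, "rx": 0, "ry": 0, "rz": 0, "fingers": 255},
    {"tx": 0, "ty": 0, "tz": 0, "rx": 0, "ry": 0, "rz": 0, "fingers": 255},
    {"tx": 0, "ty": 0, "tz": 0, "rx": 0, "ry": 0, "rz": 0, "fingers": 255},
    {"tx": 0, "ty": 0, "tz": 0, "rx": 0, "ry": 0, "rz": 0, "fingers": 255},
    {"tx": 0, "ty": 0, "tz": 0, "rx": 0, "ry": 0, "rz": 0, "fingers": 255},
  ],
)

```text
t: 41.45
position: [0.5483, 0.0499, 0.2078]
ee_rot: [-1.47, 0.003, -1.523]
force: [-0.6, 0.4, -0.5]
gripper_width: 0.0227
```

```bash
python3 - <<'E'
from sens import *
print(env.read_state()['t'])
im=env.snapshot('side');save(cv2.resize(im[120:280,290:450],None,fx=3.7,fy=3.7),'s25');print(env.tip_of('side','lid_tab'))
for a,b in (('side23.npy','side24.npy'),('side24.npy',im)):
    a=np.load(a);b=np.load(b) if isinstance(b,str) else b
    f=lambda q:cv2.cvtColor(q[120:200,340:405],cv2.COLOR_RGB2GRAY).astype(np.float32)
    print(np.abs(f(a)-f(b)).mean(), cv2.phaseCorrelate(f(a)[10:60,:45],f(b)[10:60,:45]))
E
```

```text
41.45
[{'at': [356.1, 150.7], 'conf': 0.75}]
4.3975 ((-0.16319503923517686, 0.3381739619798445), 0.8995246938069661)
2.4011538 ((0.4502080377105564, -0.011271792736224029), 1.0492662005954319)
```

View pics/s25.png

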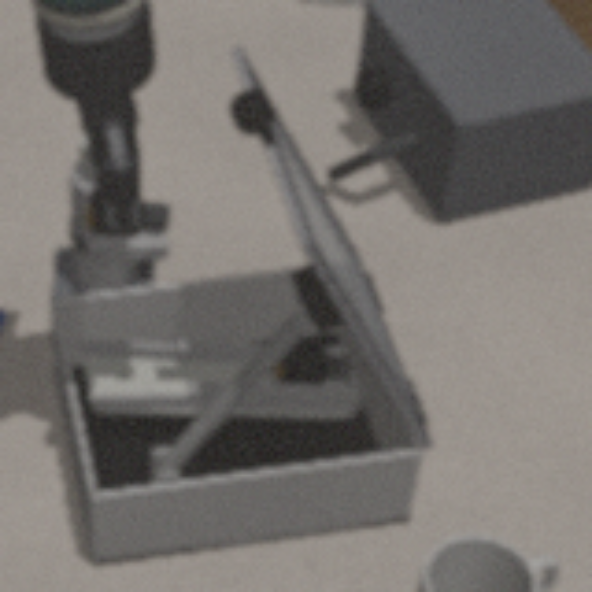

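```bash
python3 - <<'E'
from sens import *
from h import *
a=np.load('side24.npy');b=env.snapshot('side')
g=lambda q:q.astype(float)
d=np.abs(g(a)-g(b)).mean(2);print('lid',d[120:200,340:405].mean(),'bench',d[380:460,100:200].mean())
p,r=place(-.0025,.0049,.3295,sgn=-1);go(p,r)
E
```

```text
lid 2.633525641025641 bench 2.0929166666666665
t 41.6 shift [ 0.0006 -0.0011 -0.1485] rv [-0.003  0.001  0.   ] rows 3.6
```

>>> servo_tool(
  newtons=40,
  targets=[
    {"tx": 0, "ty": -0.0015, "tz": -0.035, "rx": -0.003, "ry": 0, "rz": 0, "fingers": 255},
    {"tx": 0, "ty": -0.0015, "tz": -0.07, "rx": -0.003, "ry": 0, "rz": 0, "fingers": 255},
    {"tx": 0, "ty": -0.0015, "tz": -0.1, "rx": -0.003, "ry": 0, "rz": 0, "fingers": 255},
    {"tx": 0, "ty": -0.0015, "tz": -0.12, "rx": -0.003, "ry": 0, "rz": 0, "fingers": 255},
    {"tx": 0, "ty": -0.0015, "tz": -0.135, "rx": -0.003, "ry": 0, "rz": 0, "fingers": 255},
    {"tx": 0, "ty": -0.0015, "tz": -0.143, "rx": -0.003, "ry": 0, "rz": 0, "fingers": 255},
    {"tx": 0, "ty": -0.0015, "tz": -0.1475, "rx": -0.003, "ry": 0, "rz": 0, "fingers": 255},
    {"tx": 0, "ty": -0.0015, "tz": -0.1475, "rx": -0.003, "ry": 0, "rz": 0, "fingers": 255},
    {"tx": 0, "ty": -0.0015, "tz": -0.1475, "rx": -0.003, "ry": 0, "rz": 0, "fingers": 255},
  ],
)

```text
t: 42.35
position: [0.5492, 0.0484, 0.0613]
ee_rot: [-1.468, -0.0, -1.523]
force: [-0.8, -0.2, -1.5]
gripper_width: 0.0226
```

```bash
python3 - <<'E'
from fit import *
s=env.read_state();print(s['t'],s['position'],s['ee_rot'],s['gripper_width'],s['force'])
save(env.snapshot('wrist'),'w26')
E
```

```text
42.35 [0.54923476 0.04839363 0.06133089] [-1.46834238e+00 -3.59885121e-04 -1.52293005e+00] 0.02259503579343011 [-0.75202352 -0.18382189 -1.52694488]
```

View pics/w26.png

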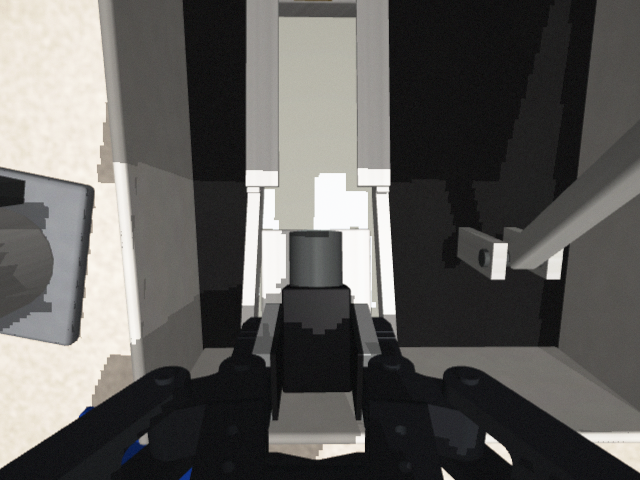

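>>> servo_tool(
  newtons=40,
  targets=[
    {"tx": 0, "ty": -0.001, "tz": -0.002, "rx": 0, "ry": 0, "rz": 0, "fingers": 255},
    {"tx": 0, "ty": -0.001, "tz": -0.003, "rx": 0, "ry": 0, "rz": 0, "fingers": 255},
    {"tx": 0, "ty": -0.001, "tz": -0.003, "rx": 0, "ry": 0, "rz": 0, "fingers": 155},
    {"tx": 0, "ty": -0.001, "tz": -0.003, "rx": 0, "ry": 0, "rz": 0, "fingers": 155},
    {"tx": 0, "ty": -0.001, "tz": -0.003, "rx": 0, "ry": 0, "rz": 0, "fingers": 155},
    {"tx": 0, "ty": -0.001, "tz": -0.003, "rx": 0, "ry": 0, "rz": 0, "fingers": 150},
    {"tx": 0, "ty": -0.001, "tz": -0.003, "rx": 0, "ry": 0, "rz": 0, "fingers": 150},
    {"tx": 0, "ty": 0, "tz": 0.02, "rx": 0, "ry": 0, "rz": 0, "fingers": 150},
    {"tx": 0, "ty": 0, "tz": 0.06, "rx": 0, "ry": 0, "rz": 0, "fingers": 150},
    {"tx": 0, "ty": 0, "tz": 0.1, "rx": 0, "ry": 0, "rz": 0, "fingers": 150},
    {"tx": -0.02, "ty": 0, "tz": 0.14, "rx": 0, "ry": 0, "rz": 0, "fingers": 150},
    {"tx": -0.04, "ty": 0, "tz": 0.18, "rx": 0, "ry": 0, "rz": 0, "fingers": 255},
    {"tx": -0.04, "ty": 0, "tz": 0.18, "rx": 0, "ry": 0, "rz": 0, "fingers": 255},
  ],
)

```text
t: 43.48
position: [0.5105, 0.0487, 0.2489]
ee_rot: [-1.458, -0.0, -1.523]
force: [1.2, 0.4, 0.4]
gripper_width: 0.0118
```

```bash
python3 - <<'E'
from fit import *
from h import *
s=env.read_state();print(s['t'],s['position'],s['ee_rot'],s['gripper_width'],s['force'])
save(env.snapshot('wrist'),'w27')
im=env.snapshot('side');save(cv2.resize(im[120:280,290:450],None,fx=3.7,fy=3.7),'s27')
im=env.snapshot('top');save(im,'t27')
for c,uv in (('top',None),('side',None)): print(c,env.tip_of(c,'cap_top'))
E
```

```text
43.4833 [0.51053863 0.04865195 0.24885615] [-1.45819725e+00 -2.51173055e-04 -1.52271776e+00] 0.01175716018122188 [1.2485177  0.35721925 0.36978033]
top [{'at': [236.8, 290.4], 'conf': 0.57}, {'at': [217.9, 220.1], 'conf': 0.46}]
side [{'at': [319.6, 156.0], 'conf': 0.55}, {'at': [270.8, 171.7], 'conf': 0.48}]
```

View pics/w27.png

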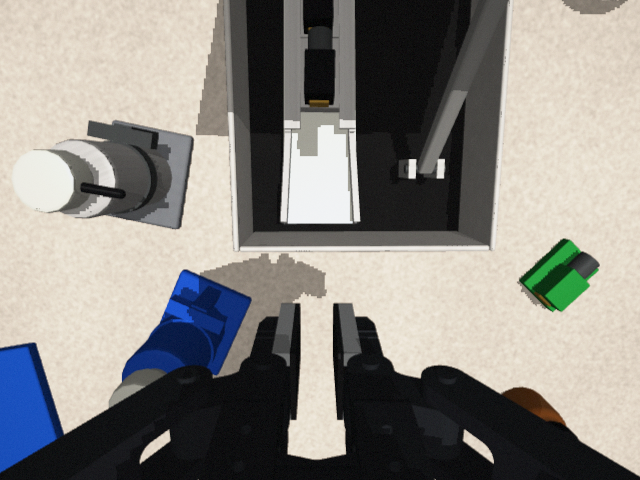

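View pics/s27.png

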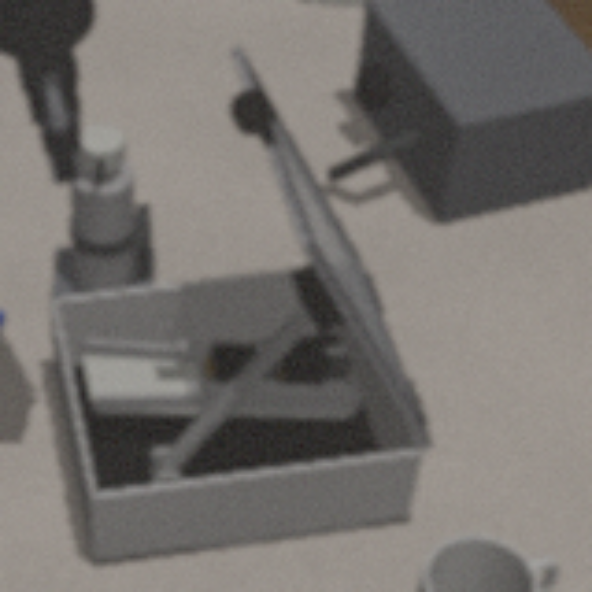

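View pics/t27.png

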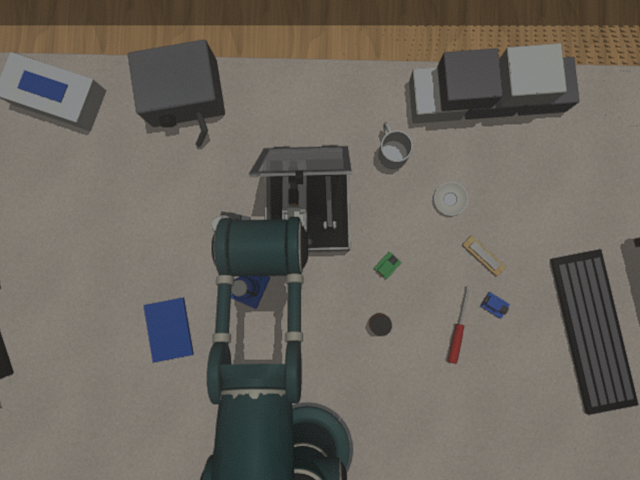

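```bash
python3 - <<'E'
from fit import *
from h import *
s=dict(position=[0.51053863,0.04865195,0.24885615],ee_rot=[-1.45819725,-2.51173055e-04,-1.52271776])
print(atz('wrist',(45,181),.166,s))
go([.549,.2105,.26],rot(-1.523))
E
```

```text
[0.54941116 0.21040209 0.166     ]
t 43.73 shift [0.0416 0.1622 0.0217] rv [-0.004  0.098 -0.   ] rows 4.0
```

>>> servo_tool(
  newtons=40,
  targets=[
    {"tx": 0, "ty": 0.03, "tz": 0.015, "rx": -0.004, "ry": 0.05, "rz": 0, "fingers": 255},
    {"tx": 0.02, "ty": 0.065, "tz": 0.015, "rx": -0.004, "ry": 0.098, "rz": 0, "fingers": 255},
    {"tx": 0.03, "ty": 0.1, "tz": 0.015, "rx": -0.004, "ry": 0.098, "rz": 0, "fingers": 255},
    {"tx": 0.04, "ty": 0.135, "tz": 0.015, "rx": -0.004, "ry": 0.098, "rz": 0, "fingers": 255},
    {"tx": 0.04, "ty": 0.162, "tz": 0, "rx": -0.004, "ry": 0.098, "rz": 0, "fingers": 255},
    {"tx": 0.04, "ty": 0.162, "tz": -0.03, "rx": -0.004, "ry": 0.098, "rz": 0, "fingers": 255},
    {"tx": 0.04, "ty": 0.162, "tz": -0.045, "rx": -0.004, "ry": 0.098, "rz": 0, "fingers": 255},
    {"tx": 0.04, "ty": 0.162, "tz": -0.045, "rx": -0.004, "ry": 0.098, "rz": 0, "fingers": 255},
    {"tx": 0.04, "ty": 0.162, "tz": -0.045, "rx": -0.004, "ry": 0.098, "rz": 0, "fingers": 255},
  ],
)

```text
t: 44.48
position: [0.5464, 0.2098, 0.1915]
ee_rot: [-1.575, -0.002, -1.523]
force: [-0.1, 0.4, 0.5]
gripper_width: -0.0001
```

```bash
python3 - <<'E'
from fit import *
s=env.read_state();print(s['t'],s['position'],s['ee_rot'],s['gripper_width'],s['force'])
save(env.snapshot('wrist'),'w28')
im=env.snapshot('side');save(cv2.resize(im[120:220,270:370],None,fx=6,fy=6,interpolation=cv2.INTER_CUBIC),'s28')
E
```

```text
44.4833 [0.54640072 0.20982465 0.19151789] [-1.5748687  -0.00166151 -1.52266823] -7.150603832105872e-05 [-0.13354689  0.41217455  0.52359777]
```

View pics/w28.png

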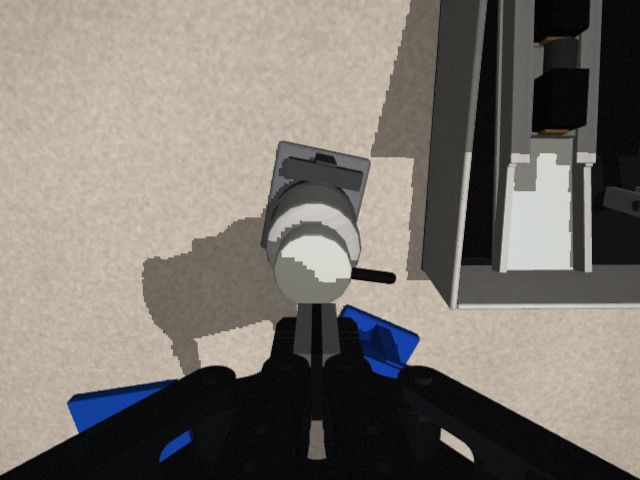

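View pics/s28.png

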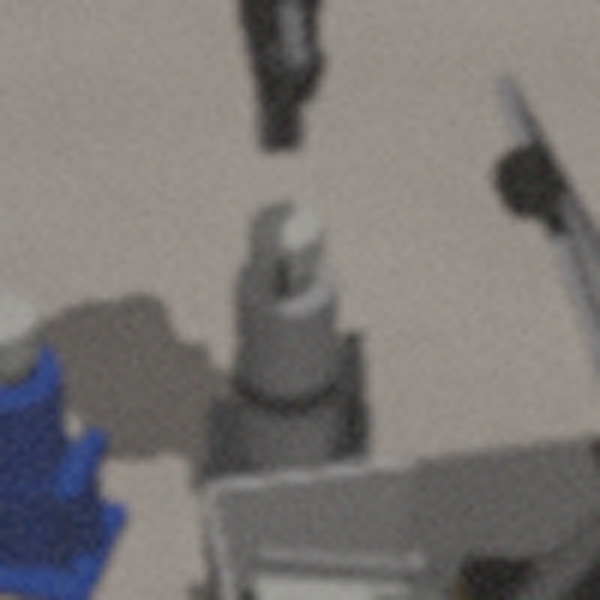

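>>> servo_tool(
  newtons=40,
  targets=[
    {"tx": 0.0025, "ty": 0, "tz": -0.03, "rx": 0.004, "ry": 0, "rz": 0, "fingers": 255},
    {"tx": 0.0025, "ty": 0, "tz": -0.04, "rx": 0.004, "ry": 0, "rz": 0, "fingers": 255},
    {"tx": 0.0025, "ty": 0, "tz": -0.043, "rx": 0.004, "ry": 0, "rz": 0, "fingers": 255},
    {"tx": 0.0025, "ty": 0, "tz": -0.045, "rx": 0.004, "ry": 0, "rz": 0, "fingers": 255},
    {"tx": 0.0025, "ty": 0, "tz": -0.047, "rx": 0.004, "ry": 0, "rz": 0, "fingers": 255},
    {"tx": 0.0025, "ty": 0, "tz": -0.049, "rx": 0.004, "ry": 0, "rz": 0, "fingers": 255},
    {"tx": 0.0025, "ty": 0, "tz": -0.049, "rx": 0.004, "ry": 0, "rz": 0, "fingers": 255},
    {"tx": 0.0025, "ty": 0, "tz": -0.049, "rx": 0.004, "ry": 0, "rz": 0, "fingers": 255},
  ],
)

```text
t: 45.25
position: [0.5512, 0.2105, 0.1471]
ee_rot: [-1.567, 0.005, -1.523]
force: [-0.8, 0.6, 0.6]
gripper_width: -0.0
```

>>> servo_tool(
  targets=[
    {"tx": 0, "ty": 0, "tz": -0.002, "rx": 0, "ry": 0, "rz": 0, "fingers": 255},
    {"tx": 0, "ty": 0, "tz": -0.004, "rx": 0, "ry": 0, "rz": 0, "fingers": 255},
    {"tx": 0, "ty": 0, "tz": -0.006, "rx": 0, "ry": 0, "rz": 0, "fingers": 255},
    {"tx": 0, "ty": 0, "tz": -0.008, "rx": 0, "ry": 0, "rz": 0, "fingers": 255},
    {"tx": 0, "ty": 0, "tz": -0.008, "rx": 0, "ry": 0, "rz": 0, "fingers": 255},
  ],
)

```text
t: 45.67
position: [0.5514, 0.2106, 0.1387]
ee_rot: [-1.566, 0.005, -1.523]
force: [0.5, 1.0, 5.2]
gripper_width: -0.0002
```

>>> servo_tool(
  targets=[
    {"tx": 0, "ty": 0, "tz": -0.001, "rx": 0, "ry": 0, "rz": 0, "fingers": 255},
    {"tx": 0, "ty": 0, "tz": -0.002, "rx": 0, "ry": 0, "rz": 0, "fingers": 255},
    {"tx": 0, "ty": 0, "tz": -0.003, "rx": 0, "ry": 0, "rz": 0, "fingers": 255},
    {"tx": 0, "ty": 0, "tz": -0.003, "rx": 0, "ry": 0, "rz": 0, "fingers": 255},
  ],
)

```text
t: 46.0
position: [0.5514, 0.2106, 0.1364]
ee_rot: [-1.566, 0.005, -1.523]
force: [-0.7, -1.1, 8.3]
gripper_width: 0.0004
```

>>> servo_tool(
  targets=[
    {"tx": 0, "ty": 0, "tz": -0.001, "rx": 0, "ry": 0, "rz": 0, "fingers": 255},
    {"tx": 0, "ty": 0, "tz": -0.002, "rx": 0, "ry": 0, "rz": 0, "fingers": 255},
    {"tx": 0, "ty": 0, "tz": -0.002, "rx": 0, "ry": 0, "rz": 0, "fingers": 255},
  ],
)

```text
t: 46.25
position: [0.5515, 0.2106, 0.1362]
ee_rot: [-1.566, 0.005, -1.523]
force: [-3.8, -1.1, 15.8]
gripper_width: -0.0
```

```bash
python3 - <<'E'
from fit import *
s=env.read_state();print(s['t'],s['position'],s['force'])
save(env.snapshot('wrist'),'w29')
im=env.snapshot('side');save(cv2.resize(im[120:220,270:370],None,fx=6,fy=6,interpolation=cv2.INTER_CUBIC),'s29')
E
```

```text
46.25 [0.55148171 0.21062886 0.1362347 ] [-3.75299078 -1.06601302 15.75845151]
```

View pics/s29.png

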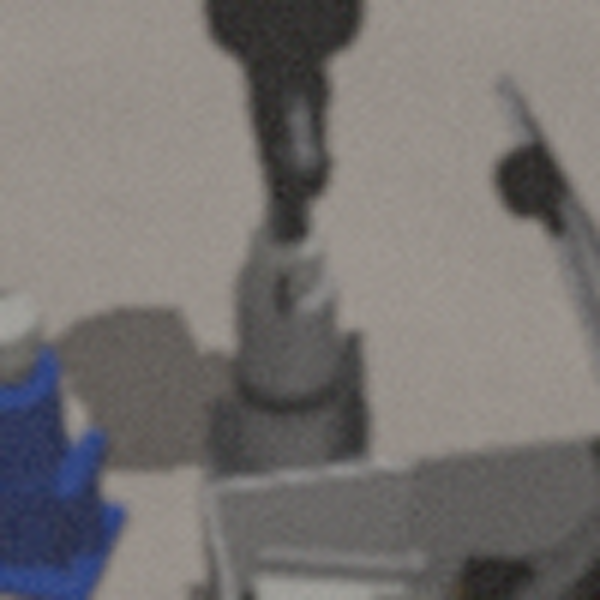

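View pics/w29.png

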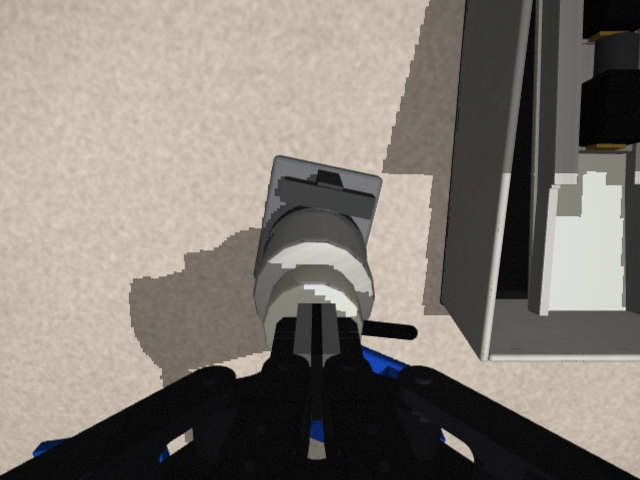

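>>> servo_tool(
  targets=[
    {"tx": 0, "ty": 0, "tz": 0.005, "rx": 0, "ry": 0, "rz": 0, "fingers": 255},
    {"tx": 0, "ty": 0, "tz": 0.02, "rx": 0, "ry": 0, "rz": 0, "fingers": 255},
    {"tx": 0, "ty": 0, "tz": 0.05, "rx": 0, "ry": 0, "rz": 0, "fingers": 255},
    {"tx": 0, "ty": 0, "tz": 0.09, "rx": 0, "ry": 0, "rz": 0, "fingers": 255},
    {"tx": -0.03, "ty": 0, "tz": 0.12, "rx": 0, "ry": 0, "rz": 0, "fingers": 255},
    {"tx": -0.06, "ty": 0, "tz": 0.13, "rx": 0, "ry": 0, "rz": 0, "fingers": 255},
    {"tx": -0.06, "ty": 0, "tz": 0.13, "rx": 0, "ry": 0, "rz": 0, "fingers": 255},
    {"tx": -0.06, "ty": 0, "tz": 0.13, "rx": 0, "ry": 0, "rz": 0, "fingers": 255},
  ],
)

```text
t: 47.02
position: [0.4899, 0.2104, 0.2639]
ee_rot: [-1.567, 0.005, -1.522]
force: [0.5, -0.2, -0.1]
gripper_width: -0.0001
```

```bash
python3 - <<'E'
from fit import *
s=env.read_state();print(s['t'],s['position'],s['force'])
save(env.snapshot('wrist'),'w30')
im=env.snapshot('side');save(cv2.resize(im[120:280,270:430],None,fx=3.7,fy=3.7,interpolation=cv2.INTER_CUBIC),'s30')
save(env.snapshot('top'),'t30')
E
```

```text
47.0167 [0.48994696 0.21043091 0.26386485] [ 0.53534261 -0.21463683 -0.11448113]
```

View pics/w30.png

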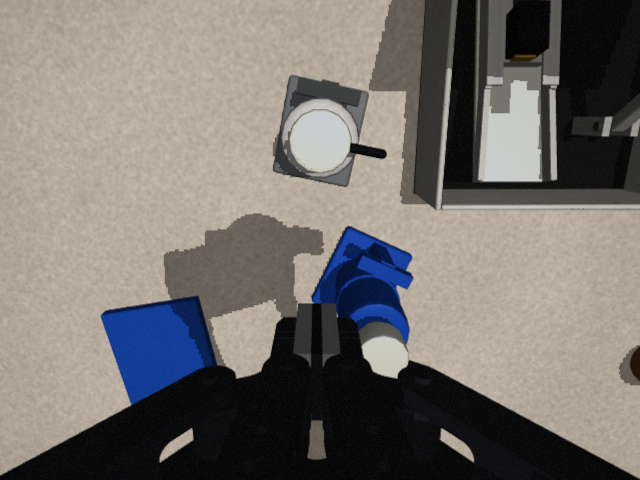

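View pics/s30.png

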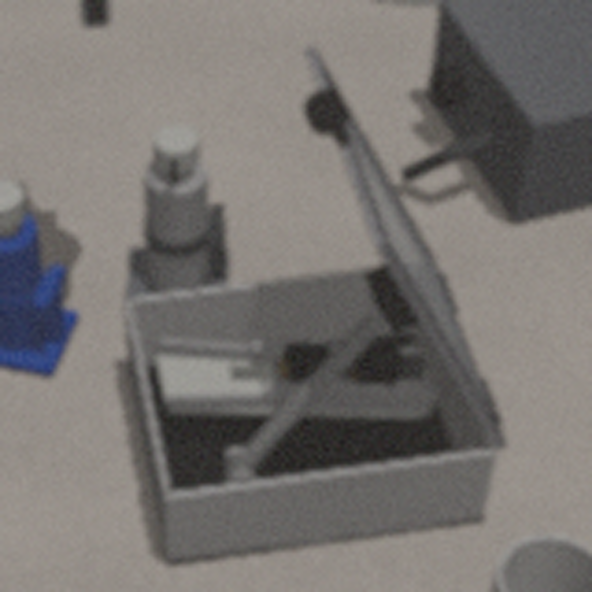

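View pics/t30.png

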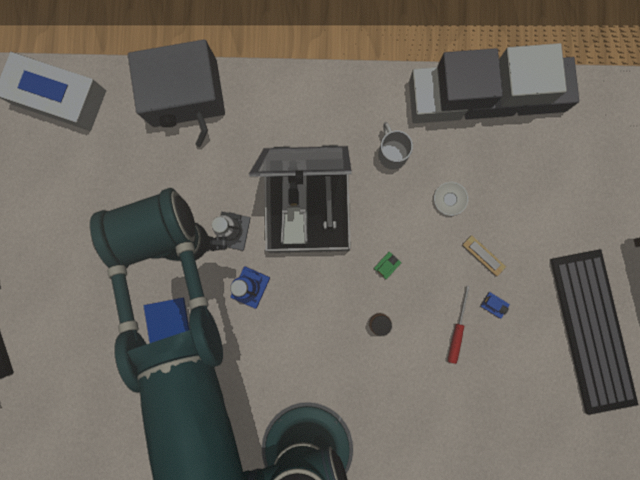

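```bash
python3 -c "
from station import env
print(env.hand_in())"
```

```text
the job is handed in; nothing more can be done
None
```

I finished the job and handed it in at about 47 s on the robot's clock. `hand_in` reports no verdict, so what follows rests on my own checks.

- **Lid and stay:** I raised the lid to about 1.3 rad, flipped the stay up to its stop near 1.0 rad, and let the lid sink onto it. My side-view estimate puts the lid at about 1.1 rad. Side pictures 2 s apart showed it no longer moving.
- **Sensors:** Only two aluminium sensors were on the bench. Both slid down the rail lens first and lie one behind the other against the stop. The last pictures show them flat between the lips, though I did not measure their exact offsets there.
- **Air duster:** I pressed the cap until it bottomed: force rose to 15.8 N and it moved no further. In the last side view it is back at its full height.
- **Everything else:** In the last top picture the dish, jar, gauge, mug, driver, notebook and look-alikes are where they started.

**What went wrong or disagreed:**
- **Fingertips shorter than reported:** The visible fingertips end about 22 mm short of the reported tool point. My first grasps of the stay slipped and my first grasp of a sensor closed on nothing. I corrected for this afterwards.
- **Joint 6 at its limit:** While I was lifting the stay, joint 6 read -2.5516 against a range of -2.55. I backed away from it at once, and the arm went on as normal.

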